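Stand a reed block on the accordion sound board by way of a sloping rest

ROBOT

A 6-joint arm with a two-finger parallel gripper is mounted at the origin on the work surface. World frame = base frame: x ahead of the robot, y to its left, z up, the work surface at z = 0. Lengths are in mm, angles in rad, forces in N, time in s.
With the tool pointing down it reaches from about 400 to 925 mm from the base axis. Payload 12.5 kg.
Tool frame: the origin (TCP) lies midway between the tips of the shut fingers; the grasp point (between the pads) lies 19 mm behind it; z points along the fingers, y is the direction in which the jaws open and shut (so a half turn about z gives the same grasp; the last joint's range is limited). The gripper opens to 95 mm and grips with 3 to 60 N. Pads are 20 mm wide; open, the fingers measure 119 mm over their backs; the gripper's body (75 mm by 180 mm) begins 59 mm behind the grasp point.
Start: joints at [1.201, 0.491, 1.559, -0, 1.092, -0.106], TCP at [162.953, 603.404, 183.261] pointing down, gripper open.
Joint ranges: [-3.1, 3.1], [-0.84, 2.19], [0.05, 2.79], [-1.13, 4.28], [0.06, 2.93], [-2.69, 2.69]. Speed limits (rad/s): [2.22, 2.22, 2.79, 3.14, 3.14, 3.14].

INTERFACE

Orientations are given as [roll, pitch, yaw] about the fixed x, y, z axes, in that order (R = Rz(yaw) Ry(pitch) Rx(roll)).
In Python, from cell import env gives the robot as it stands.
- The arm moves only by the tool drive_tool, never from a script. Its argument "increments" is a list of rows, each a list of 2 entries, a list of its own where there are three numbers: the shift along the tool's x, y, z as a fraction of full scale, then the turn, a rotation vector about the tool's x, y, z as a fraction of full scale. In form: [[[x, y, z], [ax, ay, az]], ...]. A call has 1 to 5 rows; each row shifts and turns the commanded pose from where the row before left it, along the tool's axes as they then stand; what a row does not reach is not made up. Full scale, the value 1, is 30 mm for a shift and 0.08 rad for a turn. A row lasts 1/12 s, in which the tool goes at most 41.7 mm and 7.16 degrees, less where a joint would pass 70% of its speed; a pose out of reach is approached as far as the arm can. A call with a number of a shift or a turn outside -1 to 1 is refused whole. A call with a gripper value outside its range is refused whole. "jaw" is the opening, from -1 (shut) to 1 (fully open), so that 0 is half open, set as the call begins (left out, the last holds). The fingers move at their own pace and stop on an object; the grip force is fixed at half the most. Time passes only in rows, so rows that do not move let the fingers close. It gives the time, the measured TCP pose, the force and the opening at its end, in the units of the state.
- env.state(): the state, without advancing time (a new reading comes with each control period).
- env.read_camera(name): name is "side" or "top" or "wrist"; returns a dict with "pixels" (400x640x3 uint8, blue, green, red), "vertical_fov" (degrees; the focal length in pixels is half the picture's height over the tangent of half this angle, whatever the lens; pixels are square), "cx", "cy" (the principal point, pixels), "k1" (the pictures are not rectified: a ray, as slopes to the right and down, at radius r is drawn at 1 + k1 r^2 times it, then the intrinsics apply), "world_to_cam" (4x4, takes a point from world to camera coordinates). Camera axes: x right, y down, z forward; pixel columns grow to the right and rows downward; lengths in mm; the calibration is good to about 2 mm. A picture is of the moment at which its call begins. There is no depth.
- env.job_done(): hands the job in, once; it reports no verdict.
Trained networks look in a picture, given as the dict that the camera call returned (one of the last four; its "shot" number tells which), for a name from the list of things; names that differ only in an ending like _2 or _b are one class to them, and where a whole thing is asked for, a point or a joint stands for the part that bears it (a point fixed in the world has none). Each returns a list of dicts, best first, with "score" (0 to 1); they miss things now and then, are a little off and sometimes report something else, mostly with a low value. They report only what shows in the picture. A call takes as long as a camera call. They do not tell look-alikes from the thing itself.
- env.boxes_of(target, picture): "point" ([x, y, z] in mm, in world coordinates, good to about 4 mm: the middle of the surface that is visible of it).
- env.tip_of(target, picture): "point" ([x, y, z] in mm, in world coordinates, good to about 4 mm: a listed point, or the origin of a listed thing).
The state is a dict: "t": time; "joints": joint angles; "qvel": joint speeds; "tau": joint torques, N m; "eef_pos": TCP position; "tcp_rot": TCP orientation; "ft_force": force on the tool from outside, world axes, zero at the start; "moment": the same for the moment, N m; "opening": opening from 0.0 (shut) to 1.0 (fully open).
Only numpy, scipy, OpenCV 4.12 (cv2) and the standard library are available. Lean on these libraries where they do the work, as an engineer would, in place of code of your own. Each camera call takes 0.05 s, during which the arm holds its last target.

TASK

The accordion reed block lies flat on the bench. Lay it on the sloping wooden rest with its long foot strip down against the lips and let go of it there; then take a new hold across its thickness and stand it gently, upright on its foot strip, on the sound board in the free place over the row of air slots, snug against both the long rail and the end stop, and let go. Leave the wooden mallet, the jar and the screwdriver where they are.

Things in the scene. Friction and masses are not known exactly. Their poses are not given: they have to be found in the camera images.
- reed_block: Loose light-wood reed block with metal reed plates on both broad faces, about 0.22 kg, 50 mm across (foot to top edge), 26 mm thick, 146 mm long. Lies on a broad face. Origin: centre of that lower broad face. x points out of the foot face (at x=+25; top edge x=-25), y along the length, z through the thickness (0 to 26, up at the start). Standing on its foot, x points straight down.
- block_foot (a point): Centre of the reed block's foot face (x=25, y=0, z=13 mm in its frame; same axes). The foot strip along this side is 170 mm long, 8 mm high (part of the 50) and 26 mm thick: it sticks out 12 mm past the body at both ends, which tells foot from top edge.
- rest: Fixed wooden rest, base 95 x 134 x 10 mm, 80 mm high. Two cheeks 30 mm wide, centred at y=+50 and -50, open between them (70 mm, only the base below) for a finger behind a parked block. They slope 45 degrees down towards +x, 42 mm long, facing (0.707,0,0.707), each ending in a lip 16 mm high square to the slope; corner at x=20, z=50. Origin: centre of underside, z up.
- rest_seat (a point): Where the foot face centre of a parked block belongs: 13 mm out from the slope, at the lips (x=29.2, y=0, z=59.2 mm in the rest's frame; same axes). The parked block lies with a broad face on the slopes, foot face on the lips, length along y; its top edge overhangs the slopes by 8 mm.
- sound_board: Fixed plywood board 200 (x) x 230 (y) x 12 mm. On it, 10 mm high: the long rail along y, 150 mm long, its -x side at x=58 mm; the end stop at the +y end, its -y side at y=85, from x=23 to 67. A fixed reed block already stands parallel to the rail, centred at x=-80, 50 mm tall above the board. Origin: centre of underside, z up.
- bay (a point): Where the foot face centre belongs when the block stands snug: on the board's top over the row of air slots (x=45, y=0, z=12 mm in the board's frame; same axes). The block's length lies along the board's y (either way round), a broad face touches the rail (at +x) and one end of the foot strip touches the stop (at +y).
- wood_mallet: Bystander: upright dark wooden cylinder, 56 mm across, 110 mm tall; origin at the centre of its underside.
- jar: Bystander: closed jar, 56 mm across, 70 mm tall; origin at the centre of its underside.
- screwdriver: Bystander: screwdriver lying on the bench beyond the other things; origin on its underside.
There are look-alikes about, which are no part of the job. There is more than one size of the rest; the job needs the smallest. Of the things that look like the reed_block, the larger one is meant.

How it is judged:
By the outcome, as a careful person would: the job done as asked, in the order asked, and still so for the second after the job is handed in, with the robot touching nothing.
It also fails if it takes over 72 s, if anything falls off the work surface, if the arm or the gripper's body presses on something with over 40 N, if the wrist force passes 120 N, or if a joint passes its speed limit or range.

## Working session

There is one attempt and no reset: what is moved stays moved. The work goes in short steps, Python scripts to look and compute and a tool call to move; the robot and the scene stay as the last step left them, time stands still between calls to the robot, and variables do not carry over. Pictures are saved under pics/ and viewed, and the job is handed in when it is done.

Besides the shell and the picture viewer there is one more tool, called after ">>>" as name(argument=value, ...) on one line, values as JSON. drive_tool: Moves the arm, as the interface text tells. Its arguments: {"type":"object","properties":{"increments":{"type":"array","items":{"type":"array"}},"jaw":{"type":"number"}},"required":["increments"]}

```bash
ls -la; mkdir -p pics; cat > h.py <<'E'
import numpy as np, cv2, sys
from cell import env
def shot(n,fn=None):
    p=env.read_camera(n)
    if fn: cv2.imwrite('pics/'+fn,p['pixels'])
    return p
def K(p):
    h=p['pixels'].shape[0]; f=h/2/np.tan(np.radians(p['vertical_fov'])/2); return f
def proj(p,X):
    X=np.atleast_2d(X); W=np.array(p['world_to_cam']); c=X@W[:3,:3].T+W[:3,3]
    s=c[:,:2]/c[:,2:]; r2=(s**2).sum(1,keepdims=True); s=s*(1+p['k1']*r2)
    return s*K(p)+[p['cx'],p['cy']]
def ray(p,uv):
    d=(np.array(uv,float)-[p['cx'],p['cy']])/K(p); s=d.copy()
    for _ in range(20): s=d/(1+p['k1']*(s@s))
    W=np.array(p['world_to_cam']); R=W[:3,:3]; o=-R.T@W[:3,3]
    v=R.T@np.array([s[0],s[1],1]); return o,v/np.linalg.norm(v)
def atz(p,uv,z):
    o,v=ray(p,uv); return o+v*(z-o[2])/v[2]
def tri(rs):
    A=np.zeros((3,3));b=np.zeros(3)
    for o,v in rs:
        P=np.eye(3)-np.outer(v,v);A+=P;b+=P@o
    return np.linalg.solve(A,b)
E
python3 - <<'E'
from h import *
np.set_printoptions(precision=1,suppress=True)
print(env.state())
for n in ['side','top','wrist']:
    p=shot(n,n+'0.png'); 
    W=np.array(p['world_to_cam']);print(n,p['vertical_fov'],p['cx'],p['cy'],p['k1'],-W[:3,:3].T@W[:3,3])
    for t in ['reed_block','block_foot','rest','rest_seat','sound_board','bay','wood_mallet','jar','screwdriver']:
        print(t,[(np.round(d['point'],0).tolist(),round(d['score'],2)) for d in env.tip_of(t,p)], 'BOX',[(np.round(d['point'],0).tolist(),round(d['score'],2)) for d in env.boxes_of(t,p)])
E
```

```text
total 12
drwxr-xr-x  3 agent agent 4096 Dec  7 07:00 .
drwxr-xr-x 23 root  root  4096 Dec  7 07:00 ..
drwxr-xr-x  2 agent agent 4096 Dec  7 07:00 pics
{'t': 0.0, 'joints': array([ 1.2,  0.5,  1.6,  0. ,  1.1, -0.1]), 'qvel': array([ 0.,  0., -0., -0., -0., -0.]), 'tau': array([  0. , -61.3, -25.8,   0.1,   0. ,  -0. ]), 'eef_pos': array([162.8, 603.1, 182.6]), 'tcp_rot': array([-3.1, -0. ,  2.9]), 'ft_force': array([-0.7,  0.1, -0.5]), 'moment': array([-0., -0., -0.]), 'opening': 1.0004383079890606}
side 55.63387563710717 320.32135998945694 204.77357895786488 0.0034221155317517597 [281.  614.7 639.8]
reed_block [([445.0, 26.0, 1.0], 0.86), ([327.0, -130.0, -1.0], 0.78)] BOX [([324.0, -122.0, 17.0], 0.94), ([440.0, 40.0, 26.0], 0.58)]
block_foot [([469.0, 50.0, 12.0], 0.87), ([343.0, -122.0, 8.0], 0.57)] BOX [([438.0, 44.0, 28.0], 0.84), ([331.0, -124.0, 18.0], 0.67)]
rest [([784.0, 268.0, 1.0], 0.97), ([256.0, 269.0, 1.0], 0.88), ([509.0, 312.0, -2.0], 0.76)] BOX [([765.0, 279.0, 17.0], 0.96), ([505.0, 313.0, 13.0], 0.81)]
rest_seat [([817.0, 283.0, 86.0], 0.92), ([288.0, 282.0, 82.0
[... 1301 characters left out ...]
], 0.59), ([655.0, 36.0, 3.0], 0.46)] BOX [([510.0, -341.0, 11.0], 0.61)]
bay [([558.0, -354.0, 13.0], 0.71)] BOX [([512.0, -343.0, 13.0], 0.66), ([505.0, 316.0, 13.0], 0.26)]
wood_mallet [([659.0, -80.0, -5.0], 0.58)] BOX [([645.0, -76.0, 106.0], 0.7)]
jar [([657.0, 37.0, -0.0], 0.66)] BOX []
screwdriver [([768.0, -13.0, 1.0], 0.92)] BOX [([761.0, -52.0, 25.0], 0.76)]
wrist 67.73520193672614 321.0388071016081 200.5999709168171 -0.015745459065373536 [ 88.2 623.4 384.1]
reed_block [] BOX []
block_foot [] BOX []
rest [] BOX [([186.0, 337.0, 18.0], 0.68)]
rest_seat [] BOX [([184.0, 338.0, 15.0], 0.87)]
sound_board [] BOX []
bay [] BOX []
wood_mallet [] BOX []
jar [] BOX []
screwdriver [] BOX []
```

View pics/top0.png

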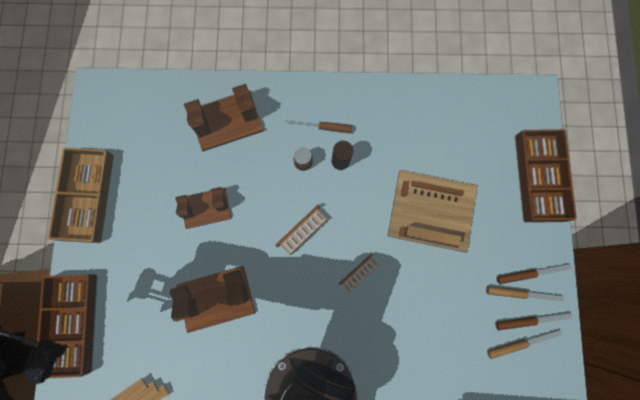

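View pics/side0.png

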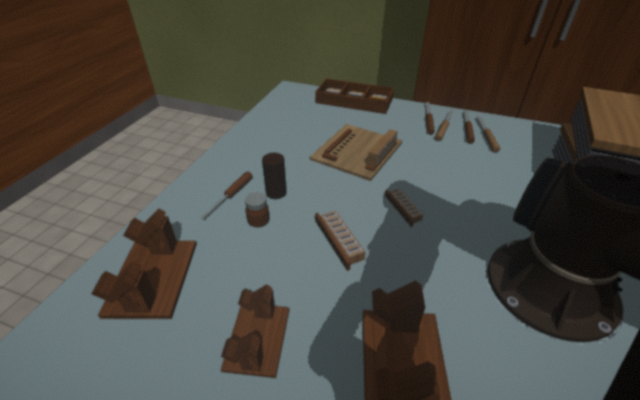

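```bash
python3 - <<'E'
import cv2
im=cv2.imread('pics/top0.png')
def crop(n,x0,y0,w,h,s):
    cv2.imwrite('pics/'+n,cv2.resize(im[y0:y0+h,x0:x0+w],None,fx=s,fy=s,interpolation=cv2.INTER_CUBIC))
crop('t_a.png',300,120,140,110,5)
crop('t_b.png',150,100,140,110,5)
im=cv2.imread('pics/side0.png');crop('s_a.png',100,150,540,250,1.48)
E
```

```text
(no output)
```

View crops.

View pics/t_a.png

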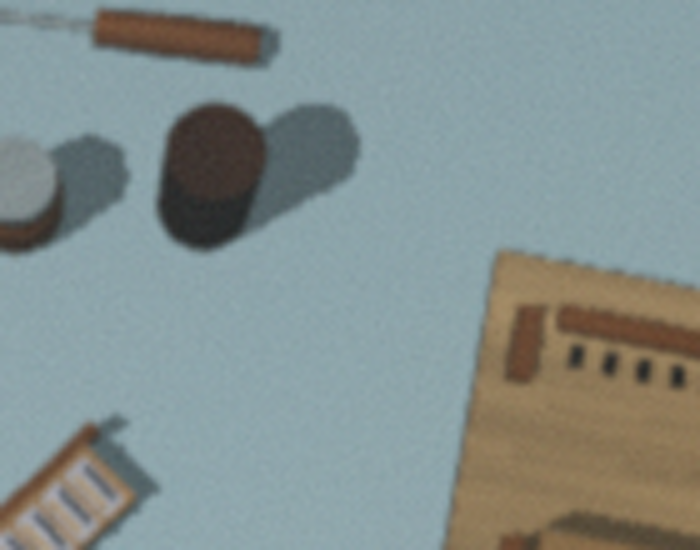

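```bash
python3 - <<'E'
import cv2
im=cv2.imread('pics/top0.png')
def crop(n,x0,y0,w,h,s):
    cv2.imwrite('pics/'+n,cv2.resize(im[y0:y0+h,x0:x0+w],None,fx=s,fy=s,interpolation=cv2.INTER_CUBIC))
crop('t_block.png',260,190,100,80,7)
crop('t_rest.png',165,175,80,60,8)
crop('t_board.png',380,160,110,100,6)
im=cv2.imread('pics/side0.png')
crop('s_block.png',300,190,80,80,7)
crop('s_rest.png',210,270,90,110,5)
E
```

```text
(no output)
```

View pics/t_block.png

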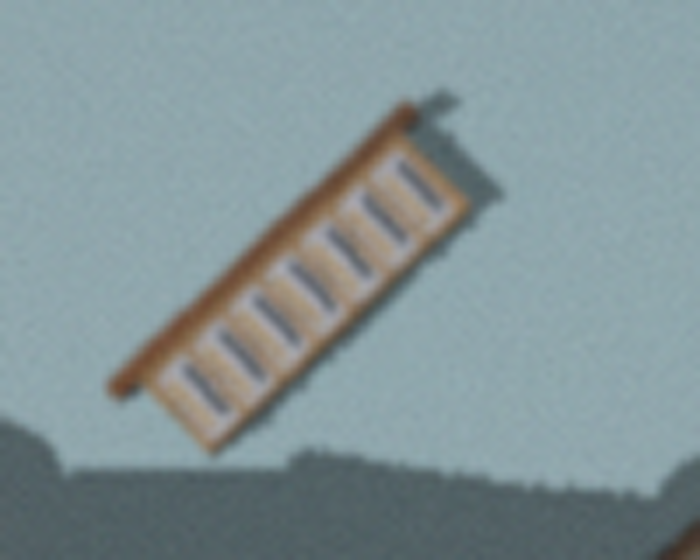

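View pics/t_rest.png

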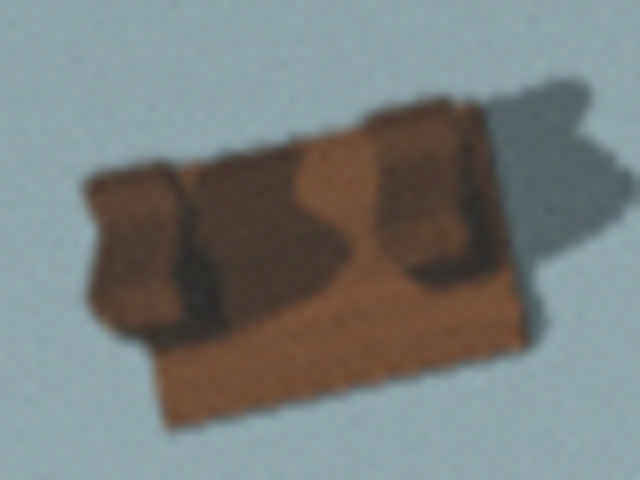

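View pics/t_board.png

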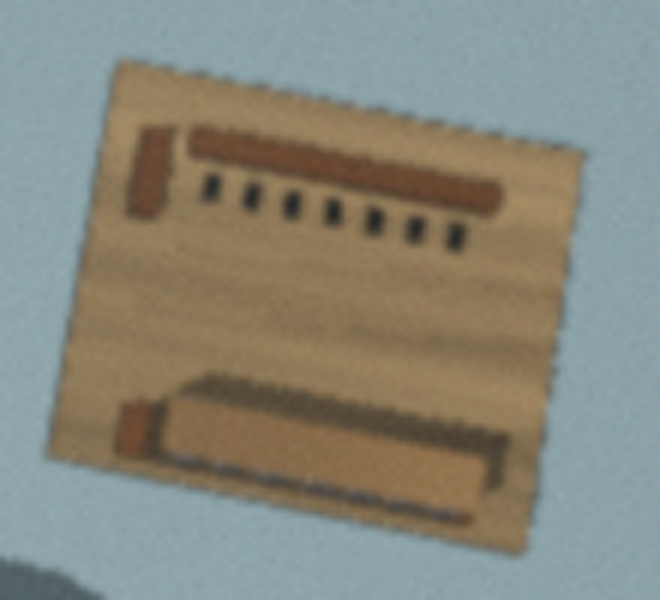

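View pics/s_block.png

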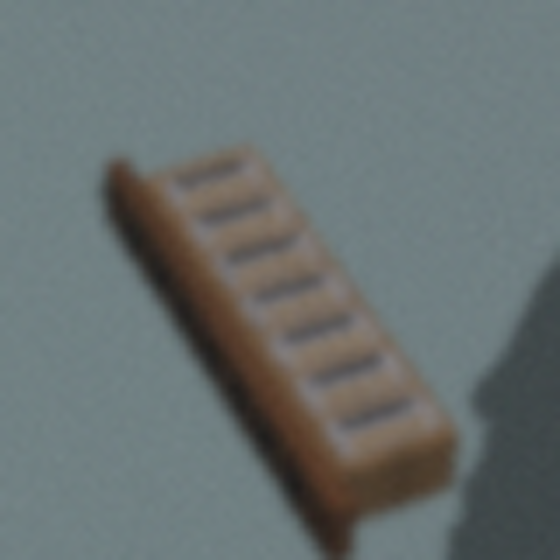

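View pics/s_rest.png

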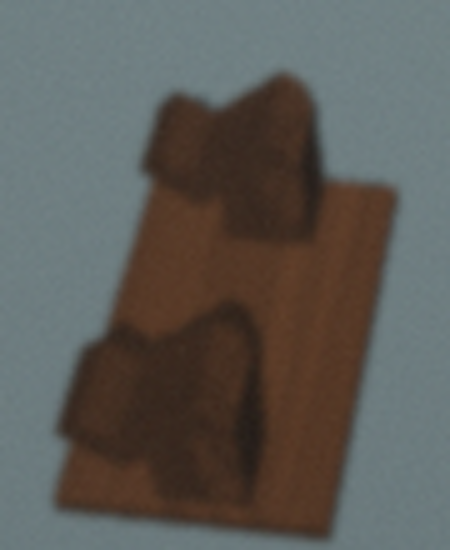

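```bash
cat >> h.py <<'E'
from scipy.spatial.transform import Rotation as Ro
def Rt(e): return Ro.from_euler('xyz',e).as_matrix()
def pose(): s=env.state(); return np.array(s['eef_pos'],float),Rt(s['tcp_rot'])
def plan(P,R,p0=None,R0=None,n=None,dec=2):
    """rows from (p0,R0) to (P,R), straight, equal turns"""
    if p0 is None: p0,R0=pose()
    P=np.array(P,float)
    w=Ro.from_matrix(R0.T@R).as_rotvec()
    if n is None: n=int(np.ceil(max(np.abs(R0.T@(P-p0)).max()/30*1.05,np.linalg.norm(P-p0)/41,np.abs(w).max()/.08,1)))
    rows=[];p=p0.copy();r=R0.copy()
    while True:
        rows=[];p=p0.copy();r=R0.copy();ok=True
        for i in range(n):
            k=n-i
            wi=np.round(Ro.from_matrix(r.T@R).as_rotvec()/k/.08,dec); d=np.round(r.T@(P-p)/k/30,dec)
            if max(abs(wi).max(),abs(d).max())>1: ok=False
            rows.append([d.tolist(),wi.tolist()]); p=p+r@d*30; r=r@Ro.from_rotvec(wi*.08).as_matrix()
        if ok: break
        n+=1
    for i in range(0,n,5): print(str(rows[i:i+5]).replace(' ',''))
    print(n,'rows; resid',np.round(P-p,2))
def Rdown(yawy):
    "tool down, tool y at world angle yawy"
    y=np.array([np.cos(yawy),np.sin(yawy),0]);z=np.array([0,0,-1.]);return np.stack([np.cross(y,z),y,z],1)
E
python3 - <<'E'
from h import *
s=env.state(); print(s['tcp_rot'],s['joints']);p,R=pose();print(R.round(3))
plan([445,28,190],Rdown(np.radians(43.5)))
E
```

```text
[3.14147699e+00 2.39522416e-05 2.87779175e+00] [ 1.20140818e+00  4.90876053e-01  1.55889308e+00 -1.31048498e-05
  1.09170598e+00 -1.05581204e-01]
[[-0.965  0.261  0.   ]
 [ 0.261  0.965  0.   ]
 [-0.     0.    -1.   ]]
[[[-0.67,-0.77,-0.01],[0.0,-0.0,0.33]],[[-0.69,-0.75,-0.01],[0.0,-0.0,0.33]],[[-0.71,-0.73,-0.01],[0.0,-0.0,0.33]],[[-0.73,-0.71,-0.01],[0.0,-0.0,0.33]],[[-0.75,-0.69,-0.01],[0.0,-0.0,0.33]]]
[[[-0.76,-0.67,-0.01],[0.0,-0.0,0.32]],[[-0.78,-0.65,-0.01],[0.0,-0.0,0.33]],[[-0.8,-0.63,-0.01],[0.0,-0.0,0.32]],[[-0.81,-0.61,-0.01],[0.0,-0.0,0.33]],[[-0.83,-0.59,-0.01],[0.0,-0.0,0.32]]]
[[[-0.85,-0.56,-0.01],[0.0,-0.0,0.33]],[[-0.86,-0.54,-0.01],[0.0,-0.0,0.32]],[[-0.87,-0.52,-0.01],[0.0,-0.0,0.33]],[[-0.89,-0.5,-0.01],[0.0,-0.0,0.32]],[[-0.9,-0.47,-0.01],[0.0,-0.0,0.33]]]
[[[-0.91,-0.45,-0.01],[0.0,-0.0,0.32]],[[-0.92,-0.43,-0.01],[0.0,-0.0,0.33]],[[-0.94,-0.4,-0.01],[0.0,-0.0,0.32]],[[-0.94,-0.38,-0.02],[0.0,-0.0,0.33]],[[-0.96,-0.35,-0.01],[0.0,-0.0,0.32]]]
[[[-0.96,-0.33,-0.02],[0.0,-0.0,0.33]]]
21 rows; resid [-0.02  0.   -0.13]
```

```bash
python3 - <<'E'
from h import *
p=shot('wrist');P,R=pose();o,v=ray(p,[320,200]);print(R.T@(o-P),R.T@v, R.T@np.array(p['world_to_cam'])[:3,:3].T)
plan([490,315,230],Rdown(np.radians(14)))
E
```

```text
[ 7.74249217e+01 -1.65146364e-01 -2.00786448e+02] [-0.2806209  -0.00372582  0.95981145] [[ 6.74868103e-04 -9.59251705e-01 -2.82552138e-01]
 [ 9.99999672e-01  7.73730082e-04 -2.38306526e-04]
 [ 4.47215030e-04 -2.82551885e-01  9.59251913e-01]]
[[[-0.87,-0.43,-0.1],[0.0,-0.0,0.89]],[[-0.9,-0.37,-0.1],[0.0,-0.0,0.89]],[[-0.92,-0.3,-0.1],[0.0,-0.0,0.88]],[[-0.94,-0.24,-0.1],[0.0,-0.0,0.89]],[[-0.95,-0.17,-0.11],[0.0,-0.0,0.88]]]
[[[-0.96,-0.1,-0.1],[0.0,-0.0,0.89]],[[-0.97,-0.03,-0.11],[0.0,-0.0,0.88]],[[-0.97,0.04,-0.1],[0.0,-0.0,0.89]],[[-0.96,0.1,-0.11],[0.0,-0.0,0.88]],[[-0.95,0.17,-0.1],[0.0,-0.0,0.89]]]
[[[-0.94,0.24,-0.11],[0.0,-0.0,0.88]],[[-0.92,0.31,-0.1],[0.0,-0.0,0.89]],[[-0.9,0.37,-0.11],[0.0,-0.0,0.88]],[[-0.87,0.43,-0.1],[0.0,-0.0,0.89]],[[-0.83,0.5,-0.11],[0.0,-0.0,0.88]]]
15 rows; resid [-0.09 -0.02 -0.04]
```

View pics/wrist0.png

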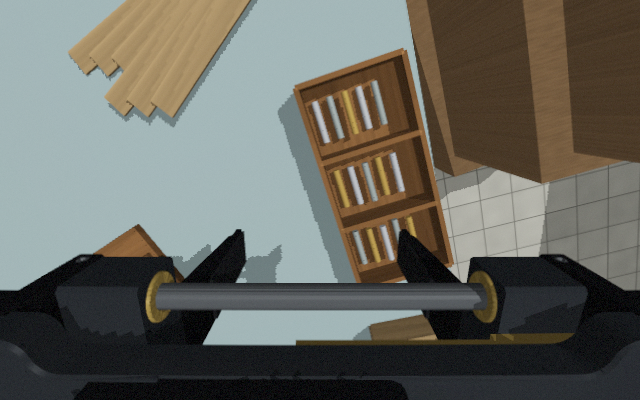

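```bash
python3 - <<'E'
from h import *
plan([530,225,240],Rdown(np.radians(14)))
E
```

```text
[[[-0.84,-0.5,-0.11],[0.0,-0.0,0.74]],[[-0.87,-0.45,-0.1],[0.0,-0.0,0.74]],[[-0.89,-0.4,-0.11],[0.0,-0.0,0.74]],[[-0.91,-0.34,-0.1],[0.0,-0.0,0.74]],[[-0.93,-0.29,-0.11],[0.0,-0.0,0.74]]]
[[[-0.95,-0.23,-0.1],[0.0,-0.0,0.74]],[[-0.96,-0.18,-0.11],[0.0,-0.0,0.74]],[[-0.97,-0.12,-0.1],[0.0,-0.0,0.74]],[[-0.97,-0.06,-0.11],[0.0,-0.0,0.74]],[[-0.98,-0.0,-0.1],[0.0,-0.0,0.74]]]
[[[-0.97,0.05,-0.11],[0.0,-0.0,0.74]],[[-0.97,0.11,-0.1],[0.0,-0.0,0.73]],[[-0.96,0.17,-0.11],[0.0,-0.0,0.74]],[[-0.95,0.23,-0.1],[0.0,-0.0,0.73]],[[-0.94,0.28,-0.11],[0.0,-0.0,0.74]]]
[[[-0.92,0.33,-0.1],[0.0,-0.0,0.73]],[[-0.9,0.39,-0.11],[0.0,-0.0,0.74]],[[-0.87,0.44,-0.1],[0.0,-0.0,0.73]]]
18 rows; resid [-0.04  0.11  0.06]
```

>>> drive_tool(increments=[[[-0.84,-0.5,-0.11],[0,0,0.74]],[[-0.87,-0.45,-0.1],[0,0,0.74]],[[-0.89,-0.4,-0.11],[0,0,0.74]],[[-0.91,-0.34,-0.1],[0,0,0.74]],[[-0.93,-0.29,-0.11],[0,0,0.74]]])

```text
t: 3.32
eef_pos: [265.5, 497.2, 199.3]
tcp_rot: [3.141, 0.0, 2.579]
ft_force: [1.0, -0.5, 0.1]
opening: 1.003
```

>>> drive_tool(increments=[[[-0.95,-0.23,-0.1],[0,0,0.74]],[[-0.96,-0.18,-0.11],[0,0,0.74]],[[-0.97,-0.12,-0.1],[0,0,0.74]],[[-0.97,-0.06,-0.11],[0,0,0.74]],[[-0.98,0,-0.1],[0,0,0.74]]])

```text
t: 3.73
eef_pos: [367.7, 392.1, 215.1]
tcp_rot: [3.141, -0.0, 2.283]
ft_force: [0.3, 0.4, -0.4]
opening: 0.998
```

>>> drive_tool(increments=[[[-0.97,0.05,-0.11],[0,0,0.74]],[[-0.97,0.11,-0.1],[0,0,0.73]],[[-0.96,0.17,-0.11],[0,0,0.74]],[[-0.95,0.23,-0.1],[0,0,0.73]],[[-0.94,0.28,-0.11],[0,0,0.74]]])

```text
t: 4.15
eef_pos: [469.7, 286.9, 230.9]
tcp_rot: [3.141, -0.0, 1.988]
ft_force: [0.8, -0.2, -0.7]
opening: 1.006
```

>>> drive_tool(increments=[[[-0.92,0.33,-0.1],[0,0,0.73]],[[-0.9,0.39,-0.11],[0,0,0.74]],[[-0.87,0.44,-0.1],[0,0,0.73]],[[0,0,0],[0,0,0]],[[0,0,0],[0,0,0]]])

```text
t: 4.57
eef_pos: [530.7, 224.0, 239.8]
tcp_rot: [-3.142, -0.0, 1.814]
ft_force: [-0.5, -0.7, -1.2]
opening: 0.997
```

```bash
python3 - <<'E'
from h import *
import pickle
p=shot('wrist','w_rest.png'); pickle.dump(p,open('w_rest.pkl','wb'))
P,R=pose();print(P,R.round(3),env.state()['joints'],env.state()['t'])
for t in ['rest','rest_seat']:
  print(t,[(np.round(d['point'],1).tolist(),round(d['score'],2)) for d in env.tip_of(t,p)])
plan([470,-30,230],Rdown(np.radians(43.5)))
E
```

```text
[529.89123587 224.72448429 239.752767  ] [[-0.242  0.97  -0.   ]
 [ 0.97   0.242  0.   ]
 [ 0.    -0.    -1.   ]] [2.86220333e-01 3.67741071e-01 1.60720690e+00 2.82872252e-04
 1.16703739e+00 4.17578229e-02] 4.6167
rest [([251.1, 270.7, -0.2], 0.85), ([776.6, 270.0, -1.8], 0.69), ([512.9, 316.0, -0.4], 0.67), ([771.2, -13.4, -2.1], 0.67)]
rest_seat [([540.0, 323.1, 55.8], 0.95), ([292.9, 287.9, 82.9], 0.8)]
[[[-0.86,-0.44,0.04],[-0.0,-0.0,-0.71]],[[-0.84,-0.49,0.04],[-0.0,-0.0,-0.71]],[[-0.81,-0.54,0.04],[-0.0,-0.0,-0.71]],[[-0.78,-0.58,0.03],[-0.0,-0.0,-0.71]],[[-0.74,-0.63,0.04],[-0.0,-0.0,-0.72]]]
[[[-0.7,-0.67,0.03],[-0.0,-0.0,-0.71]],[[-0.67,-0.71,0.04],[-0.0,-0.0,-0.72]],[[-0.62,-0.75,0.03],[-0.0,-0.0,-0.71]],[[-0.58,-0.77,0.04],[-0.0,-0.0,-0.72]]]
9 rows; resid [-0.04 -0.19  0.07]
```

View pics/w_rest.png

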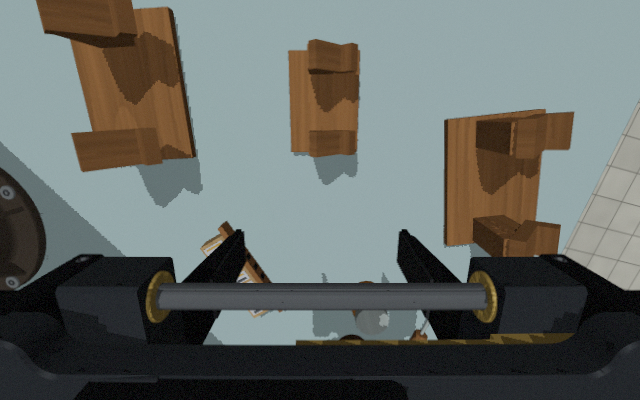

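```bash
python3 - <<'E'
import cv2
im=cv2.imread('pics/w_rest.png')
cv2.imwrite('pics/w_rest_z.png',cv2.resize(im[30:170,270:380],None,fx=4.2,fy=4.2,interpolation=cv2.INTER_CUBIC))
E
```

```text
(no output)
```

View pics/w_rest_z.png

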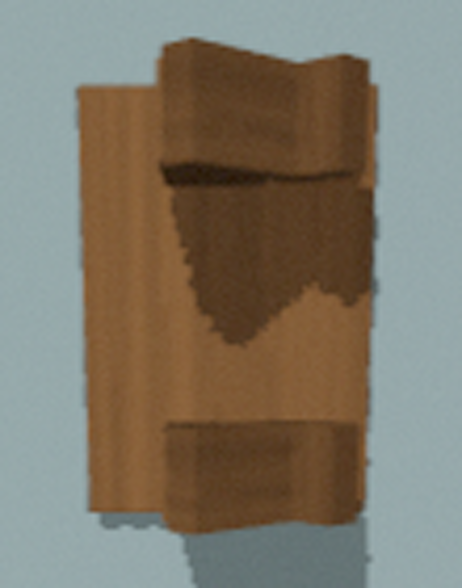

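>>> drive_tool(increments=[[[-0.86,-0.44,0.04],[0,0,-0.71]],[[-0.84,-0.49,0.04],[0,0,-0.71]],[[-0.81,-0.54,0.04],[0,0,-0.71]],[[-0.78,-0.58,0.03],[0,0,-0.71]],[[-0.74,-0.63,0.04],[0,0,-0.72]]])

```text
t: 5.13
eef_pos: [496.0, 83.0, 234.3]
tcp_rot: [3.141, -0.0, 2.106]
ft_force: [0.9, 0.3, 0.4]
opening: 1.003
```

>>> drive_tool(increments=[[[-0.7,-0.67,0.03],[0,0,-0.71]],[[-0.67,-0.71,0.04],[0,0,-0.72]],[[-0.62,-0.75,0.03],[0,0,-0.71]],[[-0.58,-0.77,0.04],[0,0,-0.72]],[[0,0,0],[0,0,0]]])

```text
t: 5.55
eef_pos: [469.3, -32.6, 230.0]
tcp_rot: [-3.141, 0.0, 2.332]
ft_force: [0.4, 0.1, 0.3]
opening: 0.994
```

```bash
python3 - <<'E'
from h import *
import pickle
p=shot('wrist','w_blk.png'); pickle.dump(p,open('w_blk.pkl','wb'))
P,R=pose();print(P,R.round(3),env.state()['joints'],env.state()['t'])
for t in ['reed_block','block_foot']:
  print(t,[(np.round(d['point'],1).tolist(),round(d['score'],2)) for d in env.tip_of(t,p)])
E
```

```text
[469.77067355 -31.10569728 230.15025068] [[-0.687  0.727  0.   ]
 [ 0.727  0.687  0.   ]
 [-0.     0.    -1.   ]] [-2.06591489e-01  2.18163505e-01  1.85648145e+00  6.58298548e-05
  1.06681607e+00 -9.63965124e-01] 5.6
reed_block [([328.7, -132.6, -1.3], 0.95), ([446.6, 33.9, 0.2], 0.9)]
block_foot [([344.7, -118.4, 8.9], 0.76), ([464.3, 45.3, 12.7], 0.62)]
```

View pics/w_blk.png

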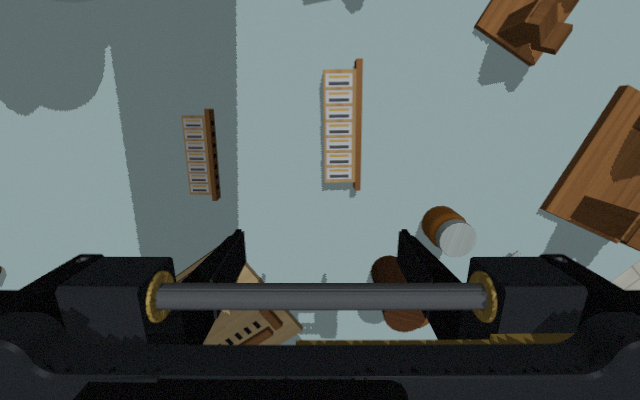

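```bash
python3 - <<'E'
import cv2
im=cv2.imread('pics/w_blk.png')
cv2.imwrite('pics/w_blk_z.png',cv2.resize(im[50:200,305:385],None,fx=4,fy=4,interpolation=cv2.INTER_CUBIC))
E
```

```text
(no output)
```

View pics/w_blk_z.png

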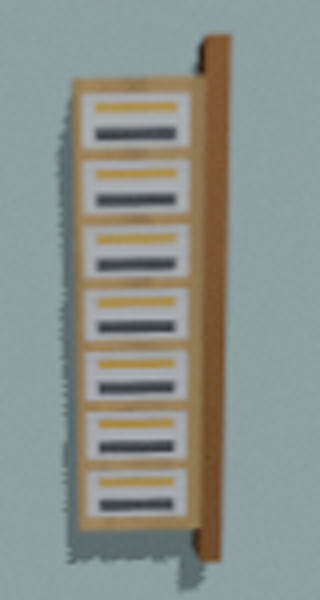

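```bash
cat > fit.py <<'E'
from h import *
import pickle
from scipy.optimize import least_squares
def z2(c,s,pt): return [(pt[0]+.5)/s-.5+c[0],(pt[1]+.5)/s-.5+c[1]]
def fit(obs,x0):
    # obs: list (cam, model pt, uv, name)
    def f(v):
        R=Ro.from_euler('z',v[3]).as_matrix(); 
        return np.concatenate([(proj(c,R@np.array(m,float)+v[:3])-u).ravel() for c,m,u,_ in obs])
    r=least_squares(f,x0,loss='soft_l1'); print(r.x.round(3),np.degrees(r.x[3]).round(2))
    for (c,m,u,n),e in zip(obs,f(r.x).reshape(-1,2)): print('  ',n,m,e.round(2))
    return r.x
E
python3 - <<'E'
from fit import *
wr=pickle.load(open('w_rest.pkl','rb')); wb=pickle.load(open('w_blk.pkl','rb'))
tp=shot('top'); sd=shot('side'); pickle.dump(tp,open('top.pkl','wb'));pickle.dump(sd,open('side.pkl','wb'))
B=[(wb,m,z2((305,50),4,q),'w') for m,q in [((-25,73,26),(75,80)),((-25,-73,26),(80,528)),((17,85,26),(206,37)),((25,85,26),(230,36)),((25,-85,26),(220,560)),((17,-85,26),(196,560))]]
Bt=[(tp,m,z2((260,190),7,q),'t') for m,q in [((25,85,26),(108,385)),((25,-85,26),(402,100)),((-25,73,26),(212,452)),((-25,-73,26),(468,205))]]
Bs=[(sd,m,z2((300,190),7,q),'s') for m,q in [((-25,-73,26),(255,150)),((-25,73,26),(455,430)),((25,-85,26),(120,160))]]
for o in (B,B+Bt+Bs,Bt+Bs): fit(o,[447,27,0,.76])
C=[(wr,m,z2((270,30),4.2,q),'w') for m,q in [((-47.5,67,10),(79,87)),((-47.5,-67,10),(90,512)),((47.5,67,10),(378,86)),((20,65,50),(298,66)),((20,-35,50),(292,423)),((20,-65,50),(294,524))]]
C2=[(tp,m,z2((165,175),8,q),'t') for m,q in [((-47.5,67,10),(170,430)),((-47.5,-67,10),(528,347))]]
C2+=[(sd,m,z2((210,270),5,q),'s') for m,q in [((47.5,67,10),(55,505)),((-47.5,67,10),(330,535)),((-47.5,-67,10),(398,185))]]
for o in (C,C+C2,C2): fit(o,[509,312,0,.24])
E
```

```text
[450.543  29.728  -4.897   0.776] 44.48
   w (-25, 73, 26) [-0.4  -0.01]
   w (-25, -73, 26) [-0.35  0.05]
   w (17, 85, 26) [0.03 0.01]
   w (25, 85, 26) [0.37 0.18]
   w (25, -85, 26) [-0.   -0.17]
   w (17, -85, 26) [ 0.36 -0.09]
[450.026  29.429  -3.695   0.776] 44.45
   w (-25, 73, 26) [-0.82 -0.27]
   w (-25, -73, 26) [-0.79  0.14]
   w (17, 85, 26) [-0.29 -0.27]
   w (25, 85, 26) [ 0.08 -0.1 ]
   w (25, -85, 26) [-0.34 -0.04]
   w (17, -85, 26) [0.01 0.03]
   t (25, 85, 26) [-0.87 -0.66]
   t (25, -85, 26) [ 0.58 -0.65]
   t (-25, 73, 26) [-0.6  -0.29]
   t (-25, -73, 26) [ 0.17 -0.33]
   s (-25, -73, 26) [-0.96 -0.64]
   s (-25, 73, 26) [-0.24  0.64]
   s (25, -85, 26) [-2.5  0.5]
[448.362  28.409  -3.532   0.776] 44.44
   t (25, 85, 26) [-0.53 -0.07]
   t (25, -85, 26) [ 0.93 -0.08]
   t (-25, 73, 26) [-0.26  0.31]
   t (-25, -73, 26) [0.52 0.25]
   s (-25, -73, 26) [-0.17 -0.79]
   s (-25, 73, 26) [0.63 0.46]
   s (25, -85, 26) [-1.71  0.34]
[ 5.14427e+02  3.14350e+02 -3.67100e+00  2.45000e-01] 14.05
   w (-47.5, 67, 10) [-0.36  0.02]
   w (-47.5, -67, 10) [-0.03  0.16]
   w (47.5, 67, 10) [0.   0.14]
   w (20, 65, 50) [ 0.27 -0.01]
   w (20, -35, 50) [0.45 0.2 ]
   w (20, -65, 50) [-0.37 -0.55]
[ 5.14016e+02  3.14682e+02 -7.59300e+00  2.47000e-01] 14.18
   w (-47.5, 67, 10) [-0.41  0.35]
   w (-47.5, -67, 10) [ 0.1  -0.39]
   w (47.5, 67, 10) [-0.7  0.3]
   w (20, 65, 50) [-0.31  0.27]
   w (20, -35, 50) [ 0.09 -0.34]
   w (20, -65, 50) [-0.67 -1.29]
   t (-47.5, 67, 10) [-0.31 -0.26]
   t (-47.5, -67, 10) [ 0.31 -0.38]
   s (47.5, 67, 10) [-0.69 -0.97]
   s (-47.5, 67, 10) [-0.74 -0.9 ]
   s (-47.5, -67, 10) [-0.75  0.8 ]
[ 5.12594e+02  3.15138e+02 -7.52400e+00  2.52000e-01] 14.46
   t (-47.5, 67, 10) [-0.41  0.31]
   t (-47.5, -67, 10) [ 0.18 -0.03]
   s (47.5, 67, 10) [ 0.03 -0.3 ]
   s (-47.5, 67, 10) [ 0.12 -0.49]
   s (-47.5, -67, 10) [-0.32  1.07]
```

```bash
cat >> fit.py <<'E'
def fitz(obs,x0,z=0):
    def f(v):
        R=Ro.from_euler('z',v[2]).as_matrix(); 
        return np.concatenate([(proj(c,R@np.array(m,float)+[v[0],v[1],z])-u).ravel() for c,m,u,_ in obs])
    r=least_squares(f,x0,loss='soft_l1'); print('z',z,r.x.round(3),np.degrees(r.x[2]).round(2),'rms',np.sqrt((f(r.x)**2).mean()))
    return r.x
E
python3 - <<'E'
from fit import *
wr=pickle.load(open('w_rest.pkl','rb')); wb=pickle.load(open('w_blk.pkl','rb'))
tp=pickle.load(open('top.pkl','rb'));sd=pickle.load(open('side.pkl','rb'))
B=[(wb,m,z2((305,50),4,q),'w') for m,q in [((-25,73,26),(75,80)),((-25,-73,26),(80,528)),((17,85,26),(206,37)),((25,85,26),(230,36)),((25,-85,26),(220,560)),((17,-85,26),(196,560))]]
Bt=[(tp,m,z2((260,190),7,q),'t') for m,q in [((25,85,26),(108,385)),((25,-85,26),(402,100)),((-25,73,26),(212,452)),((-25,-73,26),(468,205))]]
for o in (B,B+Bt,Bt): fitz(o,[447,27,.76])
C=[(wr,m,z2((270,30),4.2,q),'w') for m,q in [((-47.5,67,10),(79,87)),((-47.5,-67,10),(90,512)),((47.5,67,10),(378,86)),((20,65,50),(298,66)),((20,-35,50),(292,423)),((20,-65,50),(294,524))]]
C2=[(tp,m,z2((165,175),8,q),'t') for m,q in [((-47.5,67,10),(170,430)),((-47.5,-67,10),(528,347))]]
for o in (C,C+C2,C2): fitz(o,[509,312,.24])
b=np.radians(44.5)
P=np.array([450,30,100.])
plan(P,Rdown(b))
plan([450,30,5],Rdown(b),P,Rdown(b))
E
```

```text
z 0 [450.252  29.413   0.777] 44.5 rms 0.5932925241646231
z 0 [449.977  29.363   0.778] 44.59 rms 0.6244945660815157
z 0 [448.312  28.799   0.79 ] 45.25 rms 0.3843120868122511
z 0 [5.14402e+02 3.14057e+02 2.46000e-01] 14.08 rms 0.44309125351974255
z 0 [5.14265e+02 3.13977e+02 2.46000e-01] 14.1 rms 0.5242042365854653
z 0 [5.12182e+02 3.12555e+02 2.47000e-01] 14.14 rms 0.33536373492650773
[[[0.38,0.17,0.87],[0.0,0.0,-0.04]],[[0.38,0.17,0.87],[0.0,0.0,-0.04]],[[0.38,0.18,0.87],[0.0,0.0,-0.05]],[[0.38,0.18,0.86],[0.0,0.0,-0.04]],[[0.38,0.17,0.87],[0.0,0.0,-0.05]]]
5 rows; resid [ 0.16 -0.03  0.08]
[[[0.0,0.0,0.79],[0.0,0.0,0.0]],[[0.0,0.0,0.79],[0.0,0.0,0.0]],[[0.0,0.0,0.79],[0.0,0.0,0.0]],[[0.0,0.0,0.8],[0.0,0.0,0.0]]]
4 rows; resid [0.  0.  0.1]
```

>>> drive_tool(increments=[[[0.38,0.17,0.87],[0,0,-0.04]],[[0.38,0.17,0.87],[0,0,-0.04]],[[0.38,0.18,0.87],[0,0,-0.05]],[[0.38,0.18,0.86],[0,0,-0.04]],[[0.38,0.17,0.87],[0,0,-0.05]]], jaw=0.7)

```text
t: 6.22
eef_pos: [449.6, 30.5, 98.9]
tcp_rot: [3.141, 0.0, 2.348]
ft_force: [0.9, -0.8, -0.3]
opening: 0.852
```

>>> drive_tool(increments=[[[0,0,0.8],[0,0,0]],[[0,0,0.8],[0,0,0]],[[0,0,0.8],[0,0,0]],[[0,0,0],[0,0,0]]])

```text
t: 6.55
eef_pos: [448.1, 30.1, 24.8]
tcp_rot: [-3.138, -0.004, 2.348]
ft_force: [-0.2, 0.3, -0.3]
opening: 0.848
```

```bash
python3 - <<'E'
from h import *
p=shot('wrist','w_g1.png'); shot('side','s_g1.png')
s=env.state();print(s['eef_pos'],s['opening']*95,s['t'])
E
```

```text
[449.57309941  29.67311895  27.77620061] 80.9969320262375 6.65
```

View pics/w_g1.png

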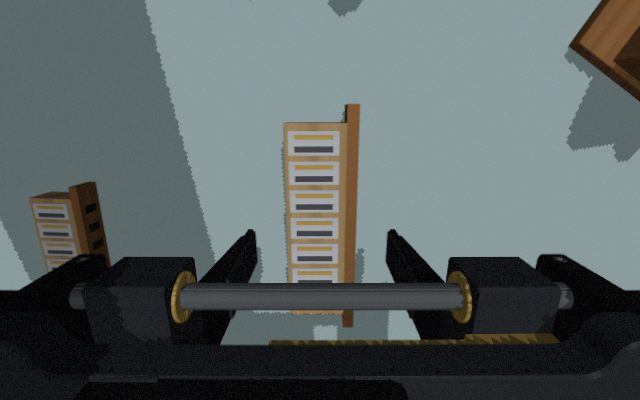

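View pics/s_g1.png

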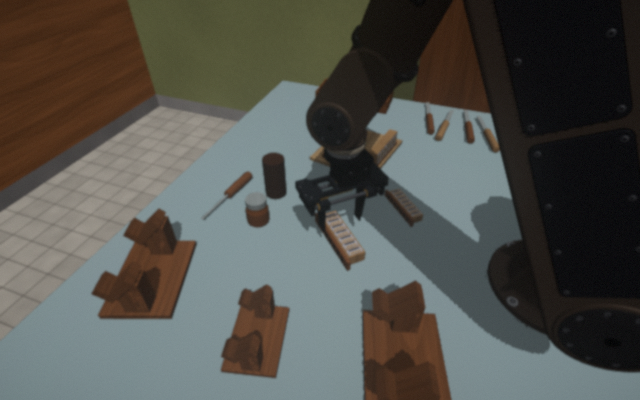

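```bash
python3 - <<'E'
from fit import *
p=shot('wrist')
o=[(p,(-25,73,26),(283.5,123),''),(p,(25,85,26),(359,104),''),(p,(17,85,26),(346,104),''),(p,(25,-85,26),(352,327),'')]
fitz(o,[450,29.4,.777]); fit(o,[450,29.4,0,.777]); P,R=pose();print(P)
E
```

```text
z 0 [451.536  28.866   0.78 ] 44.67 rms 0.8906010426721442
[451.369  28.775   2.23    0.779] 44.66
    (-25, 73, 26) [-1.51  0.39]
    (25, 85, 26) [ 0.25 -0.04]
    (17, 85, 26) [ 0.78 -0.03]
    (25, -85, 26) [-0.05 -0.38]
[450.1281248   29.44722696  28.52633569]
```

>>> drive_tool(increments=[[[0,0,0.4],[0,0,0]],[[0,0,0.4],[0,0,0]],[[0,0,0],[0,0,0]],[[0,0,0],[0,0,0]]])

```text
t: 7.03
eef_pos: [450.2, 29.0, 4.8]
tcp_rot: [3.141, 0.001, 2.347]
ft_force: [-0.6, -0.2, 0.3]
opening: 0.849
```

>>> drive_tool(increments=[[[0,0,0],[0,0,0]],[[0,0,0],[0,0,0]],[[0,0,0],[0,0,0]],[[0,0,0],[0,0,0]],[[0,0,0],[0,0,0]]], jaw=-1)

```text
t: 7.45
eef_pos: [449.9, 28.8, 4.1]
tcp_rot: [3.141, 0.0, 2.347]
ft_force: [1.2, -0.2, -0.4]
opening: 0.56
```

>>> drive_tool(increments=[[[0,0,0],[0,0,0]],[[0,0,0],[0,0,0]],[[0,0,0],[0,0,0]]])

```text
t: 7.7
eef_pos: [449.7, 28.9, 3.8]
tcp_rot: [3.142, -0.0, 2.347]
ft_force: [0.0, -0.1, -0.5]
opening: 0.348
```

```bash
python3 - <<'E'
from h import *
p=shot('wrist','w_g2.png');s=env.state();print(s['eef_pos'],s['opening']*95,s['t'])
E
```

```text
[449.73460947  28.84361853   3.79895101] 29.136466016609596 7.75
```

View pics/w_g2.png

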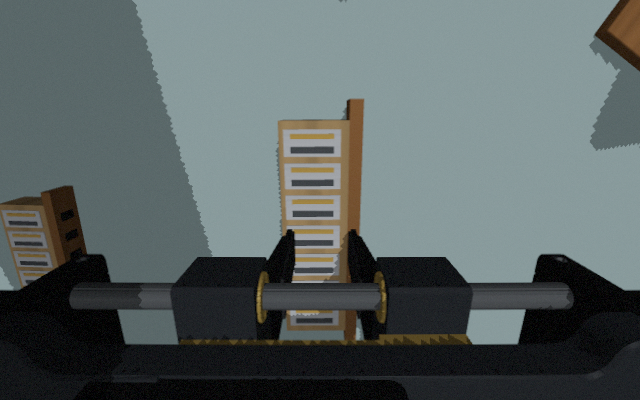

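```bash
python3 - <<'E'
from h import *
import pickle
p=shot('side');s=env.state();print(s['eef_pos'],s['opening']*95,s['t'])
im=p['pixels'];cv2.imwrite('pics/s_g2.png',cv2.resize(im[150:280,270:430],None,fx=4.5,fy=4.5,interpolation=cv2.INTER_CUBIC))
P,R=pose()
for d in ([0,0,0],[0,-25,0],[0,25,0],[0,0,-19]): print(proj(p,P+R@np.array(d)))
E
```

```text
[449.76111874  28.85614868   3.79388859] 24.62177469977016 7.8
[[338.982175   238.45085236]]
[[348.60229515 235.30243333]]
[[329.1909459  241.65547032]]
[[339.28440299 232.66828205]]
```

View pics/s_g2.png

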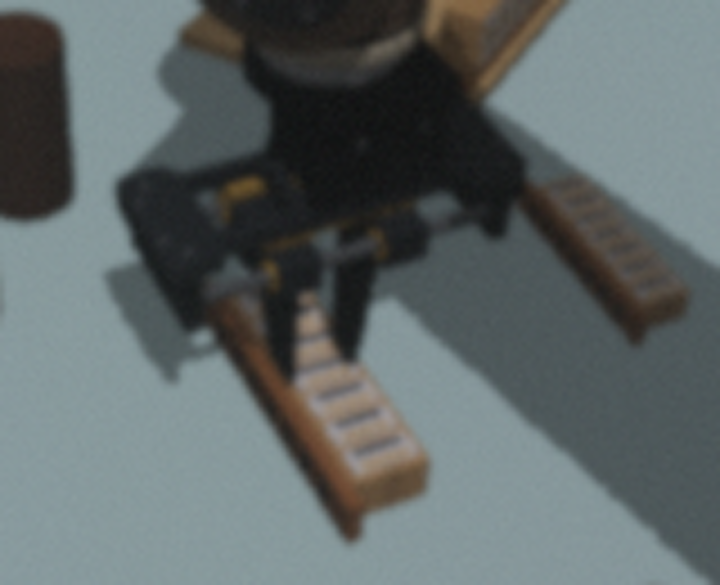

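```bash
python3 - <<'E'
from h import *
p=shot('wrist','w_g3.png');s=env.state();print(s['eef_pos'],s['opening']*95,s['t'],s['ft_force'],s['moment'])
P,R=pose();h=s['opening']*95/2
for z in (0,-20,-40,-60):
  for x in (-10,10):print(z,x,proj(p,P+R@np.array([x,-h,z])).round(0),proj(p,P+R@np.array([x,h,z])).round(0))
E
```

```text
[449.73771698  28.85650879   3.77491956] 20.927669679535885 7.85 [-0.32976485 -0.03437831  0.62467529] [-0.04689048  0.02009586  0.00546614]
0 -10 [[305. 238.]] [[334. 238.]]
0 10 [[305. 212.]] [[334. 212.]]
-20 -10 [[304. 250.]] [[335. 250.]]
-20 10 [[303. 222.]] [[336. 222.]]
-40 -10 [[302. 265.]] [[337. 265.]]
-40 10 [[301. 234.]] [[337. 234.]]
-60 -10 [[300. 283.]] [[339. 283.]]
-60 10 [[299. 249.]] [[339. 249.]]
```

View pics/w_g3.png

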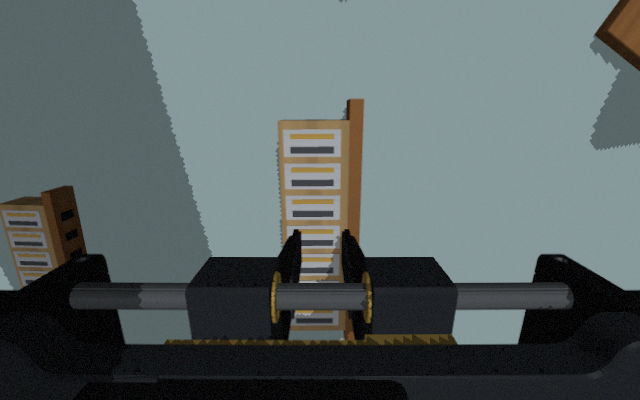

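```bash
python3 - <<'E'
import cv2,numpy as np
a=cv2.imread('pics/wrist0.png')[190:340,220:420]; b=cv2.imread('pics/w_g3.png')[190:340,220:420]
o=np.vstack([cv2.resize(x,None,fx=3.8,fy=3.8) for x in (a,)]);o2=cv2.resize(b,None,fx=3.8,fy=3.8)
g=lambda x:(255*(x/255.)**.45).astype('uint8')
cv2.imwrite('pics/fa.png',g(o));cv2.imwrite('pics/fb.png',g(o2))
E
```

```text
(no output)
```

View pics/fa.png

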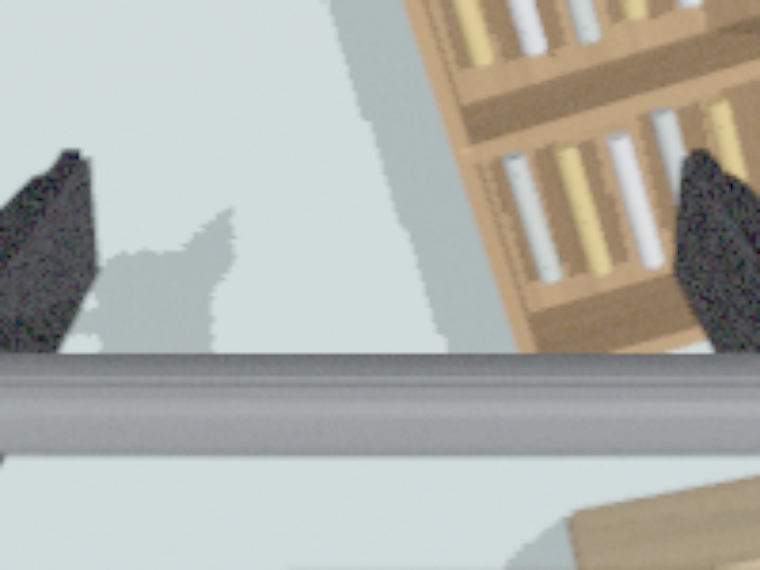

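View pics/fb.png

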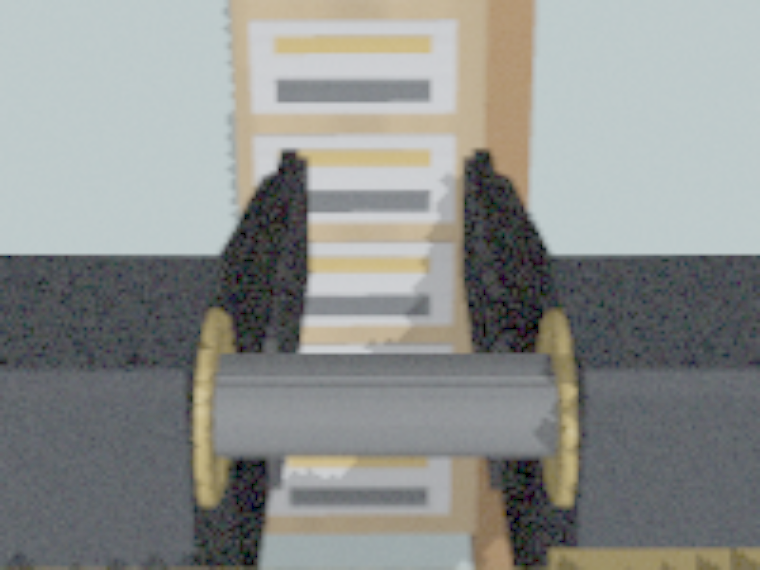

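>>> drive_tool(increments=[[[0,0,0],[0,0,0]],[[0,0,0],[0,0,0]],[[0,0,0],[0,0,0]],[[0,0,0],[0,0,0]],[[0,0,0],[0,0,0]]], jaw=0.7)

```text
t: 8.27
eef_pos: [449.8, 28.9, 3.8]
tcp_rot: [3.142, -0.0, 2.347]
ft_force: [0.1, 0.0, -0.2]
opening: 0.513
```

>>> drive_tool(increments=[[[0,0,0],[0,0,0]],[[0,0,0],[0,0,0]],[[0,0,0],[0,0,0]],[[0,0,0],[0,0,0]],[[0,0,0],[0,0,0]]])

```text
t: 8.68
eef_pos: [449.7, 28.8, 3.8]
tcp_rot: [3.142, -0.0, 2.347]
ft_force: [0.3, 0.3, 0.0]
opening: 0.831
```

```bash
python3 - <<'E'
from h import *
import pickle
w=shot('wrist','w_g4.png');p=shot('side','s_g4.png');s=env.state();print(s['eef_pos'],s['opening']*95,s['t'])
pickle.dump((w,p,pose(),s),open('g4.pkl','wb'))
g=lambda x:(255*(x/255.)**.45).astype('uint8')
im=g(p['pixels']);cv2.imwrite('pics/s_g4z.png',cv2.resize(im[180:270,290:390],None,fx=6.5,fy=6.5,interpolation=cv2.INTER_CUBIC))
im=g(w['pixels']);cv2.imwrite('pics/w_g4z.png',cv2.resize(im[190:340,220:420],None,fx=3.8,fy=3.8,interpolation=cv2.INTER_CUBIC))
E
```

```text
[449.78378065  28.85550416   3.84870633] 80.70064615033745 8.7833
```

View pics/s_g4z.png

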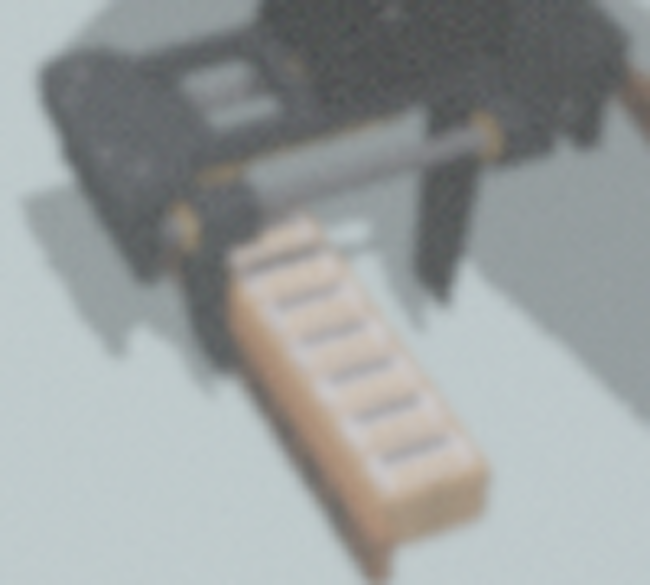

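View pics/w_g4z.png

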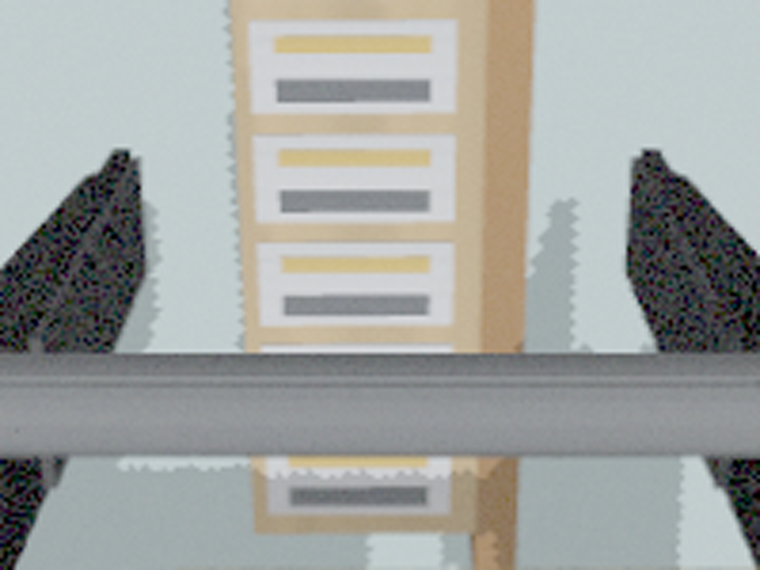

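```bash
python3 - <<'E'
from h import *
import pickle
w,p,(P,R),s=pickle.load(open('g4.pkl','rb'))
for z in (0,-10,-20,-25,-30,-35):
  print(z,'side',proj(p,P+R@np.array([[0,-46,z],[0,46,z]]).T.T[0]).round(1),proj(p,P+R@np.array([0,46,z])).round(1),'wrist x=10',proj(w,P+R@np.array([10,-40.3,z])).round(1),proj(w,P+R@np.array([10,40.3,z])).round(1),'x=7',proj(w,P+R@np.array([7,40.3,z])).round(1))
E
```

```text
0 side [[356.5 232.7]] [[320.8 244.4]] wrist x=10 [[263. 212.]] [[376.3 212.1]] x=7 [[376.1 216.1]]
-10 side [[356.8 229.7]] [[320.8 241.3]] wrist x=10 [[260.2 216.7]] [[379.  216.8]] x=7 [[378.7 220.9]]
-20 side [[357.1 226.6]] [[320.9 238.3]] wrist x=10 [[257.2 221.9]] [[381.9 222. ]] x=7 [[381.6 226.3]]
-25 side [[357.3 225.1]] [[320.9 236.7]] wrist x=10 [[255.6 224.7]] [[383.4 224.8]] x=7 [[383.1 229.2]]
-30 side [[357.4 223.5]] [[320.9 235.1]] wrist x=10 [[253.9 227.6]] [[385.  227.7]] x=7 [[384.7 232.2]]
-35 side [[357.6 221.9]] [[320.9 233.6]] wrist x=10 [[252.1 230.7]] [[386.8 230.8]] x=7 [[386.5 235.4]]
```

>>> drive_tool(increments=[[[0,0,0.3],[0,0,0]],[[0,0,0.3],[0,0,0]],[[0,0,0.1],[0,0,0]],[[0,0,0],[0,0,0]],[[0,0,0],[0,0,0]]])

```text
t: 9.2
eef_pos: [449.5, 28.9, -17.7]
tcp_rot: [-3.141, -0.001, 2.347]
ft_force: [-0.1, -0.1, 0.3]
opening: 0.853
```

```bash
python3 - <<'E'
from h import *
import pickle
w=shot('wrist','w_g5.png');p=shot('side','s_g5.png');s=env.state();print(s['eef_pos'],s['opening']*95,s['t'],s['ft_force'])
g=lambda x:(255*(x/255.)**.45).astype('uint8')
im=g(p['pixels']);cv2.imwrite('pics/s_g5z.png',cv2.resize(im[180:270,290:390],None,fx=6.5,fy=6.5,interpolation=cv2.INTER_CUBIC))
P,R=pose()
for z in (0,-20,-25,-30):
  print(z,'side',proj(p,P+R@np.array([0,-46,z])).round(1),proj(p,P+R@np.array([0,46,z])).round(1))
E
```

```text
[449.75397521  28.84120657 -17.21757307] 81.17539177726086 9.3 [-0.69867337  0.89855998  0.01891397]
0 side [[356.  238.9]] [[320.8 250.6]]
-20 side [[356.5 233. ]] [[320.8 244.7]]
-25 side [[356.7 231.5]] [[320.8 243.2]]
-30 side [[356.8 230. ]] [[320.9 241.7]]
```

View pics/s_g5z.png

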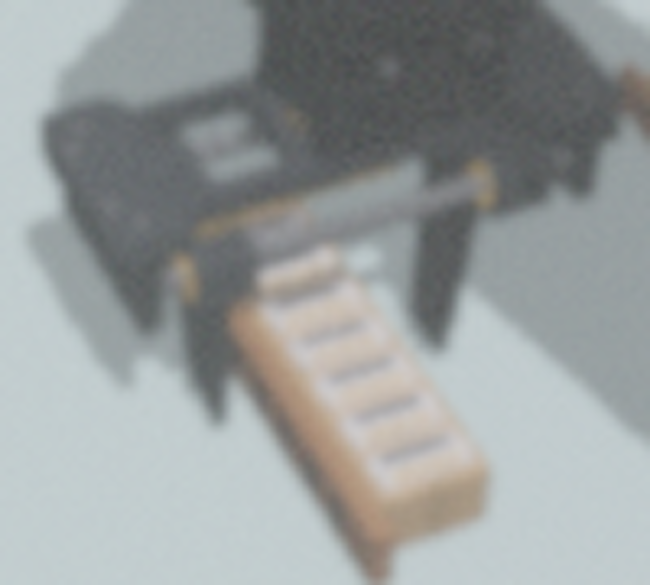

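View pics/w_g5.png

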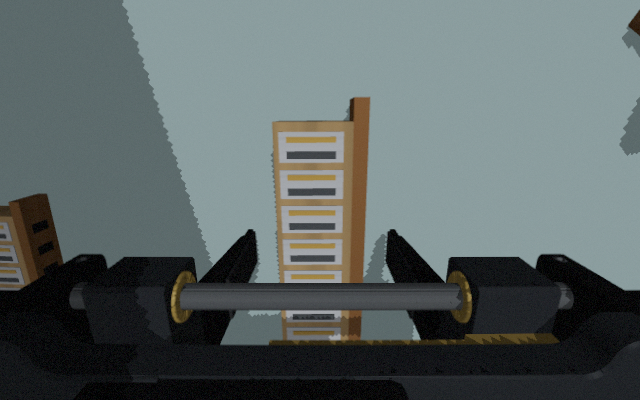

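>>> drive_tool(increments=[[[0,0,0],[0,0,0]],[[0,0,0],[0,0,0]],[[0,0,0],[0,0,0]],[[0,0,0],[0,0,0]],[[0,0,0],[0,0,0]]], jaw=-1)

```text
t: 9.72
eef_pos: [449.8, 28.8, -17.1]
tcp_rot: [3.141, 0.0, 2.347]
ft_force: [-0.5, 1.0, 0.5]
opening: 0.559
```

>>> drive_tool(increments=[[[0,0,0],[0,0,0]],[[0,0,0],[0,0,0]],[[0,0,0],[0,0,0]]])

```text
t: 9.97
eef_pos: [449.8, 28.9, -17.1]
tcp_rot: [3.141, 0.0, 2.347]
ft_force: [-0.1, 0.5, 2.1]
opening: 0.519
```

>>> drive_tool(increments=[[[0,0,-0.3],[0,0,0]],[[0,0,-0.9],[0,0,0]],[[0,0,-0.9],[0,0,0]],[[0,0,-0.9],[0,0,0]],[[0,0,-0.9],[0,0,0]]])

```text
t: 10.38
eef_pos: [449.2, 28.9, 101.5]
tcp_rot: [-3.141, -0.0, 2.347]
ft_force: [0.3, 0.2, -3.3]
opening: 0.522
```

>>> drive_tool(increments=[[[0,0,-0.9],[0,0,0]],[[0,0,-0.9],[0,0,0]],[[0,0,-0.9],[0,0,0]],[[0,0,0],[0,0,0]],[[0,0,0],[0,0,0]]])

```text
t: 10.8
eef_pos: [449.8, 28.9, 182.0]
tcp_rot: [3.14, 0.002, 2.347]
ft_force: [-0.5, -0.1, -3.0]
opening: 0.524
```

```bash
python3 - <<'E'
from h import *
import pickle
w=shot('wrist','w_h1.png');p=shot('side','s_h1.png');s=env.state();print(s['eef_pos'],s['tcp_rot'],s['opening']*95,s['t'],s['ft_force'],s['joints'])
pickle.dump((w,p,pose()),open('h1.pkl','wb'))
g=lambda x:(255*(x/255.)**.45).astype('uint8')
im=g(p['pixels']);cv2.imwrite('pics/s_h1z.png',cv2.resize(im[90:240,270:420],None,fx=4.,fy=4.,interpolation=cv2.INTER_CUBIC))
E
```

```text
[449.00016735  28.90807231 180.17080374] [-3.14083140e+00 -1.02171979e-03  2.34662415e+00] 49.60250511722861 10.9 [-0.872473    0.05734934 -2.34070324] [-8.27639657e-02  2.47202308e-01  1.97088203e+00  1.14574643e-04
  9.24779167e-01 -8.58661208e-01]
```

View pics/s_h1z.png

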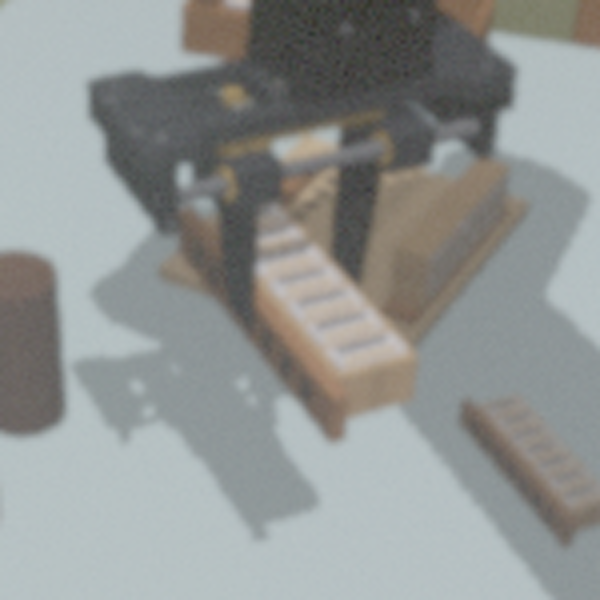

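View pics/w_h1.png

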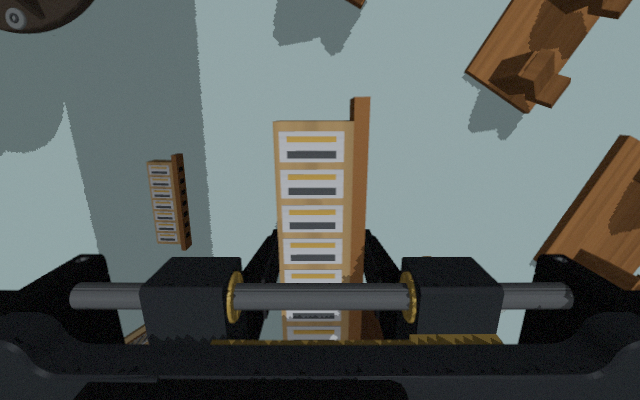

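```bash
python3 - <<'E'
from fit import *
w,p,(P,R)=pickle.load(open('h1.pkl','rb'))
# P at shot time approx
im=w['pixels'];g=lambda x:(255*(x/255.)**.6).astype('uint8')
cv2.imwrite('pics/w_h1z.png',cv2.resize(g(im)[85:350,260:380],None,fx=3,fy=3,interpolation=cv2.INTER_CUBIC)[:, :])
W=np.array(w['world_to_cam'])
# tool->cam fixed from first measurement
Rtc=np.array([[6.74868103e-04,-9.59251705e-01,-2.82552138e-01],[9.99999672e-01,7.73730082e-04,-2.38306526e-04],[4.47215030e-04,-2.82551885e-01,9.59251913e-01]]) # cols cam axes in tool
o=np.array([77.4249,-.165,-200.786])
def pj(t):
    c=Rtc.T@(np.array(t)-o); s=c[:2]/c[2]; s=s*(1+w['k1']*(s@s)); return s*K(w)+[w['cx'],w['cy']]
obs=[((-25,73,26),(273.3,121.5)),((17,85,26),(351,97.5)),((25,85,26),(370.3,97.5))]
def f(v,z=-17.1):
    c,s=np.cos(v[2]),np.sin(v[2])
    r=[]
    for m,u in obs:
        x,y=m[1],m[0]
        r+=list(pj([c*x-s*y+v[0],s*x+c*y+v[1],-m[2]+z])-u)
    return np.array(r)
r=least_squares(f,[0,0,0]);print(r.x,f(r.x))
r=least_squares(lambda v:f(v[:3],v[3]),[0,0,0,-17]);print(r.x,f(r.x[:3],r.x[3]))
E
```

```text
[-0.04107925 -0.60083946 -0.0029039 ] [-2.15379767  0.65274448  2.73045606 -0.2342641  -0.62409327 -0.24814874]
[ 1.00286517e-01 -4.12457744e-01 -3.03944318e-03 -1.21451191e+01] [-0.3169914   0.1040028   2.07580163 -0.04276032 -1.7664797  -0.05897346]
```

View pics/w_h1z.png

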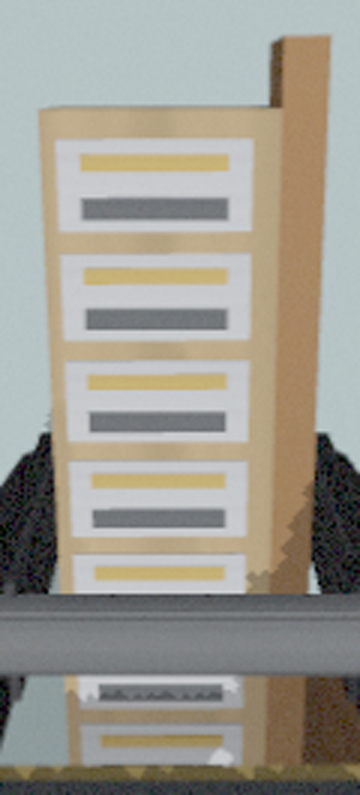

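```bash
cat >> h.py <<'E'
C=.5**.5
RP=np.array([514.3,314.0,0.]); RY=np.radians(14.1); RZ=Ro.from_euler('z',RY).as_matrix()
def rest(v): return RP+RZ@np.array(v,float)
Rpark=RZ@np.stack([[0,1,0],[C,0,-C],[-C,0,-C]],1).astype(float)
Rtake=RZ@np.stack([[0,1,0],[C,0,C],[C,0,-C]],1).astype(float)
E
python3 - <<'E'
from h import *
T=np.array([-9.76,0,55.6]); n=np.array([C,0,C]); d=np.array([C,0,-C])
pre=T+70*n-8*d
print(rest(T),rest(pre),pose())
plan(rest(pre),Rpark)
E
```

```text
[504.83404913 311.62231748  55.6       ] [547.35384002 322.30255075 110.75432893] (array([449.00016735,  28.90807231, 180.17080374]), array([[-7.00306882e-01,  7.13840799e-01, -1.25893268e-03],
       [ 7.13841178e-01,  7.00307600e-01,  1.96233512e-04],
       [ 1.02171961e-03, -7.61254312e-04, -9.99999188e-01]]))
[[[0.47,0.92,0.23],[0.96,0.26,0.63]],[[0.51,0.91,0.17],[0.96,0.26,0.63]],[[0.55,0.89,0.11],[0.96,0.26,0.63]],[[0.6,0.87,0.06],[0.96,0.26,0.63]],[[0.64,0.84,0.0],[0.95,0.26,0.63]]]
[[[0.68,0.81,-0.04],[0.96,0.26,0.63]],[[0.72,0.77,-0.09],[0.95,0.26,0.62]],[[0.76,0.72,-0.13],[0.96,0.26,0.63]],[[0.8,0.67,-0.17],[0.95,0.25,0.63]],[[0.83,0.62,-0.21],[0.96,0.26,0.62]]]
10 rows; resid [-0.    0.1  -0.09]
```

>>> drive_tool(increments=[[[0.47,0.92,0.23],[0.96,0.26,0.63]],[[0.51,0.91,0.17],[0.96,0.26,0.63]],[[0.55,0.89,0.11],[0.96,0.26,0.63]],[[0.6,0.87,0.06],[0.96,0.26,0.63]],[[0.64,0.84,0],[0.95,0.26,0.63]]])

```text
t: 11.32
eef_pos: [498.4, 177.1, 144.7]
tcp_rot: [-2.743, -0.052, 2.078]
ft_force: [0.4, 0.6, -2.8]
opening: 0.517
```

```bash
python3 - <<'E'
from h import *
s=env.state();print(s['eef_pos'],s['opening'],s['ft_force'],s['joints'],s['t'])
T=np.array([-9.76,0,55.6]); n=np.array([C,0,C]); d=np.array([C,0,-C])
plan(rest(T+70*n-8*d),Rpark)
E
```

```text
[498.43878665 177.1247105  144.69060456] 0.5172214811474789 [ 0.43361889  0.60058272 -2.75005158] [ 0.24731658  0.58585768  1.56670134 -0.05429831  1.38783857 -0.25028402] 11.3167
[[[0.67,0.8,-0.05],[0.94,0.26,0.62]],[[0.72,0.76,-0.1],[0.94,0.26,0.62]],[[0.75,0.71,-0.14],[0.95,0.26,0.62]],[[0.79,0.66,-0.17],[0.94,0.26,0.62]],[[0.83,0.61,-0.2],[0.95,0.25,0.62]]]
5 rows; resid [-0.01 -0.03 -0.02]
```

>>> drive_tool(increments=[[[0.68,0.81,-0.04],[0.96,0.26,0.63]],[[0.72,0.77,-0.09],[0.95,0.26,0.62]],[[0.76,0.72,-0.13],[0.96,0.26,0.63]],[[0.8,0.67,-0.17],[0.95,0.25,0.63]],[[0.83,0.62,-0.21],[0.96,0.26,0.62]]])

```text
t: 11.73
eef_pos: [547.9, 323.6, 109.3]
tcp_rot: [-2.351, 0.002, 1.815]
ft_force: [0.4, 0.5, -2.0]
opening: 0.525
```

>>> drive_tool(increments=[[[0,0,0],[0,0,0]],[[0,0,0],[0,0,0]],[[0,0,0],[0,0,0]]])

```text
t: 11.98
eef_pos: [547.8, 321.6, 109.9]
tcp_rot: [-2.355, 0.001, 1.817]
ft_force: [-0.4, -1.2, -2.0]
opening: 0.524
```

```bash
python3 - <<'E'
from h import *
import pickle
w=shot('wrist','w_p1.png');p=shot('side','s_p1.png');t=shot('top','t_p1.png')
s=env.state();print(s['eef_pos'],s['opening'],s['ft_force'],s['joints'],s['t'])
T=np.array([-9.76,0,55.6]); n=np.array([C,0,C]); d=np.array([C,0,-C])
P,R=pose();print(RZ.T@(P-RP)-(T+70*n-8*d)); print((R.T@Rpark).round(3))
plan(rest(T+6*n-8*d),Rpark)
E
```

```text
[548.30596973 321.44486767 113.17084623] 0.5254528000327994 [-1.23806672e-03  5.47436315e-01 -2.55566695e+00] [0.38065924 0.96103887 1.02261418 0.10183027 1.93353499 0.13242264] 12.1333
[ 0.71449949 -1.0637959   2.4165173 ]
[[ 1.     0.    -0.001]
 [-0.     1.    -0.003]
 [ 0.001  0.003  1.   ]]
[[[0.01,0.01,0.74],[0.01,-0.0,-0.0]],[[0.01,0.01,0.73],[0.02,-0.0,-0.0]],[[0.01,0.01,0.74],[0.01,-0.01,-0.01]]]
3 rows; resid [ 0.12  0.17 -0.04]
```

View pics/w_p1.png

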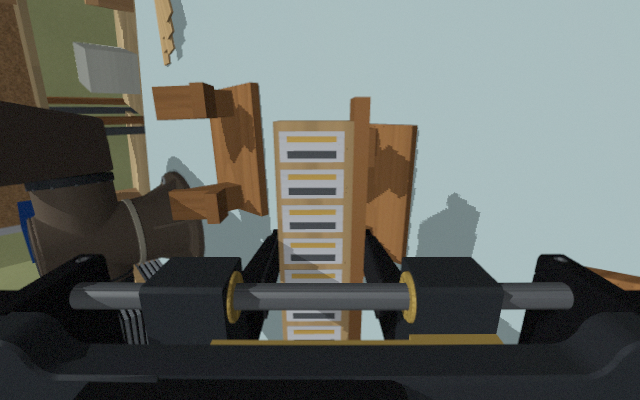

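View pics/s_p1.png

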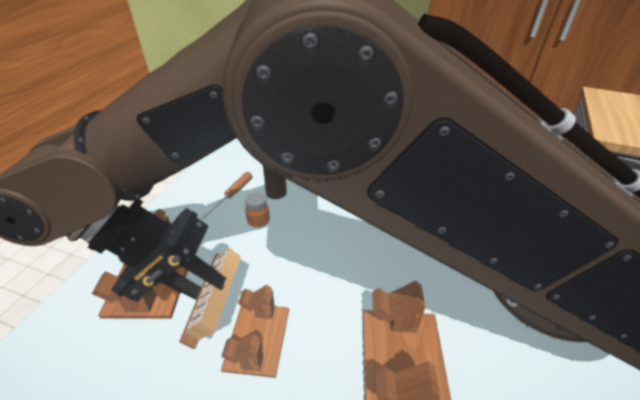

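>>> drive_tool(increments=[[[0.01,0.01,0.6],[0.01,0,0]],[[0.01,0.01,0.6],[0.01,0,0]],[[0.01,0.01,0.6],[0.01,0,0]],[[0,0,0],[0,0,0]],[[0,0,0],[0,0,0]]])

```text
t: 12.55
eef_pos: [511.7, 313.5, 74.3]
tcp_rot: [-2.356, 0.0, 1.816]
ft_force: [0.5, 0.2, -1.9]
opening: 0.523
```

```bash
python3 - <<'E'
from h import *
import pickle
p=shot('side');t=shot('top','t_p2.png');w=shot('wrist','w_p2.png')
im=p['pixels'];cv2.imwrite('pics/s_p2z.png',cv2.resize(im[220:390,130:330],None,fx=3.8,fy=3.5,interpolation=cv2.INTER_CUBIC))
s=env.state();print(s['eef_pos'],s['opening'],s['ft_force'],s['joints'],s['t'])
T=np.array([-9.76,0,55.6]); n=np.array([C,0,C]); d=np.array([C,0,-C])
P,R=pose();e=RZ.T@(P-RP)-T; print('n',e@n,'d',e@d,'y',e[1]); print((R.T@Rpark).round(3))
E
```

```text
[512.64922711 313.92661114  74.14609611] 0.523039269226426 [-1.07937452 -0.36099285 -1.5498965 ] [0.38838293 0.94749708 1.16946604 0.10354349 1.80216704 0.12517178] 12.7
n 18.870685277883634 d -7.35745537310507 y 0.33097525457761556
[[ 1.     0.    -0.   ]
 [-0.     1.    -0.002]
 [ 0.     0.002  1.   ]]
```

View pics/s_p2z.png

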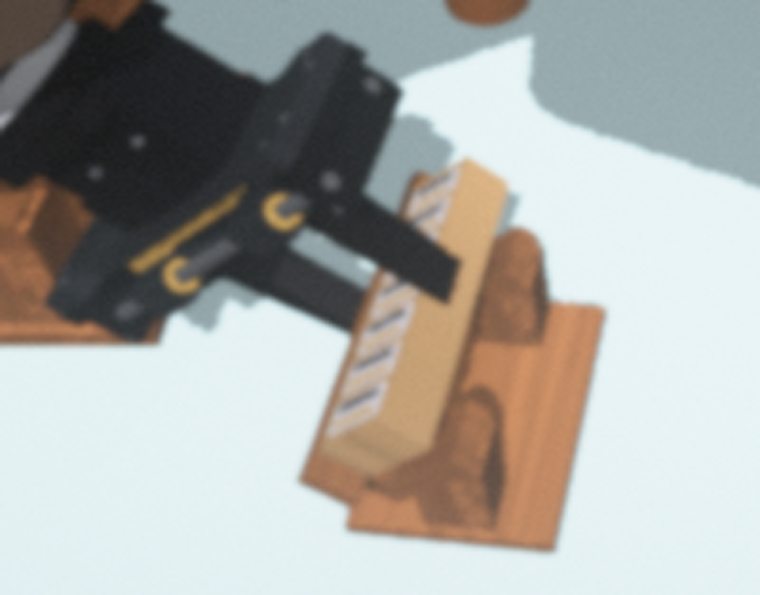

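View pics/w_p2.png

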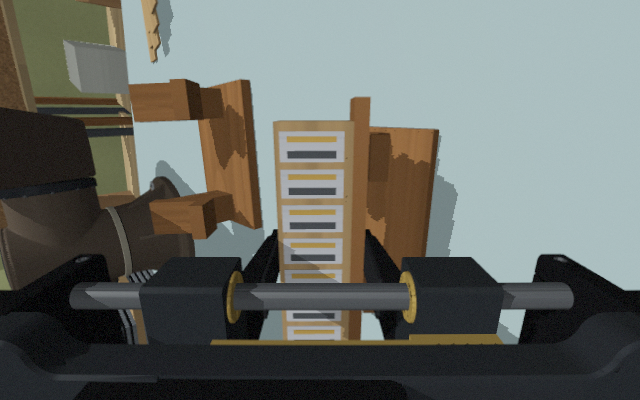

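```bash
python3 - <<'E'
from h import *
w=shot('wrist')
for v in ([31.3,65,61.3],[31.3,35,61.3],[47.5,67,10],[47.5,-67,10],[20,65,50]): print(v,proj(w,rest(v)).round(1))
P,R=pose()
for m in ([25,85,0],[25,85,26],[-25,73,26]): print(m,proj(w,P+R@np.array([m[1],m[0],-m[2]-17.1])).round(1))
im=w['pixels'];cv2.imwrite('pics/w_p2z.png',cv2.resize(im[80:280,330:450],None,fx=3,fy=3,interpolation=cv2.INTER_CUBIC))
E
```

```text
[31.3, 65, 61.3] [[370.3 135.9]]
[31.3, 35, 61.3] [[368.2 183.2]]
[47.5, 67, 10] [[432.9 130.5]]
[47.5, -67, 10] [[415.7 296.9]]
[20, 65, 50] [[366.5 134.2]]
[25, 85, 0] [[360.4 101.2]]
[25, 85, 26] [[366.9  99.3]]
[-25, 73, 26] [[269.6 123.6]]
```

View pics/w_p2z.png

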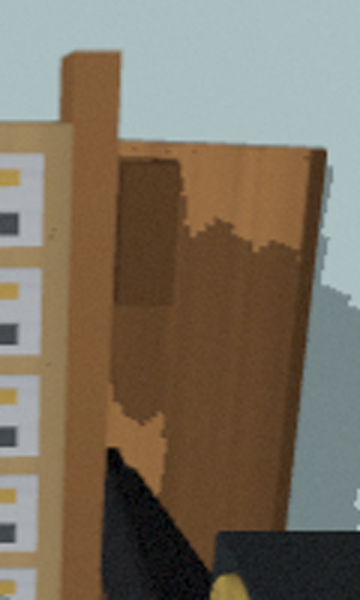

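>>> drive_tool(increments=[[[0,0,0.25],[0,0,0]],[[0,0,0.2],[0,0,0]],[[0,0,0],[0,0,0]]])

```text
t: 13.0
eef_pos: [501.2, 311.2, 62.3]
tcp_rot: [-2.353, 0.0, 1.817]
ft_force: [0.1, -0.8, -2.4]
opening: 0.522
```

>>> drive_tool(increments=[[[0,0,0.03],[0,0,0]],[[0,0,0.03],[0,0,0]],[[0,0,0],[0,0,0]]])

```text
t: 13.25
eef_pos: [501.1, 311.2, 61.9]
tcp_rot: [-2.355, 0.0, 1.817]
ft_force: [0.7, -0.4, -2.8]
opening: 0.525
```

```bash
cat > chk.py <<'E'
from h import *
T=np.array([-9.76,0,55.6]); n=np.array([C,0,C]); d=np.array([C,0,-C])
s=env.state();P,R=pose();e=RZ.T@(P-RP)-T;f=RZ.T@s['ft_force']; print(s['t'],'n',(e@n).round(2),'d',(e@d).round(2),'y',e[1].round(2),'F n,d,y',(f@n).round(1),(f@d).round(1),f[1].round(1),'M',s['moment'].round(2),s['opening'])
E
python3 chk.py
```

```text
13.25 n 1.79 d -7.09 y 0.51 F n,d,y -1.6 2.4 -0.5 M [ 0.04 -0.65  0.02] 0.5249455799563993
```

>>> drive_tool(increments=[[[0,0,0.04],[0,0,0]],[[0,0,0.04],[0,0,0]],[[0,0,0],[0,0,0]]])

```text
t: 13.5
eef_pos: [499.3, 310.8, 60.1]
tcp_rot: [-2.355, 0.0, 1.817]
ft_force: [0.0, -0.3, -1.7]
opening: 0.521
```

>>> drive_tool(increments=[[[0,0,0.04],[0,0,0]],[[0,0,0.04],[0,0,0]],[[0,0,0],[0,0,0]]])

```text
t: 13.75
eef_pos: [498.8, 310.6, 59.5]
tcp_rot: [-2.358, -0.0, 1.816]
ft_force: [5.5, 1.4, 4.0]
opening: 0.521
```

```bash
python3 chk.py
```

```text
13.75 n -1.53 d -7.05 y 0.52 F n,d,y 6.8 1.2 -0.0 M [ 0.11 -0.52 -0.08] 0.5209864365752621
```

>>> drive_tool(increments=[[[0,0,-0.02],[0,0,0]],[[0,0.06,0],[0,0,0]],[[0,0.06,0],[0,0,0]],[[0,0,0],[0,0,0]]])

```text
t: 14.08
eef_pos: [501.2, 311.3, 57.1]
tcp_rot: [-2.356, -0.0, 1.817]
ft_force: [4.1, 0.8, 6.2]
opening: 0.522
```

```bash
python3 chk.py
```

```text
14.0833 n -1.51 d -3.63 y 0.55 F n,d,y 7.3 -1.4 -0.2 M [ 0.05 -0.25 -0.01] 0.5223073547328727
```

>>> drive_tool(increments=[[[0,0.05,0],[0,0,0]],[[0,0.04,0],[0,0,0]],[[0,0,0],[0,0,0]]])

```text
t: 14.33
eef_pos: [502.5, 311.7, 55.7]
tcp_rot: [-2.354, 0.0, 1.816]
ft_force: [0.9, 1.1, 9.6]
opening: 0.525
```

```bash
python3 chk.py
```

```text
14.3333 n -1.52 d -1.67 y 0.63 F n,d,y 7.6 -6.0 0.9 M [-0.36  0.57 -0.33] 0.5254054225182994
```

>>> drive_tool(increments=[[[0,0.03,0],[0,0,0]],[[0,0.02,0],[0,0,0]],[[0,0,0],[0,0,0]]])

```text
t: 14.58
eef_pos: [502.5, 311.7, 55.8]
tcp_rot: [-2.351, 0.0, 1.817]
ft_force: [-5.0, -2.2, 15.8]
opening: 0.526
```

```bash
python3 chk.py; python3 - <<'E'
from h import *
p=shot('side');w=shot('wrist','w_p3.png')
im=p['pixels'];cv2.imwrite('pics/s_p3z.png',cv2.resize(im[220:390,130:330],None,fx=3.8,fy=3.5,interpolation=cv2.INTER_CUBIC))
E
```

```text
14.5833 n -1.43 d -1.69 y 0.65 F n,d,y 7.4 -14.9 -0.9 M [-0.88  2.07 -0.42] 0.5258529560639236
```

View pics/s_p3z.png

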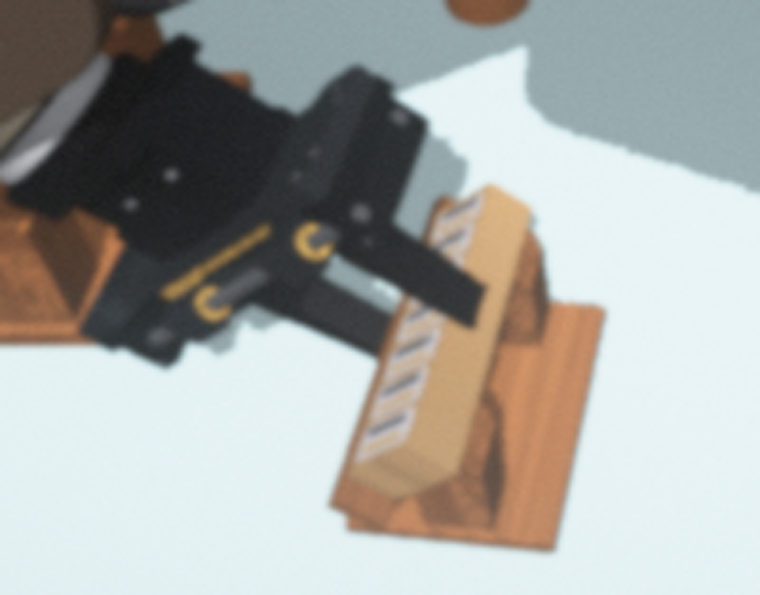

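View pics/w_p3.png

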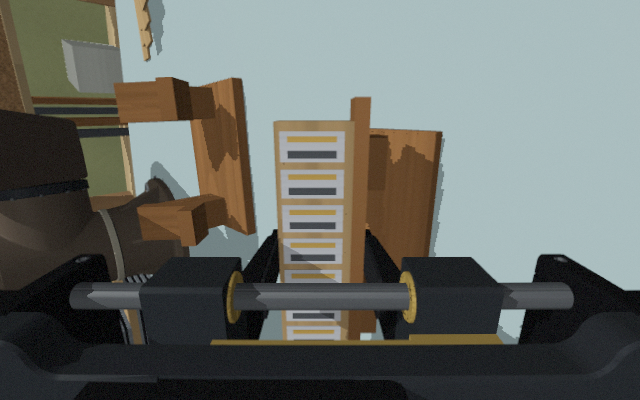

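>>> drive_tool(increments=[[[0,-0.03,0],[0,0,0]],[[0,0,0],[0,0,0]]])

```text
t: 14.85
eef_pos: [502.5, 311.7, 55.7]
tcp_rot: [-2.354, 0.0, 1.817]
ft_force: [-1.6, 0.2, 11.3]
opening: 0.524
```

```bash
python3 chk.py
```

```text
14.85 n -1.48 d -1.66 y 0.63 F n,d,y 6.9 -9.1 0.6 M [-0.61  1.06 -0.38] 0.5239969689403674
```

>>> drive_tool(increments=[[[0,0,0],[0,0,0]],[[0,0,0],[0,0,0]],[[0,0,0],[0,0,0]],[[0,0,0],[0,0,0]]], jaw=0.5)

```text
t: 15.18
eef_pos: [502.8, 311.6, 53.8]
tcp_rot: [-2.354, 0.0, 1.817]
ft_force: [-0.4, -0.4, 0.2]
opening: 0.728
```

```bash
python3 chk.py; python3 - <<'E'
from h import *
p=shot('side');w=shot('wrist','w_p4.png')
im=p['pixels'];cv2.imwrite('pics/s_p4z.png',cv2.resize(im[220:390,130:330],None,fx=3.8,fy=3.5,interpolation=cv2.INTER_CUBIC))
E
```

```text
15.1833 n -2.69 d -0.11 y 0.47 F n,d,y -0.2 -0.5 -0.3 M [ 0.04 -0.37  0.03] 0.7280454170929489
```

View pics/s_p4z.png

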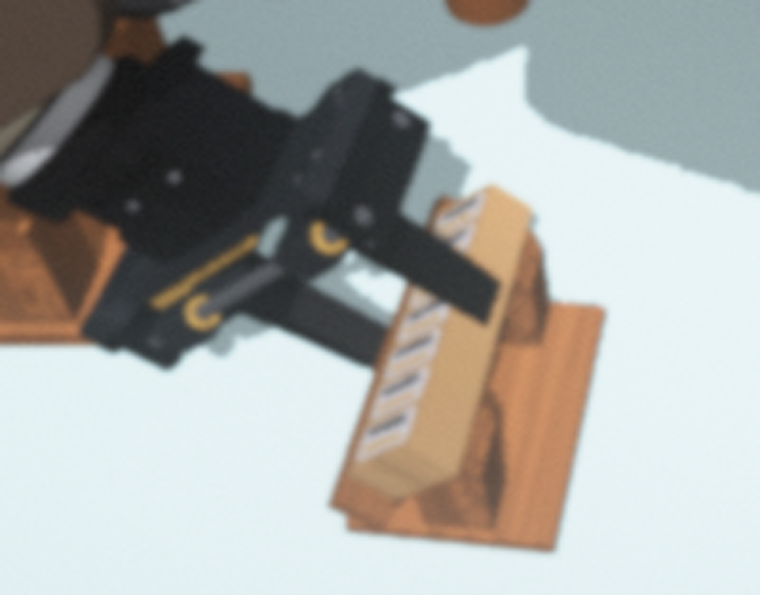

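View pics/w_p4.png

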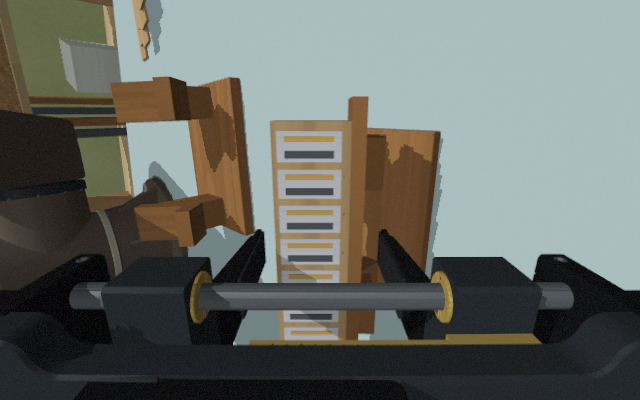

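```bash
cat > kin.py <<'E'
import numpy as np
from scipy.optimize import least_squares
from scipy.spatial.transform import Rotation as Ro
def rz(a): return Ro.from_euler('z',a).as_matrix()
def ry(a): return Ro.from_euler('y',a).as_matrix()
def fk(q,v):
    a0,L1,L2,h,L3,lat,s1,s4,a2=v
    # plane: x radial, z up ; angles from vertical-up turning toward +x = rotation about y
    R=rz(q[0]); p=R@np.array([a0,0,h]); 
    R=R@ry(q[1]); p=p+R@np.array([0,0,L1])
    R=R@ry(q[2]); p=p+R@np.array([a2,lat,L2])
    R=R@rz(s4*q[3]); R=R@ry(q[4]); p=p+R@np.array([0,0,L3])
    R=R@rz(s1*q[5]); return p,R
D=[([1.20140818e+00,4.90876053e-01,1.55889308e+00,-1.31e-05,1.09170598,-1.05581204e-01],[162.8,603.2,182.8]),
([2.86220333e-01,3.67741071e-01,1.60720690,2.8e-4,1.16703739,4.17578229e-02],[529.9,224.7,239.75]),
([-2.06591489e-01,2.18163505e-01,1.85648145,6.6e-05,1.06681607,-9.63965124e-01],[469.77,-31.1,230.15]),
([-8.27639657e-02,2.47202308e-01,1.97088203,1.1e-4,9.24779167e-01,-8.58661208e-01],[449.0,28.9,180.17]),
([0.38838293,0.94749708,1.16946604,0.10354349,1.80216704,0.12517178],[512.65,313.93,74.15]),
([ 0.24731658,0.58585768,1.56670134,-0.05429831,1.38783857,-0.25028402],[498.44,177.12,144.69])]
best=None
for s4 in (1,-1):
    f=lambda v:np.concatenate([fk(q,[*v[:6],1,s4,v[6]])[0]-p for q,p in D])
    r=least_squares(f,[0,450,450,180,250,66,0],max_nfev=5000)
    if best is None or r.cost<best[0]: best=(r.cost,[*r.x[:6],1,s4,r.x[6]],f(r.x))
V=best[1]
if __name__=='__main__': print(best[0],np.round(V,1),best[2].round(1)); 
E
python3 - <<'E'
from kin import *
print(best[0],np.round(V,1)); print(best[2].round(1))
p,R=fk(D[0][0],V);print(R.round(3)); p,R=fk(D[4][0],V);print(R.round(3))
from h import *
print(Rpark.round(3)); print(env.state()['joints'],pose()[0],fk(env.state()['joints'],V)[0])
E
```

```text
0.10941589823122598 [  0.8 586.4 410.4 196.6 302.9  65.9   1.    1.   43.4]
[ 0.1  0.1  0.4 -0.1  0.  -0.2 -0.   0.  -0.1 -0.   0.  -0.  -0.  -0.
 -0.  -0.   0.  -0. ]
[[-0.261 -0.965  0.   ]
 [-0.965  0.261  0.   ]
 [-0.    -0.    -1.   ]]
[[-0.687 -0.243 -0.685]
 [-0.172  0.97  -0.172]
 [ 0.706  0.    -0.708]]
[[-0.244  0.686 -0.686]
 [ 0.97   0.172 -0.172]
 [ 0.    -0.707 -0.707]]
[0.39046741 0.9581926  1.20799758 0.10374267 1.75634883 0.12182569] [502.85392019 311.61781771  53.85576868] [502.84974957 311.5900394   53.85789103]
```

```bash
cat >> kin.py <<'E'
LO=np.array([-3.1,-.84,.05,-1.13,.06,-2.69]);HI=np.array([3.1,2.19,2.79,4.28,2.93,2.69])
def FK(q):
    p,R=fk(q,V); return p,np.stack([R[:,1],-R[:,0],R[:,2]],1)
def IK(P,R,q0):
    f=lambda q:(lambda p,r:np.concatenate([(p-P),100*Ro.from_matrix(r.T@R).as_rotvec()]))(*FK(q))
    r=least_squares(f,np.clip(q0,LO+1e-3,HI-1e-3),bounds=(LO,HI)); return r.x,np.abs(r.fun).max()
E
cat >> h.py <<'E'
nn=np.array([C,0,C]); dd=np.array([C,0,-C])
T0=np.array([-9.76,0,55.6])
TP=T0-1.48*nn-1.66*dd+np.array([0,.63,0])
TAKE=TP+30.1*nn+31.5*dd
E
python3 - <<'E'
from kin import *; from h import *
q=env.state()['joints']
# current cmd
a=TP+100*nn
for nm,P,R in [('ret',rest(a),Rpark)]: q,e=IK(P,R,q);print(nm,P.round(0),q.round(2),e)
b=TAKE-80*dd
key=Ro.from_matrix(Rpark.T@Rtake).as_rotvec()
for k in np.linspace(0.1,1,10):
    q,e=IK(rest(a+(b-a)*k),Rpark@Ro.from_rotvec(key*k).as_matrix(),q);print(k,q.round(2),round(e,2))
q,e=IK(rest(TAKE),Rtake,q);print('take',rest(TAKE),q.round(2),e)
q,e=IK(rest(TAKE)+[0,0,120],Rtake,q);print('up',q.round(2),e)
E
```

```text
ret [571. 329. 126.] [0.38 0.99 0.92 0.1  2.01 0.14] 1.7053025658242404e-13
0.1 [0.39 0.89 1.07 0.08 1.81 0.13] 0.0
0.2 [0.39 0.8  1.21 0.07 1.6  0.13] 0.0
0.30000000000000004 [0.41 0.71 1.36 0.05 1.39 0.14] 0.0
0.4 [0.42 0.62 1.5  0.03 1.17 0.16] 0.0
0.5 [ 0.43  0.55  1.64 -0.    0.95  0.19] 0.0
0.6 [ 0.45  0.49  1.78 -0.05  0.72  0.24] 0.0
0.7000000000000001 [ 0.47  0.44  1.92 -0.15  0.48  0.35] 0.0
0.8 [ 0.5   0.42  2.05 -0.5   0.24  0.71] 0.0
0.9 [ 0.51  0.41  2.13 -1.13  0.15  1.35] 7.37
1.0 [ 0.51  0.4   2.14 -1.13  0.12  1.35] 23.25
take [544.77261967 322.30376325  54.73732973] [ 0.47  0.56  2.04 -1.13  0.09  1.32] 27.056739118963947
up [ 0.5   0.36  2.05 -1.13  0.16  1.32] 10.695242090148719
```

```bash
cat > scan.py <<'E'
from kin import *; from h import *
BP=np.array([515,-343,0.]);BZ=Ro.from_euler('z',-.19).as_matrix()
def rot_n(R,al): return R@Ro.from_rotvec([0,al,0]).as_matrix()
def solve(P,R):
    best=None
    az=np.arctan2(P[1],P[0])
    for q4 in (-.9,-.3,0,.5,1.2,1.57,2.2,3.1,3.8):
        for q6 in (-2,-1,0,1,2):
            for q5 in (.3,1):
                q,e=IK(P,R,[az-.1,.5,1.9,q4,q5,q6])
                if e<.05:
                    m=min((q-LO).min(),(HI-q).min())
                    if best is None or m>best[0]: best=(m,q)
    return best
if __name__=='__main__':
  # tip point fixed: effective tip 22.5 behind TCP; grasp point another ~19 -> rotate about grasp pt at block centre
  foot=TP+30.1*nn+25*dd
  for flip in (0,1):
    for al in np.radians([-60,-45,-30,-15,0,15,30,45,60]):
        R=rot_n(Rtake,al)
        if flip: R=R@np.diag([-1,-1,1.])
        tip=foot-16*dd  # tip centre
        P=rest(tip)+R[:,2]*22.5
        r=[solve(P-R[:,2]*k+[0,0,u],R) for k,u in ((0,0),(80,0),(0,100))]
        print(flip,np.degrees(al).round(),[None if x is None else (x[0].round(2),x[1].round(2).tolist()) for x in r],flush=True)
E
time timeout 900 python3 scan.py
```

```text
0 -60.0 [None, (np.float64(0.03), [0.96, 0.91, 1.6, -1.1, 1.46, 1.83]), None]
0 -45.0 [None, None, None]
0 -30.0 [None, None, None]
0 -15.0 [None, None, None]
0 0.0 [None, None, (np.float64(0.17), [0.52, 0.41, 2.14, 3.98, 0.26, 2.52])]
0 15.0 [None, None, (np.float64(0.24), [0.35, 0.41, 2.19, 2.49, 0.32, -2.45])]
0 30.0 [(np.float64(0.23), [0.18, 0.68, 2.24, 2.25, 0.76, -2.46]), (np.float64(0.29), [0.07, 0.54, 2.35, 2.09, 0.76, -2.4]), (np.float64(0.56), [0.18, 0.45, 2.19, 1.95, 0.62, -2.08])]
0 45.0 [(np.float64(0.39), [0.06, 0.76, 2.18, 1.88, 0.97, -2.3]), (np.float64(0.43), [-0.09, 0.66, 2.25, 1.71, 1.0, -2.26]), (np.float64(0.65), [0.06, 0.54, 2.14, 1.7, 0.92, -2.0])]
0 60.0 [(np.float64(0.5), [-0.01, 0.86, 2.06, 1.61, 1.19, -2.19]), (np.float64(0.52), [-0.17, 0.8, 2.1, 1.45, 1.23, -2.17]), (np.float64(0.73), [-0.01, 0.66, 2.05, 1.53, 1.19, -1.96])]
1 -60.0 [None, (np.float64(0.03), [0.96, 0.91, 1.6, -1.1, 1.46, -1.31]), None]
1 -45.0 [None, None, None]
1 -30.0 [None, None, None]
1 -15.0 [None, None, None]
1 0.0 [(np.float64(0.43), [0.52, 0.62, 2.21, 3.56, 0.49, -0.18]), (np.floa
[... 174 characters left out ...]
np.float64(0.43), [0.31, 0.47, 2.36, 2.69, 0.53, 0.44]), (np.float64(0.26), [0.35, 0.41, 2.19, 2.49, 0.32, 0.7])]
1 30.0 [(np.float64(0.55), [0.18, 0.68, 2.24, 2.25, 0.76, 0.68]), (np.float64(0.44), [0.07, 0.54, 2.35, 2.09, 0.76, 0.75]), (np.float64(0.56), [0.18, 0.45, 2.19, 1.95, 0.62, 1.06])]
1 45.0 [(np.float64(0.61), [0.06, 0.76, 2.18, 1.88, 0.97, 0.84]), (np.float64(0.54), [-0.09, 0.66, 2.25, 1.71, 1.0, 0.88]), (np.float64(0.65), [0.06, 0.54, 2.14, 1.7, 0.92, 1.14])]
1 60.0 [(np.float64(0.73), [-0.01, 0.86, 2.06, 1.61, 1.19, 0.95]), (np.float64(0.69), [-0.17, 0.8, 2.1, 1.45, 1.23, 0.97]), (np.float64(0.74), [-0.01, 0.66, 2.05, 1.53, 1.19, 1.18])]
real	4m9.995s
user	4m5.584s
sys	0m0.214s
```

```bash
cat >> h.py <<'E'
FL=np.diag([-1,-1,1.])
FOOT=TP+30.1*nn+25*dd
def takepose(back): # flip branch, alpha 0
    R=Rtake@FL; return rest(FOOT-16*dd)+R[:,2]*(22.5-back),R
E
cat > path.py <<'E'
from kin import *; from h import *
def jpath(qs,maxrot=.075,maxd=27):
    """qs list of joint waypoints -> list of poses, rows"""
    out=[]; 
    pts=[np.array(qs[0])]
    for a,b in zip(qs[:-1],qs[1:]):
        a=np.array(a);b=np.array(b); n=400
        for k in range(1,n+1): pts.append(a+(b-a)*k/n)
    sel=[pts[0]];last=0
    for i in range(1,len(pts)):
        p0,R0=FK(sel[-1]);p,R=FK(pts[i]);w=Ro.from_matrix(R0.T@R).as_rotvec();d=R0.T@(p-p0)
        if np.abs(w).max()>maxrot or np.abs(d).max()>maxd or np.abs((pts[i]-sel[-1])/[2.22,2.22,2.79,3.14,3.14,3.14]).max()*12>.62: sel.append(pts[i-1])
    sel.append(pts[-1]); return sel
def rows(sel,start=None,show=True):
    p,R=FK(sel[0]) if start is None else start; out=[]
    for q in sel[1:]:
        P,RR=FK(q); d=np.round(R.T@(P-p)/30,2); w=np.round(Ro.from_matrix(R.T@RR).as_rotvec()/.08,2)
        out.append([d.tolist(),w.tolist()]); p=p+R@d*30; R=R@Ro.from_rotvec(w*.08).as_matrix()
    if show:
        for i in range(0,len(out),5): print(str(out[i:i+5]).replace(' ',''))
    return out
def geom(q):
    p,R=FK(q); tip=p-22.5*R[:,2]
    fing=[tip+s*42*R[:,1] for s in(1,-1)]
    body=[tip-R[:,2]*78+a*90*R[:,1]+b*37*R[:,0] for a in(1,-1) for b in(1,-1)]
    wr=p-303*R[:,2]
    return fing,body,wr,R
E
cat > t1.py <<'E'
from path import *
q0=env.state()['joints']
qr,e=IK(rest(TP+100*nn),Rpark,q0);print(qr.round(2),e)
Pp,Rp=takepose(80); qp,e=IK(Pp,Rp,[.56,.46,2.3,3.7,.43,-.28]);print('pre',Pp.round(1),qp.round(3),e)
Pt,_=takepose(0); qt,e=IK(Pt,Rp,qp);print('take',Pt.round(1),qt.round(3),e)
w1=[.35,.45,1.75,.1,.9,.1]
w2=[.35,.3,2.0,1.85,.75,-.1]
w3=[.5,.35,2.15,3.5,.5,-.2]
s=jpath([qr,w1,w2,w3,qp]);print(len(s))
for q in s[::3]:
    f,b,w,R=geom(q); print(q.round(2),'f',[(RZ.T@(x-RP)).round(0).tolist() for x in f],'bodymin',min(x[2] for x in b).round(0),'wr',w.round(0),'z',R[:,2].round(2))
E
python3 t1.py
```

```text
[0.38 0.99 0.92 0.1  2.01 0.14] 1.7053025658242404e-13
pre [489.9 308.5 111.3] [ 0.564  0.46   2.295  3.697  0.432 -0.285] 5.684341886080802e-14
take [544.8 322.3  54.7] [ 0.522  0.623  2.208  3.562  0.492 -0.177] 1.0008802742749819e-12
53
[0.38 0.99 0.92 0.1  2.01 0.14] f [[104.0, 1.0, 113.0], [45.0, 1.0, 172.0]] bodymin 134.0 wr [779. 381. 341.] z [-0.69 -0.17 -0.71]
[0.37 0.85 1.14 0.1  1.71 0.13] f [[93.0, -5.0, 121.0], [22.0, -4.0, 166.0]] bodymin 160.0 wr [719. 351. 380.] z [-0.53 -0.1  -0.84]
[0.36 0.7  1.37 0.1  1.41 0.12] f [[76.0, -13.0, 135.0], [-3.0, -12.0, 163.0]] bodymin 190.0 wr [648. 317. 412.] z [-0.34 -0.02 -0.94]
[0.36 0.55 1.59 0.1  1.11 0.11] f [[51.0, -25.0, 154.0], [-32.0, -21.0, 164.0]] bodymin 222.0 wr [568. 281. 436.] z [-0.14  0.05 -0.99]
[0.35 0.44 1.76 0.19 0.89 0.09] f [[23.0, -17.0, 172.0], [-60.0, -9.0, 171.0]] bodymin 241.0 wr [500. 253. 448.] z [-0.    0.16 -0.99]
[0.35 0.42 1.8  0.48 0.87 0.06] f [[13.0, 33.0, 188.0], [-68.0, 54.0, 190.0]] bodymin 245.0 wr [483. 247. 450.] z [-0.02  0.37 -0.93]
[0.35 0.39 1.85 0.78 0.84 0.02] f [[12.0, 76.0, 214.0],
[... 915 characters left out ...]
63 -0.24]
[ 0.45  0.33  2.1   2.95  0.58 -0.17] f [[78.0, 40.0, 293.0], [92.0, 70.0, 370.0]] bodymin 261.0 wr [356. 245. 411.] z [ 0.81  0.51 -0.28]
[ 0.48  0.34  2.13  3.23  0.54 -0.18] f [[63.0, 20.0, 264.0], [90.0, 35.0, 342.0]] bodymin 243.0 wr [343. 251. 401.] z [ 0.85  0.39 -0.35]
[ 0.5   0.36  2.16  3.52  0.49 -0.21] f [[34.0, 5.0, 221.0], [73.0, 5.0, 296.0]] bodymin 213.0 wr [327. 256. 387.] z [ 0.85  0.27 -0.46]
[ 0.53  0.41  2.22  3.6   0.47 -0.24] f [[-11.0, 5.0, 159.0], [38.0, 4.0, 227.0]] bodymin 164.0 wr [307. 257. 356.] z [ 0.78  0.23 -0.58]
[ 0.56  0.46  2.29  3.69  0.44 -0.28] f [[-65.0, 1.0, 103.0], [-6.0, 1.0, 163.0]] bodymin 122.0 wr [284. 257. 328.] z [ 0.7   0.18 -0.7 ]
```

>>> drive_tool(increments=[[[0,0,-0.3],[0,0,0]],[[0,0,-0.75],[0,0,0]],[[0,0,-0.75],[0,0,0]],[[0,0,-0.75],[0,0,0]],[[0,0,-0.75],[0,0,0]]])

```text
t: 15.7
eef_pos: [571.9, 328.9, 125.4]
tcp_rot: [-2.355, 0.0, 1.817]
ft_force: [-0.2, 0.0, 0.5]
opening: 0.752
```

>>> drive_tool(increments=[[[0,0,0],[0,0,0]],[[0,0,0],[0,0,0]]])

```text
t: 15.87
eef_pos: [571.4, 328.8, 124.1]
tcp_rot: [-2.356, 0.0, 1.817]
ft_force: [-0.9, -0.2, -0.7]
opening: 0.75
```

```bash
cat > t2.py <<'E'
from path import *
import pickle
s=env.state();q0=s['joints'];print(s['t'],q0.round(3),s['eef_pos'])
Pp,Rp=takepose(80); qp,e=IK(Pp,Rp,[.56,.46,2.3,3.7,.43,-.28])
w1=[.35,.45,1.75,.1,.9,.1];w2=[.35,.3,2.0,1.85,.75,-.1];w3=[.5,.35,2.15,3.5,.5,-.2]
sel=jpath([q0,w1,w2,w3,qp]);r=rows(sel);print(len(r))
pickle.dump((sel,r),open('t2.pkl','wb'))
shot('top','t_p5.png');w=shot('wrist','w_p5.png')
E
python3 t2.py
```

```text
15.8667 [0.379 0.994 0.917 0.104 2.009 0.138] [571.3614117  328.77211986 124.06688419]
[[[-0.04,-0.07,0.12],[-0.92,0.16,0.01]],[[-0.05,-0.1,0.11],[-0.91,0.15,0.02]],[[-0.06,-0.13,0.08],[-0.92,0.14,0.01]],[[-0.07,-0.16,0.07],[-0.92,0.13,0.02]],[[-0.09,-0.18,0.05],[-0.92,0.12,0.02]]]
[[[-0.1,-0.21,0.01],[-0.92,0.11,0.02]],[[-0.1,-0.24,-0.01],[-0.92,0.11,0.02]],[[-0.12,-0.26,-0.05],[-0.92,0.1,0.02]],[[-0.13,-0.28,-0.08],[-0.92,0.09,0.01]],[[-0.14,-0.3,-0.12],[-0.93,0.08,0.02]]]
[[[-0.15,-0.32,-0.16],[-0.92,0.07,0.01]],[[0.67,-0.24,-0.07],[-0.05,0.9,0.59]],[[0.71,-0.21,-0.05],[0.04,0.92,0.64]],[[0.69,-0.2,-0.05],[0.03,0.92,0.64]],[[0.68,-0.18,-0.05],[0.01,0.9,0.66]]]
[[[0.68,-0.17,-0.06],[0.0,0.93,0.7]],[[0.67,-0.16,-0.07],[-0.01,0.92,0.72]],[[0.65,-0.15,-0.07],[-0.03,0.92,0.72]],[[0.63,-0.13,-0.07],[-0.05,0.89,0.74]],[[0.64,-0.11,-0.08],[-0.06,0.93,0.79]]]
[[[0.63,-0.09,-0.1],[-0.08,0.92,0.79]],[[0.6,-0.07,-0.1],[-0.1,0.9,0.8]],[[0.61,-0.05,-0.11],[-0.12,0.92,0.85]],[[0.6,-0.02,-0.13],[-0.14,0.92,0.86]],[[0.6,0.0,-0.14],[-0.17,0.93,0.9]]]
[[[0.59,0.04,-0.16],[-0.19,0.93,0.92]],[[0.57,0.
[... 260 characters left out ...]
8,-0.01],[-0.33,0.55,0.93]],[[0.22,0.3,-0.02],[-0.34,0.54,0.94]]]
[[[0.21,0.32,-0.03],[-0.34,0.5,0.9]],[[0.2,0.35,-0.04],[-0.36,0.49,0.9]],[[0.2,0.37,-0.05],[-0.37,0.48,0.9]],[[0.2,0.39,-0.05],[-0.39,0.48,0.9]],[[0.2,0.41,-0.06],[-0.39,0.46,0.91]]]
[[[0.2,0.44,-0.07],[-0.41,0.46,0.9]],[[0.21,0.46,-0.07],[-0.41,0.46,0.9]],[[0.22,0.47,-0.08],[-0.42,0.45,0.9]],[[0.23,0.48,-0.08],[-0.43,0.44,0.9]],[[0.17,0.9,-0.08],[-0.69,0.41,0.76]]]
[[[0.01,0.89,-0.03],[-0.6,0.09,0.02]],[[0.01,0.89,-0.02],[-0.61,0.11,0.02]],[[0.03,0.89,-0.02],[-0.6,0.1,0.01]],[[0.04,0.9,-0.01],[-0.62,0.12,0.0]],[[0.04,0.89,-0.01],[-0.62,0.12,-0.0]]]
[[[0.06,0.9,-0.01],[-0.62,0.13,-0.01]],[[0.02,0.27,0.0],[-0.18,0.04,-0.0]]]
52
```

View pics/w_p5.png

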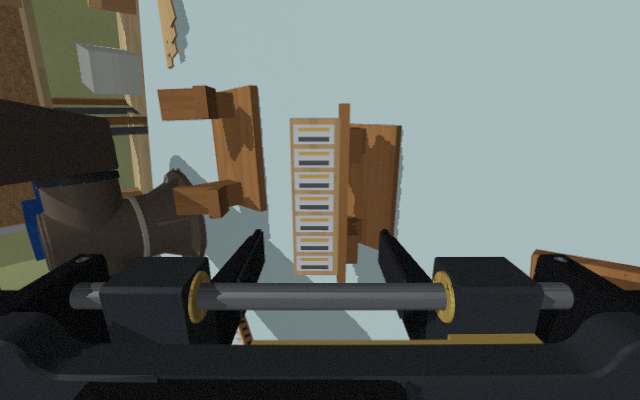

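>>> drive_tool(increments=[[[-0.04,-0.07,0.12],[-0.92,0.16,0.01]],[[-0.05,-0.1,0.11],[-0.91,0.15,0.02]],[[-0.06,-0.13,0.08],[-0.92,0.14,0.01]],[[-0.07,-0.16,0.07],[-0.92,0.13,0.02]],[[-0.09,-0.18,0.05],[-0.92,0.12,0.02]]], jaw=0.3)

```text
t: 16.38
eef_pos: [548.7, 313.9, 124.0]
tcp_rot: [-2.723, -0.042, 1.779]
ft_force: [0.5, -0.2, -0.2]
opening: 0.648
```

>>> drive_tool(increments=[[[-0.1,-0.21,0.01],[-0.92,0.11,0.02]],[[-0.1,-0.24,-0.01],[-0.92,0.11,0.02]],[[-0.12,-0.26,-0.05],[-0.92,0.1,0.02]],[[-0.13,-0.28,-0.08],[-0.92,0.09,0.01]],[[-0.14,-0.3,-0.12],[-0.93,0.08,0.02]]])

```text
t: 16.8
eef_pos: [517.0, 288.3, 140.5]
tcp_rot: [-3.092, -0.078, 1.763]
ft_force: [1.8, 0.2, 0.3]
opening: 0.649
```

>>> drive_tool(increments=[[[-0.15,-0.32,-0.16],[-0.92,0.07,0.01]],[[0.67,-0.24,-0.07],[-0.05,0.9,0.59]],[[0.71,-0.21,-0.05],[0.04,0.92,0.64]],[[0.69,-0.2,-0.05],[0.03,0.92,0.64]],[[0.68,-0.18,-0.05],[0.01,0.9,0.66]]])

```text
t: 17.22
eef_pos: [474.5, 358.4, 167.7]
tcp_rot: [-3.109, -0.378, 1.551]
ft_force: [0.7, 1.1, 0.3]
opening: 0.652
```

>>> drive_tool(increments=[[[0.68,-0.17,-0.06],[0.0,0.93,0.7]],[[0.67,-0.16,-0.07],[-0.01,0.92,0.72]],[[0.65,-0.15,-0.07],[-0.03,0.92,0.72]],[[0.63,-0.13,-0.07],[-0.05,0.89,0.74]],[[0.64,-0.11,-0.08],[-0.06,0.93,0.79]]])

```text
t: 17.63
eef_pos: [466.3, 438.8, 225.9]
tcp_rot: [-2.911, -0.707, 1.154]
ft_force: [0.8, 1.5, 0.3]
opening: 0.649
```

```bash
python3 - <<'E'
from path import *
import pickle
sel,r=pickle.load(open('t2.pkl','rb'));s=env.state();print(s['t'],s['joints'].round(3),sel[20].round(3),s['eef_pos'],FK(sel[20])[0],s['opening'])
E
```

```text
17.6333 [ 0.35   0.373  1.881  0.992  0.823 -0.   ] [ 0.35   0.374  1.877  0.988  0.824 -0.002] [466.27982234 438.77279347 225.94604314] [467.87141082 438.54279942 226.20274314] 0.6492363954864443
```

Tracking is perfect; continue.

>>> drive_tool(increments=[[[0.63,-0.09,-0.1],[-0.08,0.92,0.79]],[[0.6,-0.07,-0.1],[-0.1,0.9,0.8]],[[0.61,-0.05,-0.11],[-0.12,0.92,0.85]],[[0.6,-0.02,-0.13],[-0.14,0.92,0.86]],[[0.6,0.0,-0.14],[-0.17,0.93,0.9]]])

```text
t: 18.05
eef_pos: [495.4, 477.3, 303.5]
tcp_rot: [-2.465, -0.897, 0.481]
ft_force: [1.1, 0.5, 0.7]
opening: 0.645
```

>>> drive_tool(increments=[[[0.59,0.04,-0.16],[-0.19,0.93,0.92]],[[0.57,0.06,-0.17],[-0.21,0.91,0.92]],[[0.53,0.1,-0.13],[-0.22,0.86,0.93]],[[0.34,0.14,0.06],[-0.24,0.66,0.94]],[[0.3,0.17,0.04],[-0.25,0.62,0.91]]])

```text
t: 18.47
eef_pos: [544.9, 468.8, 354.5]
tcp_rot: [-1.995, -0.791, -0.247]
ft_force: [0.5, -0.4, -0.8]
opening: 0.647
```

>>> drive_tool(increments=[[[0.28,0.19,0.03],[-0.27,0.6,0.91]],[[0.26,0.22,0.01],[-0.29,0.58,0.93]],[[0.25,0.25,0.01],[-0.3,0.56,0.93]],[[0.23,0.28,-0.01],[-0.33,0.55,0.93]],[[0.22,0.3,-0.02],[-0.34,0.54,0.94]]])

```text
t: 18.88
eef_pos: [585.0, 437.2, 350.0]
tcp_rot: [-1.855, -0.514, -0.674]
ft_force: [0.3, -0.8, 0.8]
opening: 0.651
```

>>> drive_tool(increments=[[[0.21,0.32,-0.03],[-0.34,0.5,0.9]],[[0.2,0.35,-0.04],[-0.36,0.49,0.9]],[[0.2,0.37,-0.05],[-0.37,0.48,0.9]],[[0.2,0.39,-0.05],[-0.39,0.48,0.9]],[[0.2,0.41,-0.06],[-0.39,0.46,0.91]]])

```text
t: 19.3
eef_pos: [601.6, 388.2, 314.6]
tcp_rot: [-1.891, -0.224, -0.984]
ft_force: [-0.1, 0.9, 0.2]
opening: 0.649
```

>>> drive_tool(increments=[[[0.2,0.44,-0.07],[-0.41,0.46,0.9]],[[0.21,0.46,-0.07],[-0.41,0.46,0.9]],[[0.22,0.47,-0.08],[-0.42,0.45,0.9]],[[0.23,0.48,-0.08],[-0.43,0.44,0.9]],[[0.17,0.9,-0.08],[-0.69,0.41,0.76]]])

```text
t: 19.72
eef_pos: [582.4, 337.4, 247.5]
tcp_rot: [-2.051, 0.033, -1.281]
ft_force: [0.9, -0.4, -0.1]
opening: 0.651
```

```bash
python3 - <<'E'
from path import *
import pickle
sel,r=pickle.load(open('t2.pkl','rb'));s=env.state();print(s['t'],s['joints'].round(3),sel[45].round(3),s['eef_pos'],FK(sel[45])[0],s['opening'])
Pp,Rp=takepose(80);qp,e=IK(Pp,Rp,[.56,.46,2.3,3.7,.43,-.28])
print(len(rows(jpath([s['joints'],qp]))))
E
```

```text
19.7167 [ 0.506  0.357  2.163  3.523  0.491 -0.21 ] [ 0.505  0.359  2.161  3.515  0.495 -0.207] [582.41381588 337.43006346 247.45420258] [583.78492814 337.99166516 248.16446722] 0.6509386239298806
[[[0.01,0.9,-0.02],[-0.6,0.1,0.02]],[[0.01,0.89,-0.01],[-0.61,0.1,0.01]],[[0.03,0.89,-0.01],[-0.61,0.1,-0.0]],[[0.04,0.9,-0.01],[-0.6,0.12,-0.01]],[[0.05,0.89,-0.0],[-0.62,0.12,-0.01]]]
[[[0.06,0.89,-0.0],[-0.61,0.12,-0.01]],[[0.01,0.22,0.0],[-0.15,0.04,-0.01]]]
7
```

>>> drive_tool(increments=[[[0.01,0.9,-0.02],[-0.6,0.1,0.02]],[[0.01,0.89,-0.01],[-0.61,0.1,0.01]],[[0.03,0.89,-0.01],[-0.61,0.1,0]],[[0.04,0.9,-0.01],[-0.6,0.12,-0.01]],[[0.05,0.89,0],[-0.62,0.12,-0.01]]])

```text
t: 20.13
eef_pos: [510.4, 315.6, 134.7]
tcp_rot: [-2.298, 0.006, -1.313]
ft_force: [0.8, -0.2, -0.0]
opening: 0.649
```

>>> drive_tool(increments=[[[0.06,0.89,0],[-0.61,0.12,-0.01]],[[0.01,0.22,0],[-0.15,0.04,-0.01]],[[0,0,0],[0,0,0]],[[0,0,0],[0,0,0]]])

```text
t: 20.47
eef_pos: [491.8, 309.2, 112.2]
tcp_rot: [-2.352, -0.003, -1.321]
ft_force: [0.8, 0.4, -0.0]
opening: 0.653
```

```bash
cat > ck2.py <<'E'
from path import *
s=env.state();P,R=pose()
Pt,Rp=takepose(0);e=RZ.T@(P-Pt);f=RZ.T@s['ft_force']
print(s['t'],'d',(e@dd).round(2),'n',(e@nn).round(2),'y',e[1].round(2),'rot',Ro.from_matrix(R.T@Rp).as_rotvec().round(4),'F d n y',(f@dd).round(1),(f@nn).round(1),f[1].round(1),'open',(s['opening']*95).round(1),s['joints'].round(2))
E
python3 ck2.py; python3 - <<'E'
from h import *
p=shot('side','s_q1.png');w=shot('wrist','w_q1.png');shot('top','t_q1.png')
im=p['pixels'];cv2.imwrite('pics/s_q1z.png',cv2.resize(im[220:390,130:370],None,fx=3.3,fy=3.3,interpolation=cv2.INTER_CUBIC))
E
```

```text
Traceback (most recent call last):
  File "ck2.py", line 4, in <module>
    print(s['t'],'d',(e@dd).round(2),'n',(e@nn).round(2),'y',e[1].round(2),'rot',Ro.from_matrix(R.T@Rp).as_rotvec().round(4),'F d n y',(f@dd).round(1),(f@nn).round(1),f[1].round(1),'open',(s['opening']*95).round(1),s['joints'].round(2))
                                                                                                                                                                                            ^^^^^^^^^^^^^^^^^^^^^^^
AttributeError: 'float' object has no attribute 'round'
```

View pics/s_q1.png

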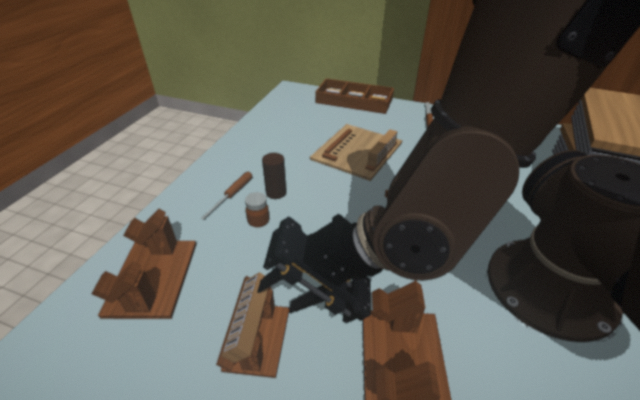

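View pics/w_q1.png

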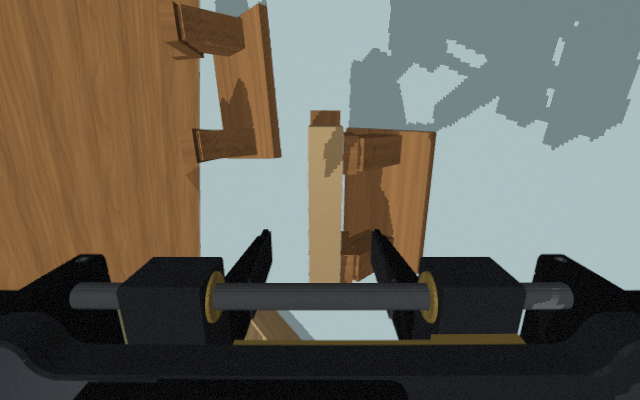

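```bash
sed -i "s/(s\['opening'\]\*95).round(1)/round(s['opening']*95,1)/" ck2.py; python3 ck2.py; python3 - <<'E'
from h import *
w=shot('wrist'); P,R=pose()
# predicted block edges & cheeks in wrist image
for m in [(25,85,0),(25,85,26),(-25,73,26),(-25,73,0)]:
    v=TP+17.1*nn+m[0]*dd+m[2]*nn+np.array([0,m[1],0]); print(m,proj(w,rest(v)).round(1))
for m in [(-25,-73,26),(-25,-73,0),(25,-85,26)]:
    v=TP+17.1*nn+m[0]*dd+m[2]*nn+np.array([0,m[1],0]); print(m,proj(w,rest(v)).round(1))
im=w['pixels'];cv2.imwrite('pics/w_q1z.png',cv2.resize(im[95:300,270:450],None,fx=3,fy=3,interpolation=cv2.INTER_CUBIC))
E
```

```text
20.6167 d -79.16 n 2.66 y 0.05 rot [-0.0049  0.0004  0.0036] F d n y -0.4 0.4 -0.5 open 61.7 [ 0.56  0.46  2.29  3.69  0.43 -0.29]
(25, 85, 0) [[337.  280.3]]
(25, 85, 26) [[311.8 280.1]]
(-25, 73, 26) [[309.7 298.9]]
(-25, 73, 0) [[339.9 299.1]]
(-25, -73, 26) [[308.5 124.3]]
(-25, -73, 0) [[344.4 124.5]]
(25, -85, 26) [[311.1 108.2]]
```

View pics/w_q1z.png

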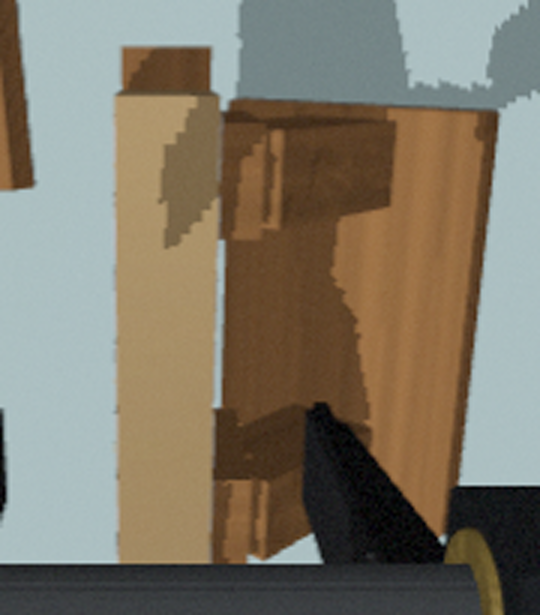

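>>> drive_tool(increments=[[[0,0.04,0.5],[0,0,0]],[[0,0.04,0.5],[0,0,0]],[[0,0,0.5],[0,0,0]],[[0,0,0.5],[0,0,0]],[[0,0,0],[0,0,0]]])

```text
t: 21.08
eef_pos: [532.9, 319.1, 66.8]
tcp_rot: [-2.353, -0.003, -1.323]
ft_force: [-0.2, -0.9, 0.2]
opening: 0.649
```

```bash
python3 ck2.py; python3 - <<'E'
from h import *
p=shot('side','s_q2.png');w=shot('wrist','w_q2.png')
im=p['pixels'];cv2.imwrite('pics/s_q2z.png',cv2.resize(im[200:390,180:420],None,fx=3.3,fy=3.1,interpolation=cv2.INTER_CUBIC))
E
```

```text
21.0833 d -17.23 n -0.22 y -0.23 rot [-0.0032 -0.0004  0.0035] F d n y -0.4 -0.1 -0.8 open 61.6 [ 0.53  0.59  2.23  3.58  0.49 -0.19]
```

View pics/s_q2z.png

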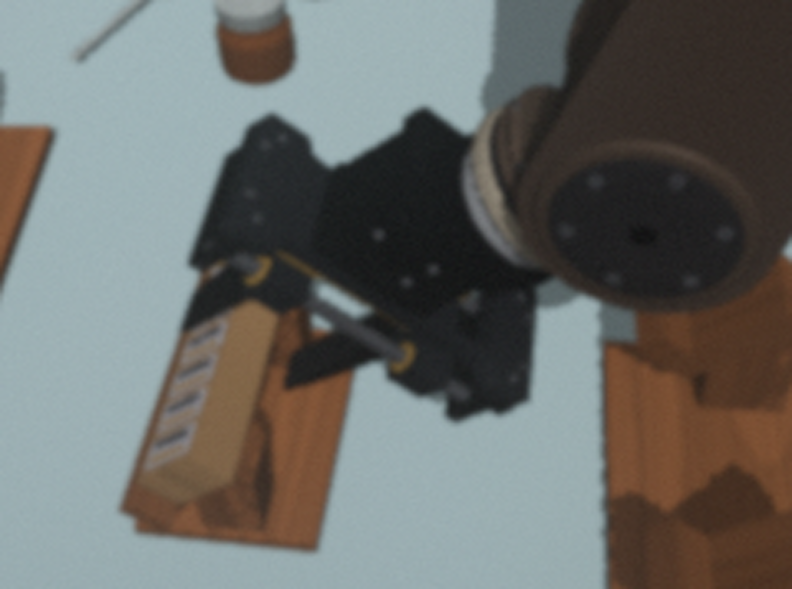

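View pics/w_q2.png

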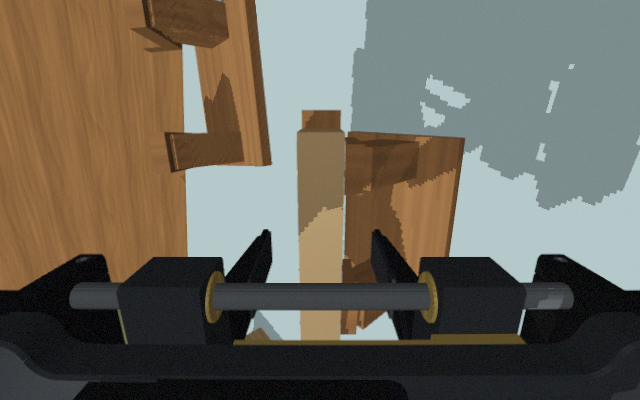

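>>> drive_tool(increments=[[[0,0,0.3],[0,0,0]],[[0,0,0.25],[0,0,0]],[[0,0,0],[0,0,0]],[[0,0,0],[0,0,0]]])

```text
t: 21.52
eef_pos: [542.8, 321.7, 56.0]
tcp_rot: [-2.353, -0.003, -1.322]
ft_force: [-0.6, 0.1, -0.2]
opening: 0.651
```

```bash
python3 ck2.py
```

```text
21.5167 d -2.36 n -0.53 y -0.06 rot [-0.003  -0.      0.0038] F d n y -0.2 -0.5 0.2 open 61.8 [ 0.52  0.62  2.21  3.56  0.5  -0.18]
```

>>> drive_tool(increments=[[[0,0,0],[0,0,0]],[[0,0,0],[0,0,0]],[[0,0,0],[0,0,0]],[[0,0,0],[0,0,0]],[[0,0,0],[0,0,0]]], jaw=-1)

```text
t: 21.93
eef_pos: [542.7, 321.8, 56.3]
tcp_rot: [-2.353, -0.003, -1.322]
ft_force: [-0.3, -0.4, -0.5]
opening: 0.357
```

>>> drive_tool(increments=[[[0,0,0],[0,0,0]],[[0,0,0],[0,0,0]]])

```text
t: 22.1
eef_pos: [543.1, 321.9, 56.7]
tcp_rot: [-2.352, -0.002, -1.322]
ft_force: [0.5, -0.0, 3.5]
opening: 0.272
```

```bash
python3 ck2.py; python3 - <<'E'
from h import *
p=shot('side','s_q3.png');w=shot('wrist','w_q3.png')
im=p['pixels'];cv2.imwrite('pics/s_q3z.png',cv2.resize(im[200:390,180:420],None,fx=3.3,fy=3.1,interpolation=cv2.INTER_CUBIC))
E
```

```text
22.1 d -2.58 n 0.16 y 0.02 rot [-0.0045  0.0001  0.0035] F d n y -2.1 2.8 -0.2 open 25.8 [ 0.52  0.62  2.21  3.56  0.5  -0.18]
```

View pics/s_q3z.png

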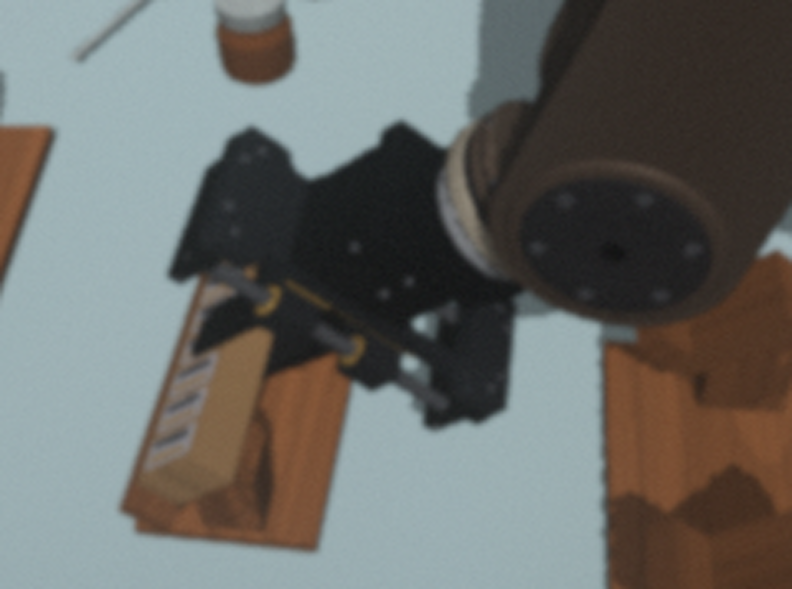

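View pics/w_q3.png

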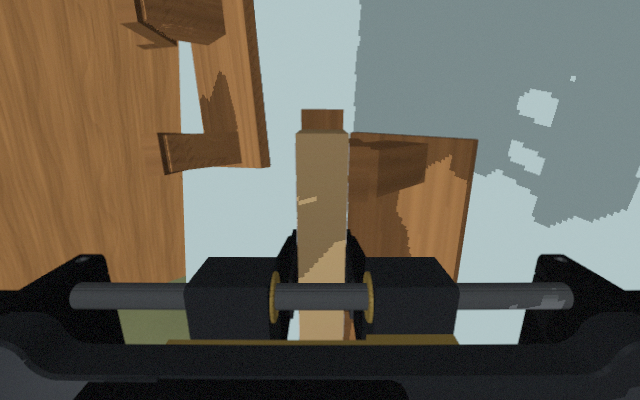

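```bash
cat > t3.py <<'E'
from path import *
import pickle
s=env.state()
Pt,Rt_=takepose(0); P0,R0=pose()
# lift: 8n -25d then -70d
q,e=IK(P0+RZ@(10*nn-20*dd),R0,s['joints']);print('lift',q.round(2),e)
q1,e=IK(P0+RZ@(14*nn-85*dd),R0,q);print('pre',q1.round(3),e)
bz=Ro.from_euler('z',-.19).as_matrix(); B=np.array([515,-343,0.])
H=B+bz@np.array([35,-45,0]); H[2]=170
qh,e=IK(H,Rdown(-.19),[-.66,.3,1.7,0,1.1,-.47]);print('hover',H.round(0),qh.round(3),e)
w3=[.5,.3,2.15,3.4,.55,-.2]; w2=[.3,.2,2.0,1.85,.75,-.2];w1=[-.1,.2,1.85,.1,1.0,-.3]
sel=jpath([q1,w3,w2,w1,qh]);print(len(sel))
for q in sel[::4]+[sel[-1]]:
    p,R=FK(q); blk=[p-4*R[:,2]+a*85*R[:,0]+b*13*R[:,1] for a in(1,-1) for b in(1,-1)]
    f,b,w,_=geom(q)
    print(q.round(2),'tcp',p.round(0),'blk zmin',min(x[2] for x in blk).round(0),'body',min(x[2] for x in b).round(0),'wr',w.round(0),'z',R[:,2].round(2))
E
python3 t3.py
```

```text
lift [ 0.53  0.57  2.22  3.61  0.46 -0.22] 1.7053025658242404e-13
pre [ 0.561  0.428  2.276  3.753  0.393 -0.353] 4.367931756157049e-12
hover [ 541. -394.  170.] [-0.728  0.567  1.456 -0.     1.119 -0.538] 2.2737367544323206e-13
62
[ 0.56  0.43  2.28  3.75  0.39 -0.35] tcp [494. 310. 127.] blk zmin 120.0 body 133.0 wr [286. 257. 340.] z [ 0.69  0.17 -0.7 ]
[ 0.53  0.36  2.21  3.57  0.47 -0.27] tcp [551. 332. 215.] blk zmin 206.0 body 192.0 wr [306. 255. 375.] z [ 0.81  0.25 -0.53]
[ 0.5   0.3   2.15  3.39  0.55 -0.2 ] tcp [589. 352. 314.] blk zmin 300.0 body 261.0 wr [322. 250. 414.] z [ 0.88  0.33 -0.33]
[ 0.45  0.28  2.11  3.02  0.6  -0.2 ] tcp [596. 385. 366.] blk zmin 331.0 body 293.0 wr [340. 237. 432.] z [ 0.85  0.49 -0.22]
[ 0.4   0.25  2.08  2.66  0.65 -0.2 ] tcp [586. 414. 401.] blk zmin 347.0 body 322.0 wr [355. 224. 450.] z [ 0.76  0.63 -0.16]
[ 0.36  0.23  2.04  2.3   0.69 -0.2 ] tcp [564. 435. 417.] blk zmin 348.0 body 347.0 wr [369. 209. 469.] z [ 0.64  0.75 -0.17]
[ 0.31  0.21  2.01  1.95  0.74 -0.2 ] tcp [537. 442. 414.] blk zmin 337.0 body 366.0 wr [382. 193. 489.] z
[... 602 characters left out ...]
 body 330.0 wr [470.  14. 543.] z [ 0.1   0.07 -0.99]
[-0.27  0.3   1.74  0.07  1.03 -0.37] tcp [544. -65. 230.] blk zmin 229.0 body 321.0 wr [519. -78. 531.] z [ 0.08  0.04 -1.  ]
[-0.43  0.39  1.65  0.05  1.06 -0.42] tcp [ 565. -170.  214.] blk zmin 215.0 body 308.0 wr [ 547. -176.  516.] z [ 0.06  0.02 -1.  ]
[-0.57  0.48  1.55  0.02  1.09 -0.48] tcp [ 565. -277.  195.] blk zmin 197.0 body 292.0 wr [ 555. -278.  497.] z [ 0.03  0.01 -1.  ]
[-0.71  0.56  1.47  0.    1.12 -0.53] tcp [ 545. -380.  173.] blk zmin 177.0 body 273.0 wr [ 544. -380.  476.] z [ 0.  0. -1.]
[-0.73  0.57  1.46 -0.    1.12 -0.54] tcp [ 541. -394.  170.] blk zmin 174.0 body 271.0 wr [ 541. -394.  473.] z [ 0. -0. -1.]
```

>>> drive_tool(increments=[[[0,-0.1,-0.15],[0,0,0]],[[0,-0.12,-0.25],[0,0,0]],[[0,-0.11,-0.27],[0,0,0]],[[0,-0.05,-0.7],[0,0,0]],[[0,-0.05,-0.7],[0,0,0]]])

```text
t: 22.62
eef_pos: [507.8, 313.0, 109.5]
tcp_rot: [-2.355, -0.003, -1.322]
ft_force: [-1.0, -0.1, -1.8]
opening: 0.275
```

>>> drive_tool(increments=[[[0,-0.04,-0.7],[0,0,0]],[[0,0,0],[0,0,0]],[[0,0,0],[0,0,0]]])

```text
t: 22.87
eef_pos: [494.9, 310.2, 126.1]
tcp_rot: [-2.351, -0.002, -1.321]
ft_force: [1.3, -0.1, -2.7]
opening: 0.271
```

```bash
python3 ck2.py; cat > t4.py <<'E'
from path import *
import pickle
s=env.state();print(s['joints'].round(3))
w=shot('wrist','w_r1.png')
qh=[-.728,.567,1.456,0,1.119,-.538]
w3=[.5,.3,2.15,3.4,.55,-.2]; w2=[.3,.2,2.0,1.85,.75,-.2];w1=[-.1,.2,1.85,.1,1.0,-.3]
sel=jpath([s['joints'],w3,w2,w1,qh]);r=rows(sel);print(len(r));pickle.dump((sel,r),open('t4.pkl','wb'))
E
python3 t4.py
```

```text
22.8667 d -86.75 n 14.13 y 0.4 rot [-0.0049  0.0012  0.0038] F d n y 2.8 -1.0 -0.4 open 25.7 [ 0.56  0.43  2.28  3.75  0.39 -0.35]
[ 0.561  0.43   2.276  3.748  0.394 -0.348]
[[[-0.06,-0.9,-0.1],[0.71,-0.14,-0.12]],[[-0.06,-0.89,-0.09],[0.7,-0.13,-0.12]],[[-0.05,-0.89,-0.09],[0.7,-0.14,-0.13]],[[-0.04,-0.89,-0.08],[0.69,-0.13,-0.12]],[[-0.04,-0.88,-0.07],[0.69,-0.14,-0.13]]]
[[[-0.03,-0.9,-0.06],[0.69,-0.14,-0.13]],[[-0.03,-0.9,-0.06],[0.69,-0.15,-0.14]],[[-0.06,-0.89,-0.05],[0.69,-0.18,-0.25]],[[-0.2,-0.52,0.04],[0.45,-0.43,-0.92]],[[-0.18,-0.5,0.04],[0.44,-0.42,-0.92]]]
[[[-0.17,-0.48,0.03],[0.43,-0.42,-0.93]],[[-0.15,-0.45,0.02],[0.42,-0.42,-0.94]],[[-0.13,-0.41,0.02],[0.39,-0.4,-0.9]],[[-0.12,-0.39,0.01],[0.38,-0.4,-0.91]],[[-0.12,-0.36,-0.0],[0.36,-0.4,-0.91]]]
[[[-0.12,-0.33,-0.01],[0.35,-0.41,-0.92]],[[-0.11,-0.31,-0.02],[0.34,-0.41,-0.92]],[[-0.12,-0.27,-0.03],[0.32,-0.42,-0.92]],[[-0.12,-0.25,-0.04],[0.3,-0.43,-0.92]],[[-0.14,-0.21,-0.05],[0.29,-0.44,-0.92]]]
[[[-0.14,-0.19,-0.06],[0.26,-0.45,-0.91]],[[-0.16,-0.16,-0.08],[0.25,-0.47,-0.92]],[[-0.17,-0.13,-0.09],[0.24,-0.48,-
[... 799 characters left out ...]
37]],[[-0.89,-0.04,-0.08],[0.21,-0.6,-0.2]],[[-0.88,0.32,0.08],[0.07,-0.1,0.28]]]
[[[-0.88,0.27,0.09],[0.07,-0.09,0.27]],[[-0.89,0.25,0.09],[0.07,-0.08,0.27]],[[-0.88,0.21,0.1],[0.07,-0.08,0.26]],[[-0.89,0.19,0.11],[0.08,-0.08,0.26]],[[-0.87,0.15,0.11],[0.07,-0.07,0.25]]]
[[[-0.89,0.13,0.13],[0.08,-0.06,0.26]],[[-0.89,0.1,0.13],[0.07,-0.06,0.25]],[[-0.88,0.08,0.13],[0.08,-0.05,0.25]],[[-0.88,0.05,0.14],[0.08,-0.05,0.24]],[[-0.89,0.03,0.15],[0.08,-0.05,0.25]]]
[[[-0.9,0.0,0.16],[0.08,-0.04,0.24]],[[-0.87,-0.02,0.16],[0.09,-0.04,0.24]],[[-0.87,-0.04,0.17],[0.08,-0.03,0.23]],[[-0.88,-0.06,0.17],[0.08,-0.03,0.24]],[[-0.88,-0.09,0.19],[0.09,-0.02,0.24]]]
[[[-0.49,-0.05,0.1],[0.04,-0.01,0.13]]]
61
```

View pics/w_r1.png

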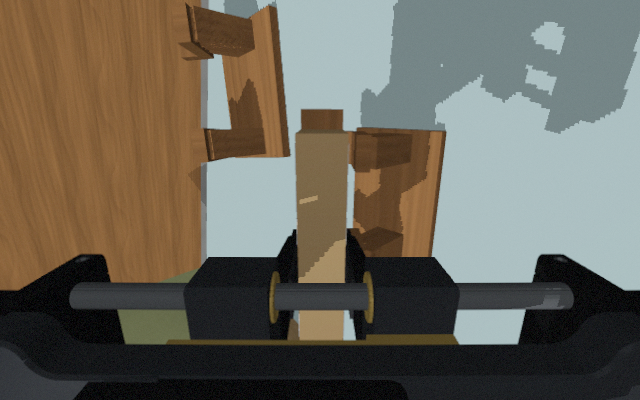

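Block is firmly held (same pixels, 297–347 × 110–340). Fly.

>>> drive_tool(increments=[[[-0.06,-0.9,-0.1],[0.71,-0.14,-0.12]],[[-0.06,-0.89,-0.09],[0.7,-0.13,-0.12]],[[-0.05,-0.89,-0.09],[0.7,-0.14,-0.13]],[[-0.04,-0.89,-0.08],[0.69,-0.13,-0.12]],[[-0.04,-0.88,-0.07],[0.69,-0.14,-0.13]]])

```text
t: 23.33
eef_pos: [564.0, 337.6, 237.0]
tcp_rot: [-2.073, -0.01, -1.248]
ft_force: [0.0, -0.2, -2.7]
opening: 0.274
```

>>> drive_tool(increments=[[[-0.03,-0.9,-0.06],[0.69,-0.14,-0.13]],[[-0.03,-0.9,-0.06],[0.69,-0.15,-0.14]],[[-0.06,-0.89,-0.05],[0.69,-0.18,-0.25]],[[-0.2,-0.52,0.04],[0.45,-0.43,-0.92]],[[-0.18,-0.5,0.04],[0.44,-0.42,-0.92]]])

```text
t: 23.75
eef_pos: [596.6, 369.0, 339.1]
tcp_rot: [-1.848, -0.155, -1.086]
ft_force: [0.2, 0.5, -3.1]
opening: 0.272
```

>>> drive_tool(increments=[[[-0.17,-0.48,0.03],[0.43,-0.42,-0.93]],[[-0.15,-0.45,0.02],[0.42,-0.42,-0.94]],[[-0.13,-0.41,0.02],[0.39,-0.4,-0.9]],[[-0.12,-0.39,0.01],[0.38,-0.4,-0.91]],[[-0.12,-0.36,0],[0.36,-0.4,-0.91]]])

```text
t: 24.17
eef_pos: [591.0, 407.9, 390.5]
tcp_rot: [-1.77, -0.476, -0.829]
ft_force: [0.7, 0.3, -1.8]
opening: 0.274
```

>>> drive_tool(increments=[[[-0.12,-0.33,-0.01],[0.35,-0.41,-0.92]],[[-0.11,-0.31,-0.02],[0.34,-0.41,-0.92]],[[-0.12,-0.27,-0.03],[0.32,-0.42,-0.92]],[[-0.12,-0.25,-0.04],[0.3,-0.43,-0.92]],[[-0.14,-0.21,-0.05],[0.29,-0.44,-0.92]]])

```text
t: 24.58
eef_pos: [565.3, 435.4, 413.9]
tcp_rot: [-1.827, -0.8, -0.523]
ft_force: [0.7, 0.3, -2.7]
opening: 0.274
```

>>> drive_tool(increments=[[[-0.14,-0.19,-0.06],[0.26,-0.45,-0.91]],[[-0.16,-0.16,-0.08],[0.25,-0.47,-0.92]],[[-0.17,-0.13,-0.09],[0.24,-0.48,-0.91]],[[-0.2,-0.1,-0.11],[0.21,-0.5,-0.9]],[[-0.23,-0.08,-0.12],[0.21,-0.53,-0.94]]])

```text
t: 25.0
eef_pos: [531.2, 440.5, 406.8]
tcp_rot: [-2.187, -1.059, 0.033]
ft_force: [-0.5, 0.4, -2.3]
opening: 0.27
```

```bash
python3 - <<'E'
from path import *
import pickle
sel,r=pickle.load(open('t4.pkl','rb'));s=env.state();print(s['t'],s['joints'].round(3),sel[25].round(3),s['eef_pos'],FK(sel[25])[0],s['opening'],s['ft_force'])
E
```

```text
25.0 [ 0.299  0.205  2.001  1.85   0.751 -0.203] [ 0.3    0.2    2.     1.854  0.75  -0.2  ] [531.15306157 440.5432938  406.82441734] [529.94529686 440.69116092 410.47004018] 0.26988330523632886 [-0.46711856  0.42675922 -2.33393352]
```

>>> drive_tool(increments=[[[-0.3,0.19,-0.15],[0.1,-0.59,-0.93]],[[-0.37,0.21,-0.18],[0.1,-0.63,-0.91]],[[-0.44,0.23,-0.2],[0.09,-0.68,-0.93]],[[-0.5,0.24,-0.22],[0.1,-0.72,-0.9]],[[-0.59,0.25,-0.24],[0.1,-0.78,-0.91]]])

```text
t: 25.42
eef_pos: [519.1, 384.6, 350.3]
tcp_rot: [-2.963, -1.022, 0.959]
ft_force: [0.2, 0.6, -2.0]
opening: 0.27
```

>>> drive_tool(increments=[[[-0.68,0.26,-0.27],[0.11,-0.85,-0.92]],[[-0.79,0.24,-0.3],[0.12,-0.92,-0.92]],[[-0.83,0.21,-0.29],[0.14,-0.92,-0.84]],[[-0.87,0.17,-0.29],[0.14,-0.91,-0.78]],[[-0.89,0.13,-0.27],[0.15,-0.9,-0.71]]])

```text
t: 25.83
eef_pos: [509.7, 269.8, 283.3]
tcp_rot: [2.987, -0.654, 1.462]
ft_force: [0.3, 0.3, -3.3]
opening: 0.271
```

>>> drive_tool(increments=[[[-0.86,0.09,-0.24],[0.16,-0.84,-0.62]],[[-0.86,0.05,-0.23],[0.17,-0.82,-0.56]],[[-0.89,0.01,-0.22],[0.19,-0.83,-0.54]],[[-0.88,-0.01,-0.19],[0.2,-0.81,-0.5]],[[-0.85,-0.05,-0.18],[0.2,-0.77,-0.44]]])

```text
t: 26.25
eef_pos: [503.2, 140.8, 247.5]
tcp_rot: [2.978, -0.298, 1.637]
ft_force: [-0.2, 0.3, -3.0]
opening: 0.272
```

>>> drive_tool(increments=[[[-0.88,-0.09,-0.17],[0.22,-0.78,-0.43]],[[-0.9,-0.11,-0.15],[0.24,-0.78,-0.41]],[[-0.86,-0.14,-0.13],[0.25,-0.75,-0.37]],[[-0.89,-0.04,-0.08],[0.21,-0.6,-0.2]],[[-0.88,0.32,0.08],[0.07,-0.1,0.28]]])

```text
t: 26.67
eef_pos: [513.0, 9.9, 238.1]
tcp_rot: [3.043, -0.047, 1.696]
ft_force: [1.7, 1.3, -1.6]
opening: 0.269
```

```bash
python3 - <<'E'
from path import *
import pickle
sel,r=pickle.load(open('t4.pkl','rb'));s=env.state();print(s['t'],s['joints'].round(3),sel[45].round(3),s['eef_pos'],FK(sel[45])[0],s['opening'],s['ft_force'])
E
```

```text
26.6667 [-0.152  0.234  1.817  0.085  1.01  -0.317] [-0.153  0.231  1.817  0.092  1.01  -0.32 ] [512.96596516   9.93148067 238.08547904] [513.3511408   11.05164508 239.54636268] 0.2694524819524891 [ 1.67156162  1.2764161  -1.5975488 ]
```

>>> drive_tool(increments=[[[-0.88,0.27,0.09],[0.07,-0.09,0.27]],[[-0.89,0.25,0.09],[0.07,-0.08,0.27]],[[-0.88,0.21,0.1],[0.07,-0.08,0.26]],[[-0.89,0.19,0.11],[0.08,-0.08,0.26]],[[-0.87,0.15,0.11],[0.07,-0.07,0.25]]])

```text
t: 27.08
eef_pos: [557.8, -119.3, 219.6]
tcp_rot: [3.076, -0.027, 1.585]
ft_force: [0.4, 0.4, -2.7]
opening: 0.273
```

>>> drive_tool(increments=[[[-0.89,0.13,0.13],[0.08,-0.06,0.26]],[[-0.89,0.1,0.13],[0.07,-0.06,0.25]],[[-0.88,0.08,0.13],[0.08,-0.05,0.25]],[[-0.88,0.05,0.14],[0.08,-0.05,0.24]],[[-0.89,0.03,0.15],[0.08,-0.05,0.25]]])

```text
t: 27.5
eef_pos: [566.7, -251.8, 197.0]
tcp_rot: [3.109, -0.011, 1.484]
ft_force: [-0.1, 0.1, -2.5]
opening: 0.274
```

>>> drive_tool(increments=[[[-0.9,0,0.16],[0.08,-0.04,0.24]],[[-0.87,-0.02,0.16],[0.09,-0.04,0.24]],[[-0.87,-0.04,0.17],[0.08,-0.03,0.23]],[[-0.88,-0.06,0.17],[0.08,-0.03,0.24]],[[-0.88,-0.09,0.19],[0.09,-0.02,0.24]]])

```text
t: 27.92
eef_pos: [544.4, -381.6, 170.5]
tcp_rot: [-3.14, -0.0, 1.389]
ft_force: [0.8, 0.4, -2.6]
opening: 0.272
```

>>> drive_tool(increments=[[[-0.49,-0.05,0.1],[0.04,-0.01,0.13]],[[0,0,0],[0,0,0]],[[0,0,0],[0,0,0]]])

```text
t: 28.17
eef_pos: [540.5, -394.3, 168.1]
tcp_rot: [-3.138, -0.0, 1.379]
ft_force: [0.3, 0.0, -2.8]
opening: 0.272
```

```bash
python3 - <<'E'
from path import *
import pickle
w=shot('wrist','w_b1.png');t=shot('top','t_b1.png');sd=shot('side','s_b1.png')
s=env.state();P,R=pose();print(s['t'],P,R.round(4),s['joints'].round(3),s['opening']*95,s['ft_force'])
pickle.dump((w,t,sd,(P,R)),open('b1.pkl','wb'))
print([(np.round(d['point'],1).tolist(),round(d['score'],2)) for d in env.tip_of('bay',w)],[(np.round(d['point'],1).tolist(),round(d['score'],2)) for d in env.tip_of('block_foot',w)])
E
```

```text
28.3167 [ 541.33094883 -393.08403486  169.42183033] [[ 1.888e-01  9.820e-01 -1.600e-03]
 [ 9.820e-01 -1.888e-01 -5.000e-04]
 [-8.000e-04 -1.500e-03 -1.000e+00]] [-0.726  0.568  1.457 -0.002  1.118 -0.535] 25.76704018912718 [ 0.06082993  0.32664426 -2.22293249]
[] []
```

View pics/w_b1.png

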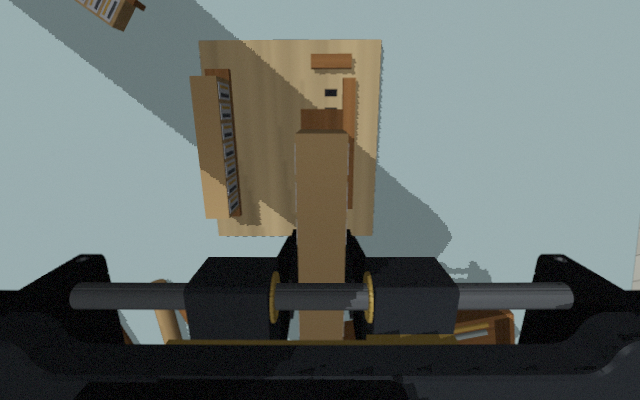

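```bash
python3 - <<'E'
import cv2
im=cv2.imread('pics/w_b1.png')
cv2.imwrite('pics/w_b1z.png',cv2.resize(im[30:130,280:395],None,fx=6,fy=6,interpolation=cv2.INTER_CUBIC))
cv2.imwrite('pics/w_b1y.png',cv2.resize(im[30:250,185:395],None,fx=2.7,fy=2.7,interpolation=cv2.INTER_CUBIC))
E
```

```text
(no output)
```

View pics/w_b1z.png

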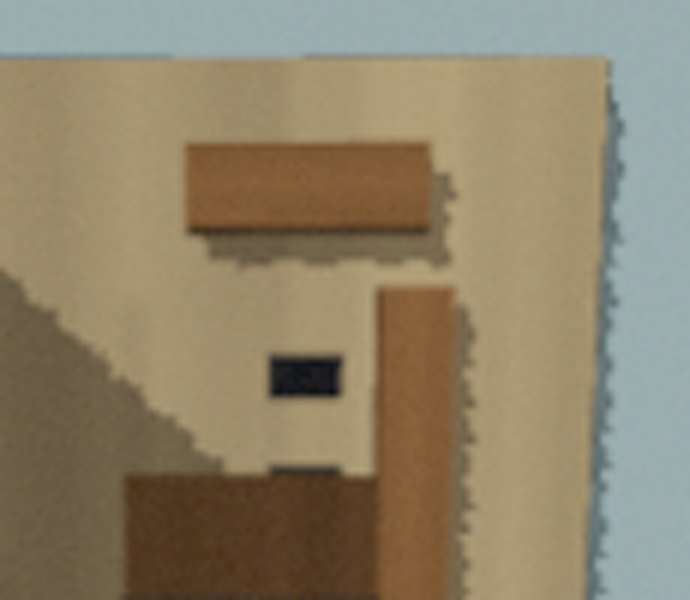

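View pics/w_b1y.png

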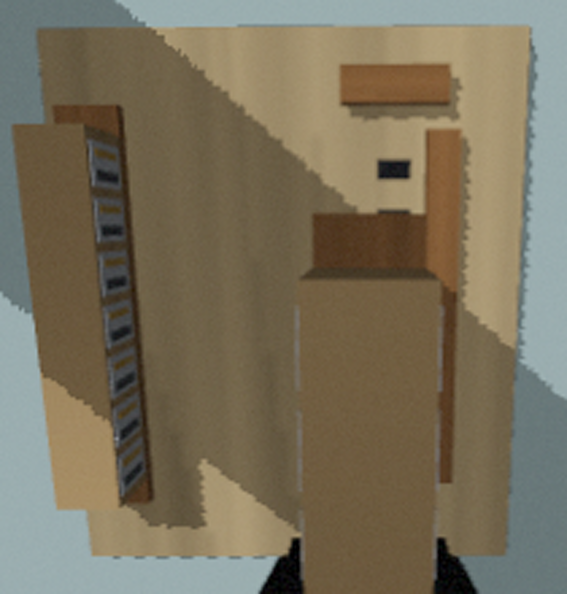

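```bash
cat > t5.py <<'E'
from fit import *
w,t,sd,(P,R)=pickle.load(open('b1.pkl','rb'))
o=[(w,m,z2((280,30),6,q),'w') for m,q in [((23,85,22),(187,229)),((67,85,22),(430,229)),((58,75,22),(377,288)),((100,115,12),(608,60))]]
o+=[(w,m,z2((185,30),2.7,q),'w') for m,q in [((-100,115,12),(38,29)),((100,-115,12),(506,555)),((-100,-115,12),(92,555))]]
v=fit(o,[515,-343,0,-.19]); a=fitz(o,[515,-343,-.19])
ot=[(t,m,z2((380,160),6,q),'t') for m,q in [((100,115,12),(118,60)),((100,-115,12),(587,153)),((-100,-115,12),(522,553)),((-100,115,12),(47,458))]]
fit(ot,[515,-343,0,-.19]); b=fitz(ot,[515,-343,-.19])
# block in hand check: foot corners in wrist picture (tool coords)
for m in [(85,-13,-4),(85,13,-4),(73,-13,-54),(73,13,-54),(85,13,-12)]: print(m,proj(w,P+R@np.array(m)).round(1))
E
python3 t5.py
```

```text
[ 5.17012e+02 -3.47519e+02 -3.27100e+00 -1.89000e-01] -10.81
   w (23, 85, 22) [-0.08  0.17]
   w (67, 85, 22) [-0.07  0.05]
   w (58, 75, 22) [0.32 0.09]
   w (100, 115, 12) [ 0.27 -0.09]
   w (-100, 115, 12) [-0.31  0.05]
   w (100, -115, 12) [-0.2  -0.29]
   w (-100, -115, 12) [ 0.06 -0.05]
z 0 [ 5.16987e+02 -3.47834e+02 -1.88000e-01] -10.77 rms 0.6752726173282847
[ 5.14636e+02 -3.47719e+02 -1.70600e+00 -1.90000e-01] -10.91
   t (100, 115, 12) [ 0.1  -0.13]
   t (100, -115, 12) [-0.64 -0.02]
   t (-100, -115, 12) [0.41 0.44]
   t (-100, 115, 12) [ 0.05 -0.28]
z 0 [ 5.14354e+02 -3.47241e+02 -1.90000e-01] -10.91 rms 0.33424191671617554
(85, -13, -4) [[297.2 101.2]]
(85, 13, -4) [[338.8 101.1]]
(73, -13, -54) [[289.6 123.6]]
(73, 13, -54) [[344.5 123.5]]
(85, 13, -12) [[339.6 100.6]]
```

```bash
cat >> h.py <<'E'
BO=np.array([514.8,-347.6,0.]);BY=-.1885;BZm=Ro.from_euler('z',BY).as_matrix()
def bd(v): return BO+BZm@np.array(v,float)
RB=Rdown(BY)
E
cat > ck3.py <<'E'
from path import *
s=env.state();P,R=pose();e=BZm.T@(P-BO);f=BZm.T@s['ft_force']
print(round(s['t'],2),'board xyz',e.round(2),'rot',Ro.from_matrix(R.T@RB).as_rotvec().round(4),'F',f.round(1),'M',(BZm.T@s['moment']).round(2),'open',round(s['opening']*95,1))
E
python3 ck3.py; python3 - <<'E'
from h import *
plan(bd([38,-4,70]),RB); plan(bd([38,-4,22]),RB,bd([38,-4,70]),RB)
E
```

```text
28.42 board xyz [ 34.68 -39.72 169.68] rot [-0.0011  0.0011 -0.0011] F [ 0.7  0.4 -2.6] M [-0.06  0.06  0.01] open 25.6
[[[0.3,0.03,0.83],[-0.0,0.0,-0.0]],[[0.3,0.03,0.83],[-0.0,0.0,-0.0]],[[0.3,0.03,0.83],[-0.01,0.01,-0.01]],[[0.29,0.02,0.83],[-0.0,0.0,-0.0]]]
4 rows; resid [ 0.09  0.1  -0.04]
[[[0.0,0.0,0.8],[0.0,0.0,0.0]],[[0.0,0.0,0.8],[0.0,0.0,0.0]]]
2 rows; resid [0. 0. 0.]
```

>>> drive_tool(increments=[[[0.3,0.03,0.83],[0,0,0]],[[0.3,0.03,0.83],[0,0,0]],[[0.3,0.03,0.83],[-0.01,0.01,-0.01]],[[0.29,0.02,0.83],[0,0,0]],[[0,0,0],[0,0,0]]])

```text
t: 28.83
eef_pos: [549.6, -356.3, 65.5]
tcp_rot: [-3.135, -0.003, 1.383]
ft_force: [0.3, -0.6, -3.2]
opening: 0.27
```

```bash
python3 ck3.py; python3 - <<'E'
from h import *
import pickle
w=shot('wrist','w_b2.png');p=shot('side','s_b2.png');P,R=pose()
im=p['pixels'];cv2.imwrite('pics/s_b2z.png',cv2.resize(im[60:200,280:440],None,fx=4.5,fy=4.2,interpolation=cv2.INTER_CUBIC))
for v in ([23,85,22],[67,85,22],[58,75,22],[58,-75,22]): print(v,proj(w,bd(v)).round(1))
for m in [(85,-13,-4),(85,13,-4)]: print(m,proj(w,P+R@np.array(m)).round(1))
E
```

```text
28.83 board xyz [35.82 -2.04 65.54] rot [-0.0067 -0.0033  0.0003] F [ 0.4 -0.5 -3.2] M [-0.04  0.12  0.03] open 25.6
[23, 85, 22] [[302.  102.9]]
[67, 85, 22] [[358.3 103. ]]
[58, 75, 22] [[346.5 116.2]]
[58, -75, 22] [[342.5 283.7]]
(85, -13, -4) [[299.7 107.7]]
(85, 13, -4) [[341.8 107.7]]
```

View pics/w_b2.png

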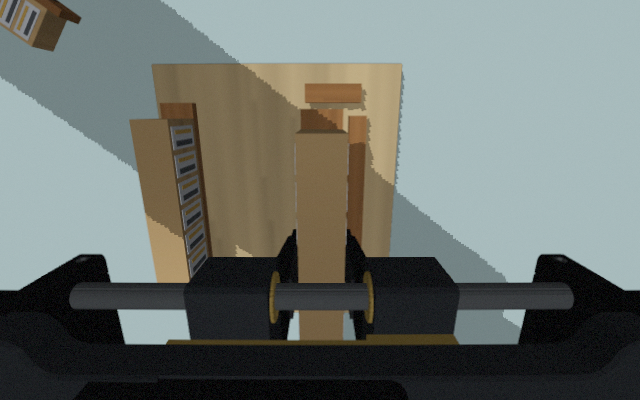

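View pics/s_b2z.png

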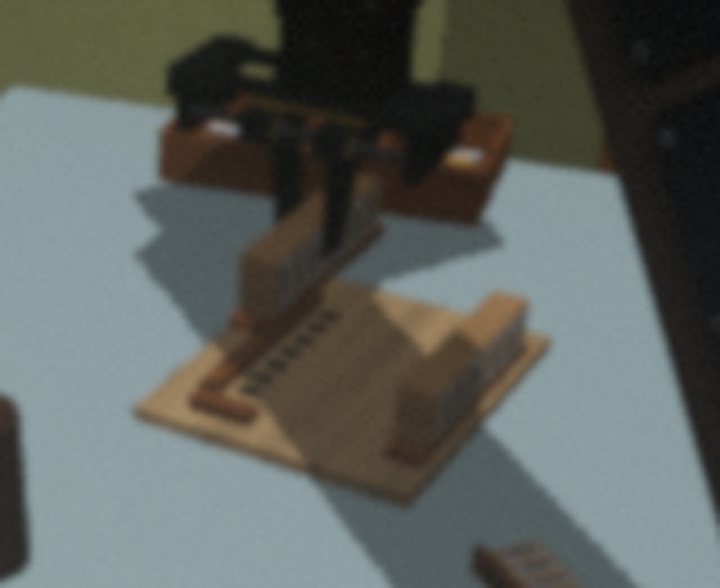

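>>> drive_tool(increments=[[[0,0,0.7],[0,0,0]],[[0,0,0.5],[0,0,0]],[[0,0,0.3],[0,0,0]],[[0,0,0],[0,0,0]],[[0,0,0],[0,0,0]]])

```text
t: 29.35
eef_pos: [551.3, -360.3, 25.9]
tcp_rot: [3.141, 0.001, 1.38]
ft_force: [0.3, -0.2, -2.5]
opening: 0.269
```

```bash
python3 ck3.py; python3 - <<'E'
from h import *
w=shot('wrist','w_b3.png');p=shot('side','s_b3.png');P,R=pose()
im=p['pixels'];cv2.imwrite('pics/s_b3z.png',cv2.resize(im[80:190,300:420],None,fx=6,fy=5.4,interpolation=cv2.INTER_CUBIC))
for v in ([23,85,22],[67,85,22],[58,75,22]): print(v,proj(w,bd(v)).round(1))
for m in [(85,-13,-4),(85,13,-4)]: print(m,proj(w,P+R@np.array(m)).round(1))
im=w['pixels'];cv2.imwrite('pics/w_b3z.png',cv2.resize(im[60:240,270:410],None,fx=4,fy=3.3,interpolation=cv2.INTER_CUBIC))
E
```

```text
29.35 board xyz [38.2  -5.68 25.88] rot [ 0.0006  0.0008 -0.0018] F [ 0.3 -0.2 -2.5] M [-0.14  0.01 -0.01] open 25.6
[23, 85, 22] [[293.8  94.8]]
[67, 85, 22] [[361.6  94.8]]
[58, 75, 22] [[347.4 110.8]]
(85, -13, -4) [[297.  103.5]]
(85, 13, -4) [[338.4 103.5]]
```

View pics/w_b3z.png

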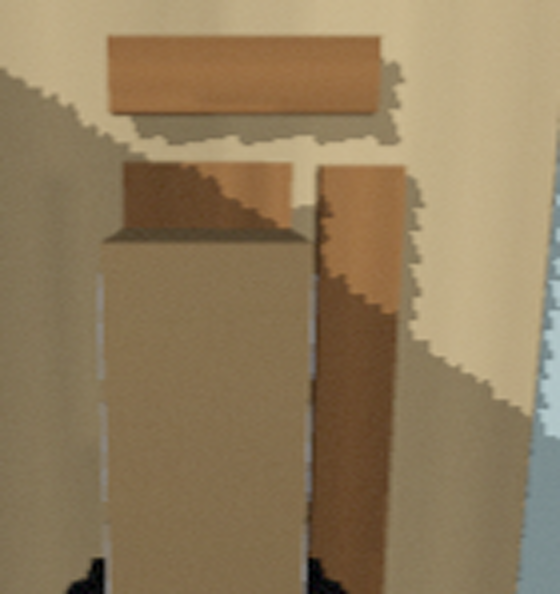

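View pics/s_b3z.png

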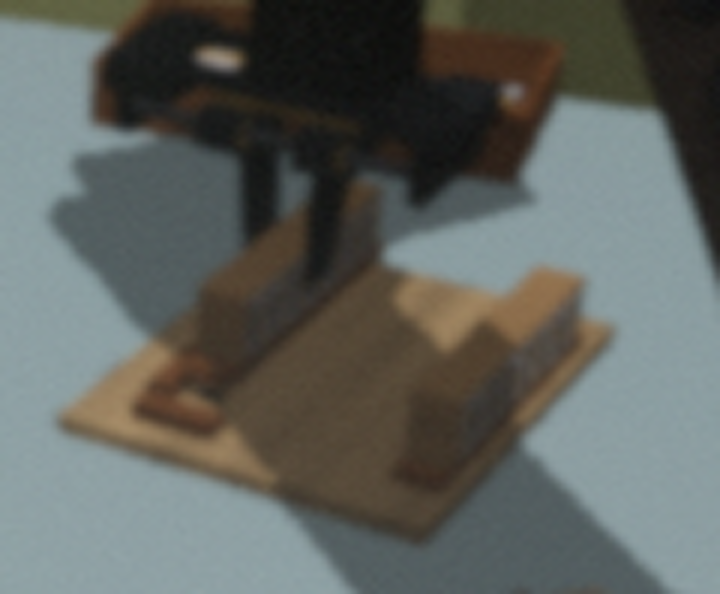

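>>> drive_tool(increments=[[[0,0,0.25],[0,0,0]],[[0,0,0.2],[0,0,0]],[[0,0,0],[0,0,0]],[[0,0,0],[0,0,0]]])

```text
t: 29.78
eef_pos: [550.6, -359.5, 10.7]
tcp_rot: [-3.14, -0.0, 1.381]
ft_force: [-0.4, -0.1, -3.0]
opening: 0.271
```

```bash
python3 ck3.py
```

```text
29.78 board xyz [37.4  -4.98 10.68] rot [-0.0014 -0.0003 -0.0016] F [-0.4 -0.2 -3. ] M [-0.09  0.06 -0.  ] open 25.8
```

>>> drive_tool(increments=[[[0,0,0.04],[0,0,0]],[[0,0,0.03],[0,0,0]],[[0,0,0],[0,0,0]]])

```text
t: 30.03
eef_pos: [550.8, -359.7, 8.9]
tcp_rot: [-3.141, 0.0, 1.381]
ft_force: [0.2, 0.5, -3.0]
opening: 0.272
```

```bash
python3 ck3.py
```

```text
30.03 board xyz [37.61 -5.1   8.95] rot [-0.0007  0.0001 -0.0016] F [ 0.1  0.6 -3. ] M [-0.16  0.04  0.01] open 25.8
```

>>> drive_tool(increments=[[[0,0,0.03],[0,0,0]],[[0,0,0.03],[0,0,0]],[[0,0,0],[0,0,0]]])

```text
t: 30.28
eef_pos: [551.0, -359.8, 8.3]
tcp_rot: [-3.142, 0.001, 1.381]
ft_force: [-2.0, 0.9, 6.6]
opening: 0.275
```

```bash
python3 ck3.py
```

```text
30.28 board xyz [37.79 -5.18  8.27] rot [-0.      0.0005 -0.0015] F [-2.1  0.5  6.6] M [ 0.06  0.66 -0.05] open 26.1
```

>>> drive_tool(increments=[[[0,0,0.03],[0,0,0]],[[0,0,0],[0,0,0]]])

```text
t: 30.45
eef_pos: [551.0, -359.8, 8.2]
tcp_rot: [3.141, 0.001, 1.381]
ft_force: [-3.4, 3.3, 15.3]
opening: 0.271
```

```bash
python3 ck3.py
```

```text
30.45 board xyz [37.89 -5.19  8.18] rot [ 0.0004  0.0007 -0.0015] F [-4.   2.6 15.3] M [ 0.33  1.13 -0.03] open 25.8
```

>>> drive_tool(increments=[[[0,0,-0.04],[0,0,0]],[[0,0.06,0],[0,0,0]],[[0,0.06,0],[0,0,0]],[[0,0,0],[0,0,0]]])

```text
t: 30.78
eef_pos: [554.5, -360.6, 8.2]
tcp_rot: [-3.141, 0.0, 1.381]
ft_force: [-3.2, 1.1, 7.0]
opening: 0.272
```

```bash
python3 ck3.py
```

```text
30.78 board xyz [41.43 -5.31  8.25] rot [-0.0005  0.0005 -0.0015] F [-3.3  0.5  7. ] M [-0.08  0.76 -0.06] open 25.8
```

>>> drive_tool(increments=[[[0,0.04,0],[0,0,0]],[[0,0.03,0],[0,0,0]],[[0,0,0],[0,0,0]]])

```text
t: 31.03
eef_pos: [556.4, -360.9, 8.2]
tcp_rot: [-3.141, 0.0, 1.381]
ft_force: [-3.7, 0.5, 8.5]
opening: 0.274
```

```bash
python3 ck3.py
```

```text
31.03 board xyz [43.35 -5.32  8.23] rot [-0.0008  0.0004 -0.0015] F [-3.7 -0.2  8.5] M [-0.13  0.9  -0.03] open 26.1
```

>>> drive_tool(increments=[[[0,0.03,0],[0,0,0]],[[0,0.02,0],[0,0,0]],[[0,0,0],[0,0,0]]])

```text
t: 31.28
eef_pos: [557.4, -361.2, 8.3]
tcp_rot: [-3.14, 0.0, 1.381]
ft_force: [-6.3, 1.6, 9.3]
opening: 0.27
```

```bash
python3 ck3.py
```

```text
31.28 board xyz [44.38 -5.36  8.26] rot [-0.0017  0.0004 -0.0012] F [-6.5  0.4  9.3] M [-0.19  1.32  0.05] open 25.6
```

>>> drive_tool(increments=[[[0,0.03,0],[0,0,0]],[[0,0.02,0],[0,0,0]],[[0,0,0],[0,0,0]]])

```text
t: 31.53
eef_pos: [557.5, -361.1, 8.3]
tcp_rot: [-3.137, -0.0, 1.382]
ft_force: [-13.6, 0.7, 13.5]
opening: 0.271
```

```bash
python3 ck3.py
```

```text
31.53 board xyz [44.44 -5.31  8.25] rot [-0.0047 -0.0002 -0.0008] F [-13.5  -1.9  13.5] M [-0.42  2.63  0.21] open 25.8
```

>>> drive_tool(increments=[[[0,-0.03,0],[0,0,0]],[[0.06,0,0],[0,0,0]],[[0.06,0,0],[0,0,0]],[[0,0,0],[0,0,0]]])

```text
t: 31.87
eef_pos: [557.9, -358.8, 8.2]
tcp_rot: [-3.139, 0.002, 1.381]
ft_force: [-10.2, -5.7, 8.8]
opening: 0.272
```

```bash
python3 ck3.py
```

```text
31.87 board xyz [44.45 -2.95  8.23] rot [-0.0022  0.0018 -0.0009] F [-9.  -7.5  8.8] M [-1.33  1.98  0.24] open 25.8
```

>>> drive_tool(increments=[[[0.06,0,0],[0,0,0]],[[0.06,0,0],[0,0,0]],[[0,0,0],[0,0,0]]])

```text
t: 32.12
eef_pos: [558.6, -355.4, 8.3]
tcp_rot: [-3.139, 0.002, 1.381]
ft_force: [-10.7, -7.1, 9.0]
opening: 0.271
```

```bash
python3 ck3.py; python3 - <<'E'
from h import *
w=shot('wrist','w_b4.png')
im=w['pixels'];cv2.imwrite('pics/w_b4z.png',cv2.resize(im[60:240,270:410],None,fx=4,fy=3.3,interpolation=cv2.INTER_CUBIC))
E
```

```text
32.12 board xyz [44.45  0.55  8.25] rot [-0.0022  0.0019 -0.001 ] F [-9.2 -9.   9. ] M [-1.45  1.97  0.23] open 25.7
```

View pics/w_b4z.png

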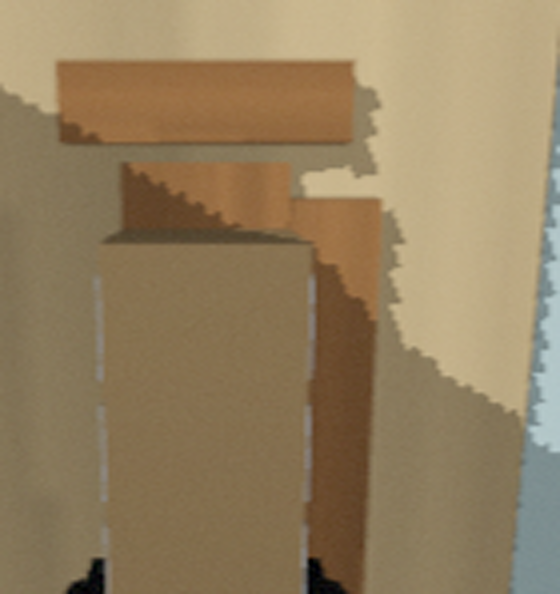

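>>> drive_tool(increments=[[[0.05,0,0],[0,0,0]],[[0.04,0,0],[0,0,0]],[[0,0,0],[0,0,0]]])

```text
t: 32.42
eef_pos: [559.1, -352.9, 8.3]
tcp_rot: [-3.14, 0.002, 1.381]
ft_force: [-11.7, -6.5, 9.5]
opening: 0.273
```

```bash
python3 ck3.py
```

```text
32.42 board xyz [44.49  3.13  8.26] rot [-0.0021  0.002  -0.001 ] F [-10.3  -8.6   9.5] M [-1.53  1.99  0.21] open 25.9
```

>>> drive_tool(increments=[[[0.03,0,0],[0,0,0]],[[0.02,0,0],[0,0,0]],[[0,0,0],[0,0,0]]])

```text
t: 32.67
eef_pos: [559.3, -352.0, 8.2]
tcp_rot: [-3.14, 0.003, 1.381]
ft_force: [-12.4, -9.7, 9.0]
opening: 0.27
```

```bash
python3 ck3.py
```

```text
32.67 board xyz [44.5   4.    8.24] rot [-0.0019  0.0027 -0.001 ] F [-10.3 -11.8   9. ] M [-2.14  2.15  0.17] open 25.6
```

>>> drive_tool(increments=[[[0.03,0,0],[0,0,0]],[[0.02,0,0],[0,0,0]],[[0,0,0],[0,0,0]]])

```text
t: 32.92
eef_pos: [559.3, -351.9, 8.3]
tcp_rot: [-3.14, 0.004, 1.381]
ft_force: [-14.3, -18.3, 6.7]
opening: 0.273
```

```bash
python3 ck3.py; python3 - <<'E'
from h import *
w=shot('wrist','w_b5.png')
im=w['pixels'];cv2.imwrite('pics/w_b5z.png',cv2.resize(im[60:240,270:410],None,fx=4,fy=3.3,interpolation=cv2.INTER_CUBIC))
E
```

```text
32.92 board xyz [44.56  4.15  8.29] rot [-0.0013  0.0043 -0.0013] F [-10.6 -20.7   6.7] M [-3.45  2.37  0.09] open 25.9
```

View pics/w_b5z.png

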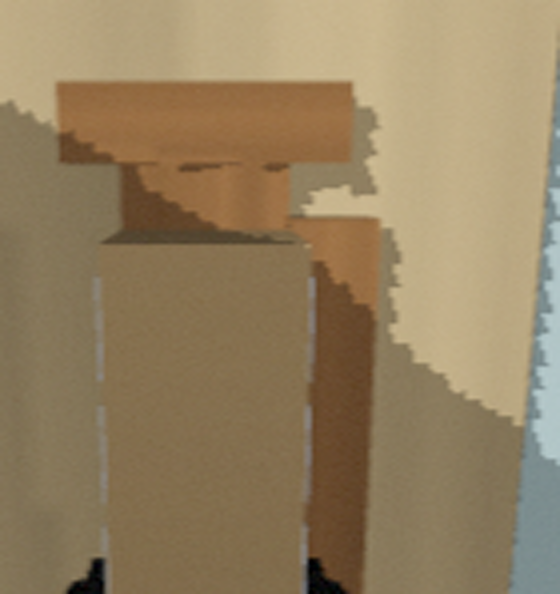

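>>> drive_tool(increments=[[[-0.04,0,0],[0,0,0]],[[0,-0.01,0],[0,0,0]],[[0,0,0],[0,0,0]]])

```text
t: 33.22
eef_pos: [559.3, -351.9, 8.2]
tcp_rot: [-3.14, 0.003, 1.381]
ft_force: [-10.2, -11.2, 6.3]
opening: 0.27
```

```bash
python3 ck3.py
```

```text
33.22 board xyz [44.52  4.11  8.22] rot [-0.0011  0.0028 -0.0014] F [ -7.9 -12.9   6.3] M [-2.24  1.78  0.11] open 25.6
```

>>> drive_tool(increments=[[[-0.02,-0.01,0],[0,0,0]],[[0,0,0],[0,0,0]]])

```text
t: 33.38
eef_pos: [559.3, -351.9, 8.2]
tcp_rot: [-3.141, 0.002, 1.381]
ft_force: [-8.1, -8.2, 6.6]
opening: 0.274
```

>>> drive_tool(increments=[[[0,0,0],[0,0,0]],[[0,0,0],[0,0,0]],[[0,0,0],[0,0,0]]], jaw=-0.2)

```text
t: 33.63
eef_pos: [560.2, -350.1, 7.5]
tcp_rot: [-3.141, 0.0, 1.381]
ft_force: [0.3, 1.1, -0.8]
opening: 0.384
```

```bash
python3 ck3.py; python3 - <<'E'
from h import *
w=shot('wrist','w_b6.png');p=shot('side')
im=w['pixels'];cv2.imwrite('pics/w_b6z.png',cv2.resize(im[60:240,270:410],None,fx=4,fy=3.3,interpolation=cv2.INTER_CUBIC))
im=p['pixels'];cv2.imwrite('pics/s_b6z.png',cv2.resize(im[80:190,300:420],None,fx=6,fy=5.4,interpolation=cv2.INTER_CUBIC))
E
```

```text
33.63 board xyz [45.07  6.06  7.47] rot [-0.0003  0.0001 -0.0017] F [ 0.1  1.1 -0.8] M [-0.11  0.04  0.03] open 36.5
```

View pics/w_b6z.png

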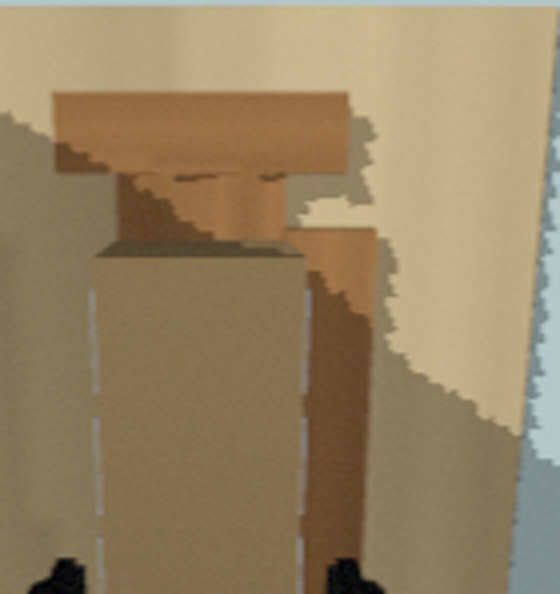

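View pics/s_b6z.png

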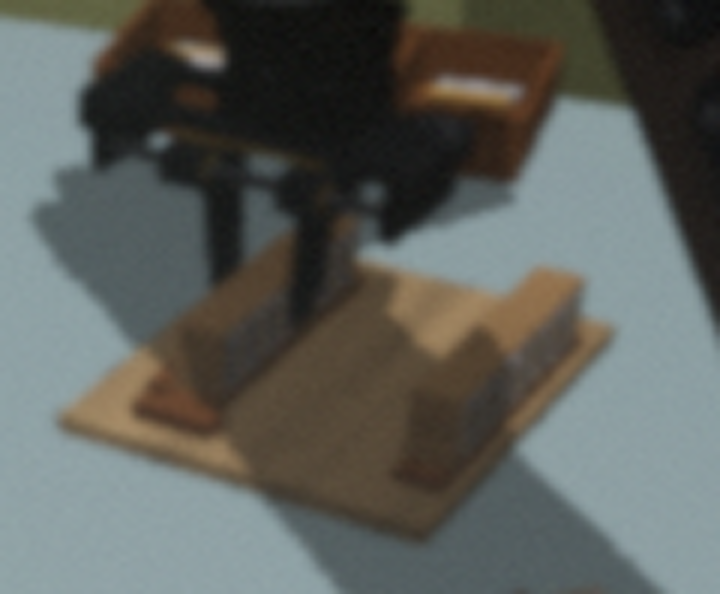

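>>> drive_tool(increments=[[[0,0,0],[0,0,0]],[[0,0,0],[0,0,0]],[[0,0,-0.2],[0,0,0]],[[0,0,-0.4],[0,0,0]],[[0,0,-0.6],[0,0,0]]], jaw=0)

```text
t: 34.15
eef_pos: [559.5, -349.7, 43.6]
tcp_rot: [-3.139, -0.001, 1.381]
ft_force: [0.2, 0.1, 0.3]
opening: 0.5
```

>>> drive_tool(increments=[[[0,0,-0.8],[0,0,0]],[[0,0,-0.9],[0,0,0]],[[0,0,-0.9],[0,0,0]],[[0,0,-0.9],[0,0,0]],[[-0.6,0,-0.5],[0,0,0]]])

```text
t: 34.57
eef_pos: [557.9, -366.3, 168.4]
tcp_rot: [3.138, 0.002, 1.383]
ft_force: [0.2, -0.7, 0.1]
opening: 0.502
```

>>> drive_tool(increments=[[[-0.9,0,0],[0,0,0]],[[-0.5,0,0],[0,0,0]],[[0,0,0],[0,0,0]],[[0,0,0],[0,0,0]]])

```text
t: 34.9
eef_pos: [548.1, -409.3, 163.2]
tcp_rot: [-3.14, -0.001, 1.379]
ft_force: [-0.1, 0.9, -0.5]
opening: 0.502
```

```bash
python3 ck3.py; python3 - <<'E'
from h import *
w=shot('wrist','w_c1.png');p=shot('side','s_c1.png');t=shot('top','t_c1.png')
im=w['pixels'];cv2.imwrite('pics/w_c1z.png',cv2.resize(im[30:250,270:410],None,fx=4,fy=2.7,interpolation=cv2.INTER_CUBIC))
im=p['pixels'];cv2.imwrite('pics/s_c1z.png',cv2.resize(im[80:190,300:420],None,fx=6,fy=5.4,interpolation=cv2.INTER_CUBIC))
E
```

```text
34.9 board xyz [ 44.3  -54.32 163.21] rot [-0.0014 -0.0006 -0.0032] F [-0.3  0.9 -0.5] M [-0.08  0.02  0.03] open 47.7
```

View pics/w_c1.png

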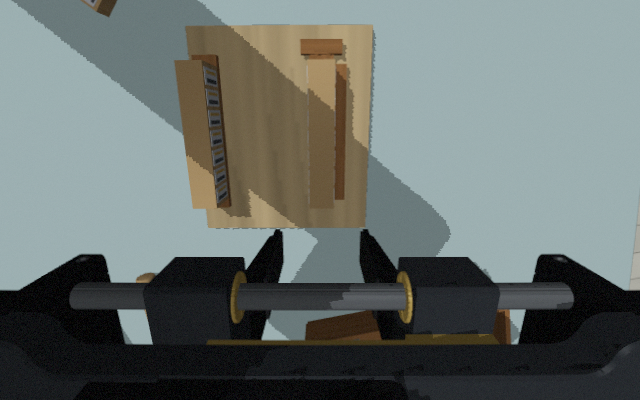

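View pics/w_c1z.png

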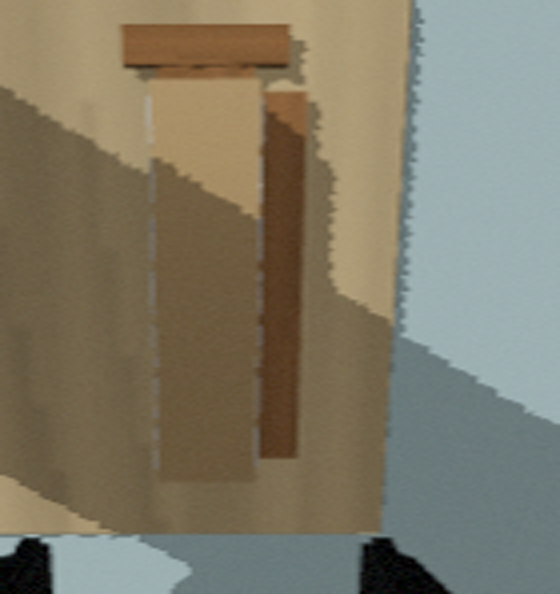

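View pics/s_c1z.png

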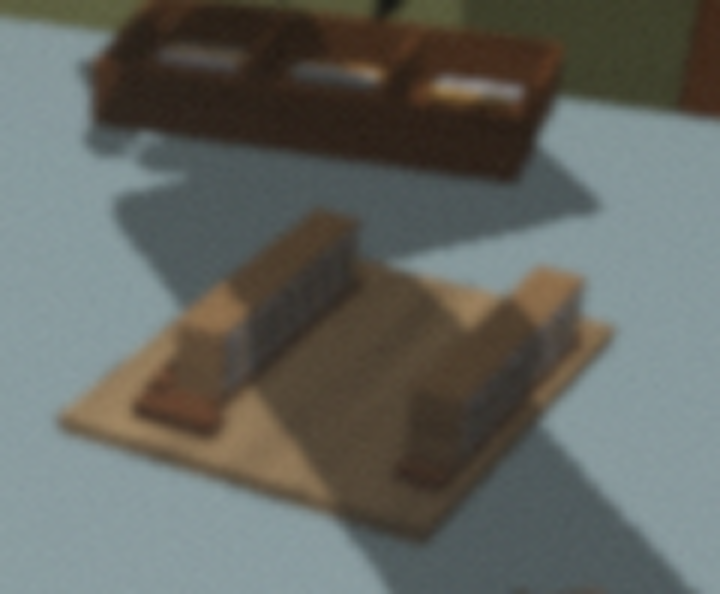

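View pics/t_c1.png

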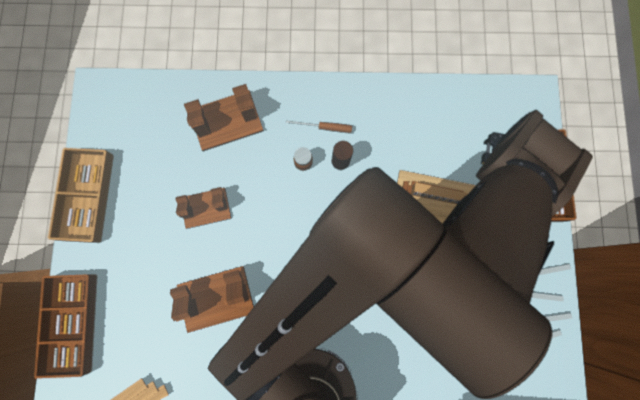

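```bash
python3 - <<'E'
from fit import *
w=shot('wrist','w_c2.png')
im=w['pixels'];cv2.imwrite('pics/w_c2y.png',cv2.resize(im[15:240,285:385],None,fx=4,fy=2.6,interpolation=cv2.INTER_CUBIC))
zz=lambda q:[(q[0]+.5)/4-.5+270,(q[1]+.5)/2.7-.5+30]
o=[(w,m,zz(q),'') for m,q in [((23,85,22),(122,66)),((67,85,22),(290,66)),((58,-75,22),(259.5,458)),((100,-115,12),(383,532)),((58,75,22),(263,92))]]
o+=[(w,(-100,115,12),(187,27),''),(w,(-100,-115,12),(208,228),''),(w,(100,115,12),(373.5,26),'')]
v=fit(o,[517,-347.6,0,-.19]); Z=Ro.from_euler('z',v[3]).as_matrix()
for q in [(150,79),(262,79),(257,482),(158,482)]:
    X=atz(w,zz(q),v[2]+62); print(q,(Z.T@(X-v[:3])).round(1))
for q in [(155,67),(260,67)]:
    X=atz(w,zz(q),v[2]+20); print('foot',q,(Z.T@(X-v[:3])).round(1))
print(env.state()['t'])
E
```

```text
[ 5.18425e+02 -3.47136e+02 -3.63700e+00 -1.85000e-01] -10.57
    (23, 85, 22) [1.11 0.29]
    (67, 85, 22) [0.6  0.09]
    (58, -75, 22) [-1.28 -0.06]
    (100, -115, 12) [0.2  0.32]
    (58, 75, 22) [-1.2   0.69]
    (-100, 115, 12) [-0.66 -0.3 ]
    (-100, -115, 12) [ 1.3  -0.36]
    (100, 115, 12) [-0.07 -0.72]
(150, 79) [30.9 74.1 62. ]
(262, 79) [57.2 74.  62. ]
(257, 482) [ 57.1 -73.5  62. ]
(158, 482) [ 30.5 -73.4  62. ]
foot (155, 67) [30.5 85.2 20. ]
foot (260, 67) [58.5 85.1 20. ]
35.1
```

View pics/w_c2y.png

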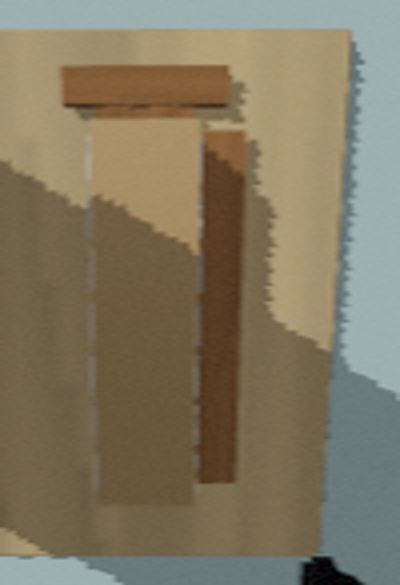

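```bash
python3 -c "
from cell import env
print(env.job_done())"
```

```text
the job is handed in; nothing more can be done
None
```

I parked the reed block on the smallest rest, took a new hold across its thickness, and stood it on the sound board. It is snug against the rail and end stop, released and handed in at about 35 s.

**Parking:** Contact with both the slopes and the lips was felt through the force reading, and a picture after release showed the block lying straight on the rest. For the second hold I had to turn the wrist over, because the arm could not reach it the direct way. The opening then read 25.8 mm, against the block's 26 mm thickness.

**Final placing:** I felt contact with the board, then the rail, then the stop, with about 20 N as the most force. The last wrist picture put the block's faces at x 30.5–57.2, where 32–58 was expected. Its body ends were at y 74 and −73.5, where ±73 was expected, and its foot end was at y 85. It stands upright and parallel to the rail within about 1.5 mm, with no visible gap. The last side view also showed it standing upright.

**Bystanders:** In the last top view the mallet, jar and screwdriver were where they started. The gripper was clear of everything.

**What went wrong or disagreed:**
- The first grasp closed on air above the block and moved nothing. The fingertips sit about 22 mm short of the stated TCP, and I allowed for that from then on.
- The wrist camera read about 2–3 mm farther in x than the top camera and the felt contacts. I trusted the contacts.

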